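# Lap a phone frame and bond its rear cover in a spring-return press

## Task

Finish closing up the phone that sits in the cover press: lift every brass weight out of its frame into the steel tray, then take the lapping block, lay it across both long rails and draw it in one stroke with light, steady pressure from the camera end of the frame to the plug end, and put the block back on its cork pad. Then lay the rear cover squarely on the frame, camera window over the camera, and close the press: pull its handle right down to the stop, hold it there for two seconds, and let the spring-loaded arm come back up slowly under control until it rests fully open - never let it fly back. Leave the rest of the bench as it is.

Things in the scene. Friction and masses are not known exactly. Their poses are not given: they have to be found in the camera images.
- press: Cover press, fixed: grey base plate 300 x 170 x 10 mm (x = -75 to +225 mm), hinge cheeks at x = 158 to 202, y = +-66, 82 mm high. Origin on the table under the middle of the bed (frame centre); x points to the hinge, 180 mm away and 62 mm above the table; y along the frame's long rails, +y to its camera end; z up. The plate is bare beside the frame.
- press_arm (a joint): Spring-loaded press arm, rad: 0 = fully open (1.2 rad above level), 1.2 = level, 1.245 = down at its stop. The spring always pushes it open: about 1 N at the handle when open, 6 N when down, plus up to 10 N for squeezing the soft bed. Let go when down it flies up at several rad/s; over 1.5 rad/s is too fast. Letting go within 0.05 rad of open is harmless.
- press_hinge (a point): Middle of the hinge axis (parallel to the press y axis), 62 mm above the table. The handle moves on a circle of 255 mm radius about it.
- handle (a point): Centre of the handle: round cross bar 14 mm thick along the press y axis, clear for 90 mm between two side bars. At joint angle q it lies 255*cos(1.2-q) mm from the hinge towards press -x and 255*sin(1.2-q) mm above it: 300 mm above the table open, 51 mm down. The platen begins 43 mm from the bar along the arm. The bar may turn between gripper pads that keep pointing down.
- frame: The phone's frame on the press bed, 58 x 130 x 8 mm, origin at the centre of its underside, axes as the press (long side along y). It can only sink straight down. Long rails at x = +-27 mm (4 mm wide), end rails at y = +-63 mm, all 8 mm high; floor between them 4 mm thick.
- frame_top (a point): Centre of the frame at the level of its rail tops, 28 mm above the table when the bed is up; axes as the press. The bed is soft: after a preload of 1 to 2 N it sinks about 1 mm for every 2 N, 9 mm at most; with the cover on and the arm at its stop it is sunk about 6 mm.
- frame_camera (a point): Point at rail-top level above the camera module in the frame, at x = +14, y = +48 mm of frame_top. The plug end is the opposite (-y) end.
- weight1_center (a point): Centre of a brass weight, 18 x 20 x 22 mm (x, y, z), 65 g. Between two and four of four are present; each starts standing on the frame's floor (18 mm of it above the rails), in a row along y about 30 mm apart. Absent ones read None.
- weight2_center (a point): Centre of a brass weight, 18 x 20 x 22 mm (x, y, z), 65 g. Between two and four of four are present; each starts standing on the frame's floor (18 mm of it above the rails), in a row along y about 30 mm apart. Absent ones read None.
- weight3_center (a point): Centre of a brass weight, 18 x 20 x 22 mm (x, y, z), 65 g. Between two and four of four are present; each starts standing on the frame's floor (18 mm of it above the rails), in a row along y about 30 mm apart. Absent ones read None.
- weight4_center (a point): Centre of a brass weight, 18 x 20 x 22 mm (x, y, z), 65 g. Between two and four of four are present; each starts standing on the frame's floor (18 mm of it above the rails), in a row along y about 30 mm apart. Absent ones read None.
- tray: Steel weight tray, fixed, open on top, 120 x 100 x 20 mm (x, y, z) outside, walls and floor 4 mm; origin at the centre of its underside.
- pad_top (a point): Centre of the top of the cork pad, 100 x 60 x 4 mm, fixed, on which the lapping block starts and must end; block and pad long along x.
- block_center (a point): Centre of the lapping block: plain aluminium, 70 x 26 x 36 mm (x, y, z), about 170 g, abrasive underside; gripped across its 26 mm (y), in the upper half. Centre 18 mm above its underside. On the frame its x lies along press x, so that it spans both rails, and it is drawn along y, centre from about +45 to -45 mm. Light pressure is 3 to 10 N; over 20 N is too much.
- block: The same lapping block; origin at the centre of its underside.
- cover_center (a point): Centre of the phone's rear cover, a flat black plate 60 x 132 x 6 mm (x, y, z), about 60 g, outer side up; 3 mm above its underside. It starts on a grey foam stand (46 x 110 mm, 26 mm high), overhanging it on all sides, long side along y. Its axes must end as the frame's, its centre 3 mm above frame_top and within 5 mm sideways.
- cover_camera (a point): Middle of the camera window in the cover, at x = +14, y = +48 mm of its centre, at its underside; must lie over frame_camera.
- oldphone: Old phone with a cracked screen, 68 x 140 x 9 mm, lying on the mat. Not part of the job: leave it where it is.
- driver: Screwdriver, 150 mm, lying on the mat. Not part of the job: leave it where it is.
- tweezers: Steel tweezers, 120 mm, lying on the mat. Not part of the job: leave it where it is.
Not all that is in view belongs to the job. Leave any pink or red look-alike of the part that bears cover_center alone. Leave any green or turquoise look-alike of the block alone.

How it is judged:
By the outcome, as a careful person would: the job done as asked, in the order asked, and still so for the second after the job is handed in, with the robot touching nothing.
Of weight1, weight2, weight3, weight4 only 2 to 4 are there at a start; the rules pass over those that are not, and their reading is None.
At some moment in a run one of weight1, weight2, weight3, weight4 may be knocked a few centimetres aside while the robot is not near it.
It also fails if it takes over 210 s, if anything falls off the work surface, if the arm or the gripper's body presses on something with over 40 N, if the wrist force passes 120 N, or if a joint passes its speed limit or range.

## Robot

A 6-joint arm with a two-finger parallel gripper is mounted at the origin on the work surface. World frame = base frame: x ahead of the robot, y to its left, z up, the work surface at z = 0. Lengths are in m, angles in rad, forces in N, time in s.
With the tool pointing down it reaches from about 0.325 to 0.75 m from the base axis. Payload 7.6 kg.
Tool frame: the origin (TCP) lies at the very end of the fingers, on their centre line; the grasp point (between the pads) lies 19 mm behind it; y points along the fingers, z is the direction in which the jaws open and shut, and the axes are right-handed (so a half turn about y gives the same grasp; the last joint's range is limited). The gripper opens to 85 mm and grips with 20 to 120 N. Pads are 22 mm wide; open, the fingers measure 114 mm over their backs; the gripper's body (76 mm by 85 mm) begins 54 mm behind the grasp point. The pads swing forward as they close: fully open they stand 13 mm farther back than shut.
Start: joints at [1.086, 0.052, 1.401, -0, 1.689, -0.07], TCP at [0.212, 0.481, 0.2] pointing down, gripper open.
Joint ranges: [-2.9, 2.9], [-0.91, 2.17], [0.12, 2.37], [-1.06, 4.2], [0.26, 2.73], [-2.93, 2.93]. Speed limits (rad/s): [2.57, 2.57, 3.01, 3.14, 3.14, 3.14].

## Interface

Orientations are given as [roll, pitch, yaw] about the fixed x, y, z axes, in that order (R = Rz(yaw) Ry(pitch) Rx(roll)).
In Python, from station import arm gives the robot as it stands.
- The arm moves only by the shell command python3 -m inch 'ROWS' [OPENING] [FORCE]. ROWS is JSON, a list of rows, each an object with "translation": the shift along the tool's x, y, z in m, a list of three; "roll": the turn about the tool's y in rad. In form: [{"translation": [x, y, z], "roll": roll}, ...]. A call has 1 to 5 rows; each row shifts and turns the commanded pose from where the row before left it, along the tool's axes as they then stand; what a row does not reach is not made up. A row lasts 1/8 s, in which the tool goes at most 62.5 mm and 10.7 degrees, less where a joint would pass 70% of its speed; a pose out of reach is approached as far as the arm can. A call with a gripper value outside its range is refused whole. OPENING is the finger opening in m, from 0 to 0.0854, set as the call begins (- or left out, the last holds). The fingers move at their own pace and stop on an object; FORCE is the grip in N (left out, the last holds). Time passes only in rows, so rows that do not move let the fingers close. It gives the time, the measured TCP pose, the force and the opening at its end, in the units of the state.
- arm.get_state(): the state, without advancing time (a new reading comes with each control period).
- arm.capture(name): name is "side" or "top" or "wrist"; returns a dict with "pixels" (384x512x3 uint8, red, green, blue), "intrinsics" (3x3 intrinsics, pixels), "R" (3x3) and "t" (3): a world point X has camera coordinates R X + t. Camera axes: x right, y down, z forward; pixel columns grow to the right and rows downward; lengths in m; the calibration is good to about 2 mm. A picture is of the moment at which its call begins. There is no depth.
- arm.job_done(): hands the job in, once; it reports no verdict.
The state is a dict: "clock": time; "joints": joint angles; "joint_vel": joint speeds; "effort": joint torques, N m; "eef_pos": TCP position; "tcp_rot": TCP orientation; "wrist_force": force on the tool from outside, world axes, zero at the start; "ft_torque": the same for the moment, N m; "width": finger opening in m.
Only numpy, scipy, OpenCV 4.12 (cv2) and the standard library are available. Lean on these libraries where they do the work, as an engineer would, in place of code of your own. Each camera call takes 0.05 s, during which the arm holds its last target.

## Working session

There is one attempt and no reset: what is moved stays moved. The work goes in short steps, Python scripts to look and compute and a shell command to move; the robot and the scene stay as the last step left them, time stands still between calls to the robot, and variables do not carry over. Pictures are saved under pics/ and viewed, and the job is handed in when it is done.

```bash
ls; mkdir -p pics; cat > h.py <<'E'
import numpy as np, cv2
from station import arm
def snap(cam,name,crop=None,scale=1):
    c=arm.capture(cam); im=c["pixels"][:,:,::-1].copy()
    np.savez('pics/%s.npz'%name,im=im,K=c["intrinsics"],R=c["R"],t=c["t"])
    if crop: im=im[crop[1]:crop[3],crop[0]:crop[2]]
    if scale!=1: im=cv2.resize(im,None,fx=scale,fy=scale,interpolation=cv2.INTER_CUBIC)
    cv2.imwrite('pics/%s.png'%name,im)
def recrop(src,name,crop,scale):
    im=np.load('pics/%s.npz'%src)['im'][crop[1]:crop[3],crop[0]:crop[2]]
    cv2.imwrite('pics/%s.png'%name,cv2.resize(im,None,fx=scale,fy=scale,interpolation=cv2.INTER_CUBIC))
def px2w(src,u,v,z):
    d=np.load('pics/%s.npz'%src);K,R,t=d['K'],d['R'],d['t']
    r=R.T@np.linalg.solve(K,[u,v,1.]);o=-R.T@t
    return o+r*(z-o[2])/r[2]
def w2px(src,X):
    d=np.load('pics/%s.npz'%src);p=d['K']@(d['R']@np.array(X)+d['t']);return p[:2]/p[2]
E
python3 - <<'E'
from h import *
s=arm.get_state()
for k in s: print(k,np.round(s[k],4))
for c in ("top","side","wrist"): snap(c,c+"0",scale=1.5)
d=np.load('pics/top0.npz');print(d['K'],d['R'],d['t'], -d['R'].T@d['t'])
E
```

```text
pics
clock 0.0
joints [ 1.0857  0.0528  1.4017  0.      1.6886 -0.0703]
joint_vel [-0.0026 -0.0002 -0.0008  0.0003  0.0002 -0.0005]
effort [-1.70000e-03 -3.81660e+01 -3.60188e+01 -1.00000e-04  6.10000e-03
  0.00000e+00]
eef_pos [0.2114 0.4802 0.1996]
tcp_rot [-1.5724e+00  1.0000e-04 -4.1480e-01]
wrist_force [-0.1372  0.5645 -0.5678]
ft_torque [-0.0057 -0.0142 -0.0619]
width 0.0854
[[467.39937955   0.         265.81443202]
 [  0.         467.39937955 199.09337133]
 [  0.           0.           1.        ]] [[ 0.00974621 -0.99988032 -0.01201454]
 [-0.99511941 -0.00851851 -0.09830971]
 [ 0.0981956   0.01291405 -0.99508334]] [-0.00899409  0.51670771  1.5067206 ] [ 0.36632019 -0.0240493   1.5500019 ]
```

View pics/top0.png

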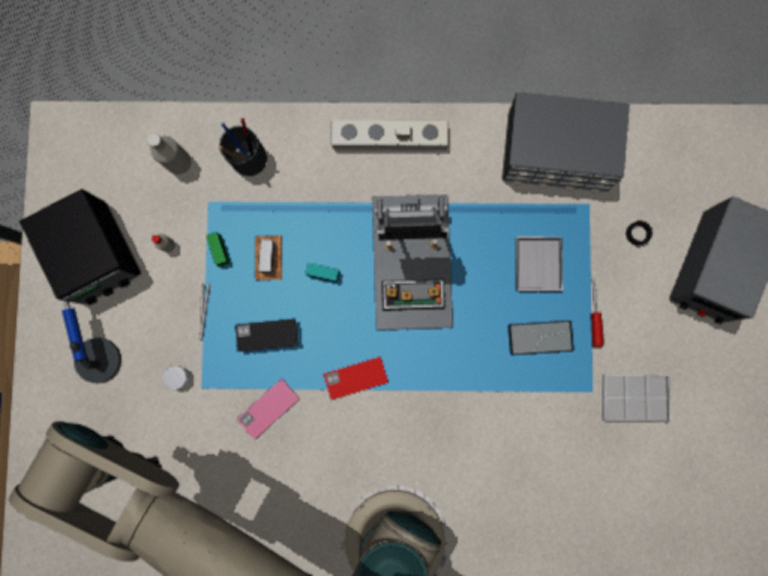

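View pics/side0.png

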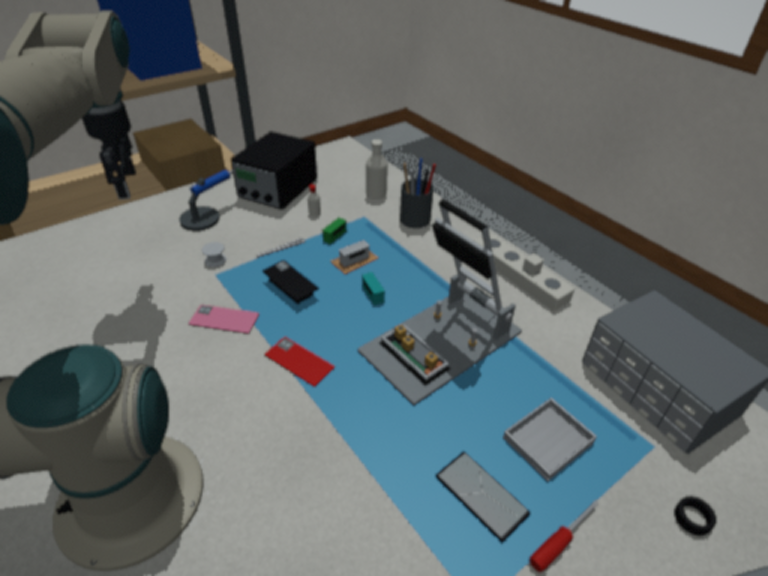

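View pics/wrist0.png

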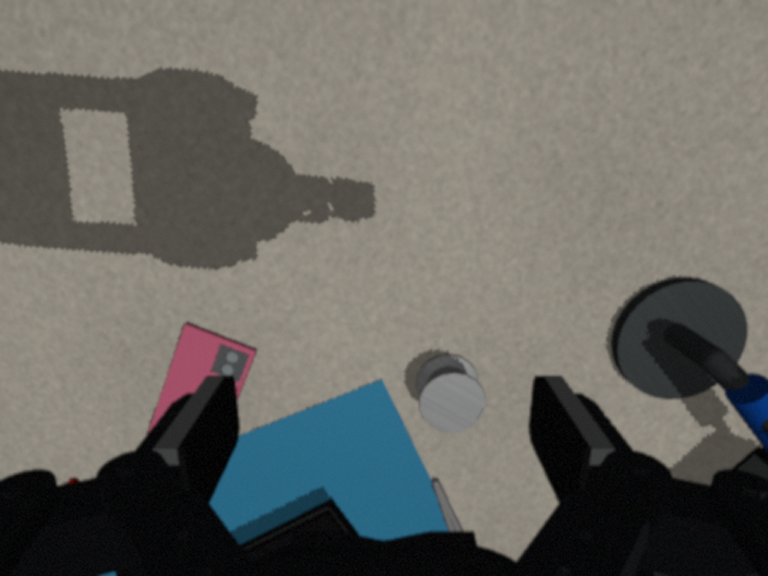

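```bash
python3 - <<'E'
from h import *
recrop('top0','t_press',(240,120,320,225),5.5)
recrop('top0','t_left',(130,145,240,265),5)
recrop('top0','t_tray',(330,145,420,250),5)
recrop('side0','s_press',(230,130,370,270),4)
E
```

```text
(no output)
```

View pics/t_press.png

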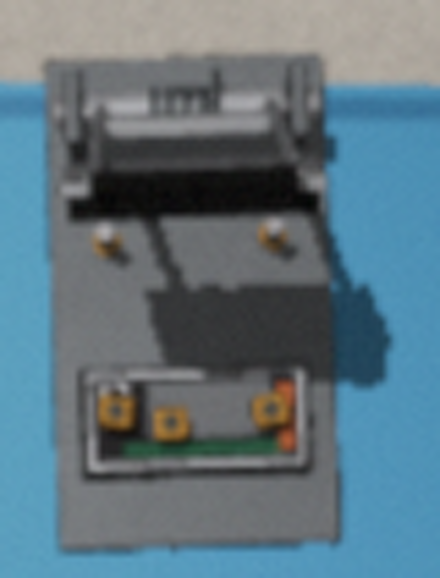

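View pics/t_left.png

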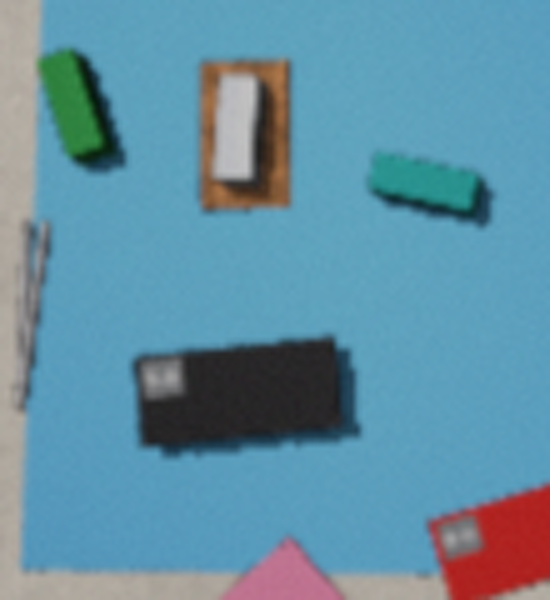

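View pics/t_tray.png

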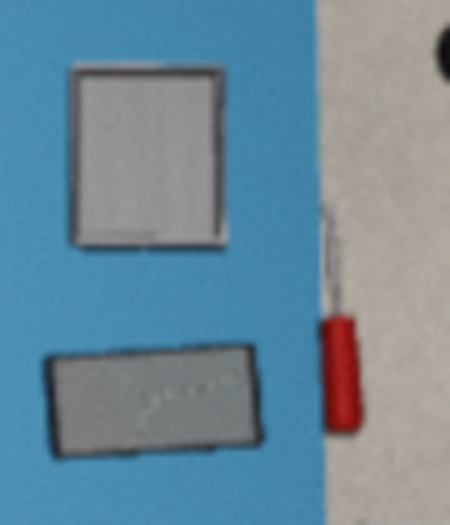

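View pics/s_press.png

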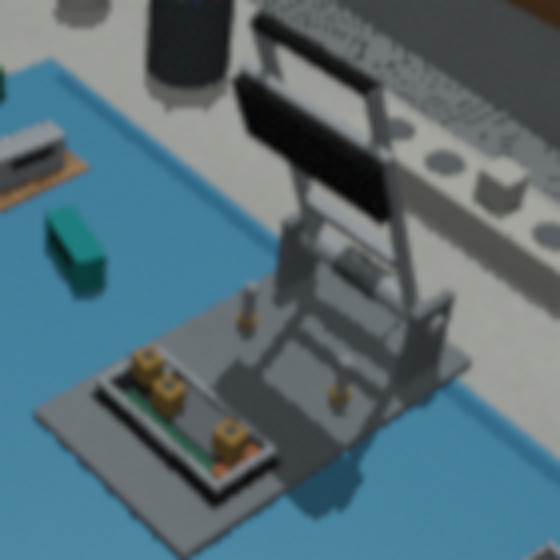

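```bash
python3 - <<'E'
from h import *
from scipy.optimize import least_squares
def c2(p,o,s): return (o[0]+(p[0]+.5)/s-.5, o[1]+(p[1]+.5)/s-.5)
def P(p,z,o,s): return px2w('top0',*c2(p,o,s),z)
A=((240,120),5.5);L=((130,145),5);T=((330,145),5)
for n,pts in dict(plate=[(62,548,.01),(340,543,.01),(322,55,.01),(47,58,.01)],frame=[(84,370,.028),(306,370,.028),(310,470,.028),(90,474,.028)],wts=[(116,411,.046),(171,423,.046),(270,409,.046)]).items():
    W=[P(p[:2],p[2],*A) for p in pts]; print(n,np.round(W,4).tolist(),np.round(np.mean(W,0),4))
for n,pts in dict(pad=[(203,60,.004),(290,62,.004),(289,208,.004),(203,209,.004)],block=[(218,74,.04),(260,72,.04),(252,182,.04),(214,180,.04)],cover=[(136,357,.032),(333,339,.032),(342,427,.032),(143,444,.032)]).items():
    W=[P(p[:2],p[2],*L) for p in pts]; print(n,np.round(W,4).tolist(),np.round(np.mean(W,0),4))
for n,pts in dict(tray=[(72,66,.02),(223,66,.02),(225,245,.02),(71,245,.02)]).items():
    W=[P(p[:2],p[2],*T) for p in pts]; print(n,np.round(W,4).tolist(),np.round(np.mean(W,0),4))
E
```

```text
plate [[0.4511, 0.0446, 0.01], [0.4556, -0.122, 0.01], [0.7537, -0.1103, 0.01], [0.7507, 0.0576, 0.01]] [ 0.6028 -0.0325  0.01  ]
frame [[0.5565, 0.032, 0.028], [0.5576, -0.1003, 0.028], [0.4978, -0.1029, 0.028], [0.4943, 0.0277, 0.028]] [ 0.5266 -0.0359  0.028 ]
wts [[0.5301, 0.0122, 0.046], [0.5233, -0.0202, 0.046], [0.5321, -0.0784, 0.046]] [ 0.5285 -0.0288  0.046 ]
pad [[0.6597, 0.3189, 0.004], [0.6588, 0.2603, 0.004], [0.5599, 0.2583, 0.004], [0.5588, 0.3159, 0.004]] [0.6093 0.2884 0.004 ]
block [[0.6436, 0.3008, 0.04], [0.6452, 0.2732, 0.04], [0.5723, 0.2764, 0.04], [0.5734, 0.3014, 0.04]] [0.6086 0.2879 0.04  ]
cover [[0.4577, 0.3507, 0.032], [0.4706, 0.2222, 0.032], [0.4134, 0.215, 0.032], [0.4011, 0.3442, 0.032]] [0.4357 0.283  0.032 ]
tray [[0.6569, -0.2618, 0.02], [0.6577, -0.3615, 0.02], [0.5385, -0.3613, 0.02], [0.5376, -0.2603, 0.02]] [ 0.5977 -0.3112  0.02  ]
```

```bash
python3 -m inch '[{"translation":[0.05,0,-0.0355],"roll":0},{"translation":[0.05,0,-0.0355],"roll":0},{"translation":[0.05,0,-0.0355],"roll":0},{"translation":[0.05,0,-0.0355],"roll":0},{"translation":[0.05,0,-0.0355],"roll":0}]'
python3 -m inch '[{"translation":[0.05,0,-0.0355],"roll":0},{"translation":[0.05,0,-0.0355],"roll":0},{"translation":[0.05,0,-0.0355],"roll":0},{"translation":[0.05,0,-0.0355],"roll":0},{"translation":[0.03,0,-0.0255],"roll":0}]'
python3 -m inch '[{"translation":[0,0,0],"roll":0.186},{"translation":[0,0,0],"roll":0.186},{"translation":[0,0,0],"roll":0.186},{"translation":[0,0,0],"roll":0.186},{"translation":[0,0,0],"roll":0.186}]'
python3 -m inch '[{"translation":[0,0,0],"roll":0.186},{"translation":[0,0,0],"roll":0},{"translation":[0,0,0],"roll":0}]'
python3 - <<'E'
from h import *
snap('wrist','w1',scale=1.5)
d=np.load('pics/w1.npz');print(-d['R'].T@d['t'],d['R'])
E
```

```text
clock: 0.78
eef_pos: [0.3694, 0.2155, 0.2003]
tcp_rot: [-1.571, -0.0, -0.414]
wrist_force: [0.6, 0.7, 0.1]
width: 0.0853
clock: 1.4
eef_pos: [0.5125, -0.0311, 0.1998]
tcp_rot: [-1.571, 0.001, -0.417]
wrist_force: [0.5, 0.9, 0.9]
width: 0.085
clock: 2.02
eef_pos: [0.5116, -0.0287, 0.2]
tcp_rot: [-1.571, 0.0, -1.351]
wrist_force: [-0.4, -0.1, -0.2]
width: 0.0852
clock: 2.4
eef_pos: [0.5117, -0.0287, 0.2002]
tcp_rot: [-1.571, 0.0, -1.527]
wrist_force: [0.3, 0.2, -1.1]
width: 0.0855
[0.50892192 0.04741842 0.37397975] [[ 9.99064265e-01  4.32450588e-02 -6.77610790e-04]
 [ 4.15157800e-02 -9.54485882e-01  2.95352569e-01]
 [ 1.21257693e-02 -2.95104329e-01 -9.55388089e-01]]
```

View pics/w1.png

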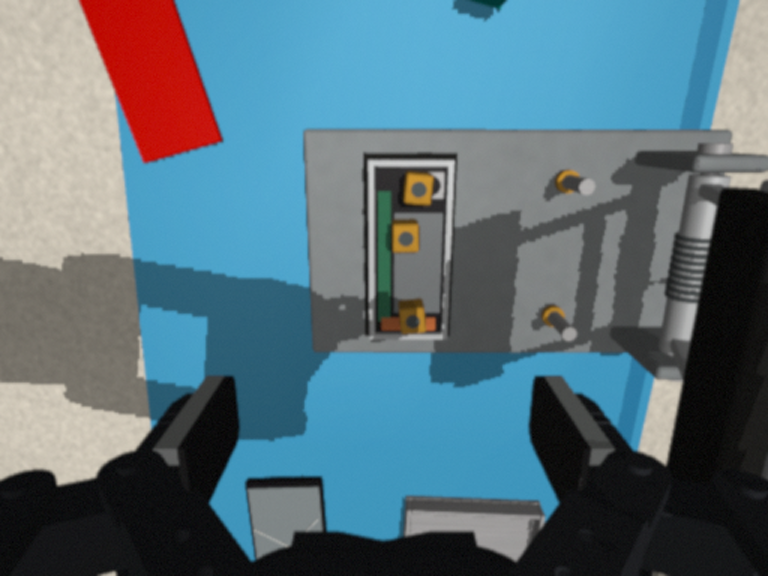

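```bash
python3 - <<'E'
from h import *
recrop('w1','w1c',(200,80,350,240),5)
E
```

```text
(no output)
```

View pics/w1c.png

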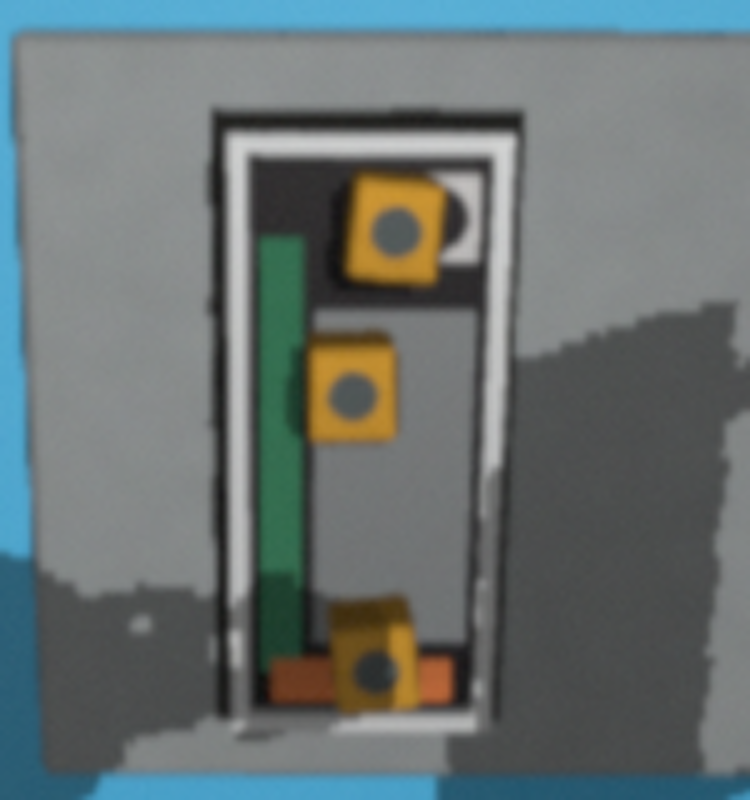

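```bash
cat >> h.py <<'E'
def pts(src,o,s,lst):
    return np.array([px2w(src,o[0]+(u+.5)/s-.5,o[1]+(v+.5)/s-.5,z) for u,v,z in lst])
E
python3 - <<'E'
from h import *
o,s=(200,80),5
F=pts('w1',o,s,[(224,132,.028),(520,132,.028),(492,730,.028),(232,733,.028)])
print(np.round(F,4),F.mean(0).round(4))
for a,b in((3,0),(2,1),(0,1),(3,2)):
    d=F[b]-F[a];print(np.hypot(*d[:2]),np.degrees(np.arctan2(d[1],d[0])))
print(pts('w1',o,s,[(15,37,.01),(45,770,.01)]).round(4))
print(pts('w1',o,s,[(397,232,.046),(352,396,.046),(376,672,.046)]).round(4))
W=pts('w1',o,s,[(352,172,.046),(446,185,.046),(437,287,.046),(345,278,.046)]);print(W.round(4))
print(arm.get_state()['eef_pos'],arm.get_state()['tcp_rot'])
E
```

```text
[[ 0.4982  0.0292  0.028 ]
 [ 0.5576  0.0318  0.028 ]
 [ 0.5625 -0.0981  0.028 ]
 [ 0.5043 -0.1013  0.028 ]] [ 0.5306 -0.0346  0.028 ]
0.13070283960036896 92.69524880952915
0.12996234112902486 92.1432346257782
0.05948355235340178 2.4805209080385864
0.05823339039203362 3.2104289045734364
[[ 0.4535  0.0456  0.01  ]
 [ 0.46   -0.1205  0.01  ]]
[[ 0.5329  0.0128  0.046 ]
 [ 0.526  -0.0198  0.046 ]
 [ 0.5343 -0.0784  0.046 ]]
[[0.5235 0.0238 0.046 ]
 [0.5417 0.0221 0.046 ]
 [0.5414 0.0025 0.046 ]
 [0.5233 0.0035 0.046 ]]
[ 0.51177002 -0.02868321  0.20027931] [-1.57097847e+00  1.10576688e-04 -1.52786039e+00]
```

```bash
python3 -m inch '[{"translation":[-0.0206,0,0.0115],"roll":0.03},{"translation":[-0.02,0,0.011],"roll":0},{"translation":[0,0.05,0],"roll":0},{"translation":[0,0.04,0],"roll":0},{"translation":[0,0,0],"roll":0}]' 0.042 30
python3 - <<'E'
from h import *
snap('wrist','w2',scale=1.5)
print(arm.get_state()['eef_pos'],arm.get_state()['tcp_rot'])
E
```

```text
clock: 3.08
eef_pos: [0.5311, 0.0126, 0.1071]
tcp_rot: [-1.578, 0.0, -1.559]
wrist_force: [-0.5, -0.2, 0.1]
width: 0.0421
[0.53280582 0.01250252 0.11010241] [-1.57280510e+00  2.11893615e-04 -1.55951629e+00]
```

View pics/w2.png

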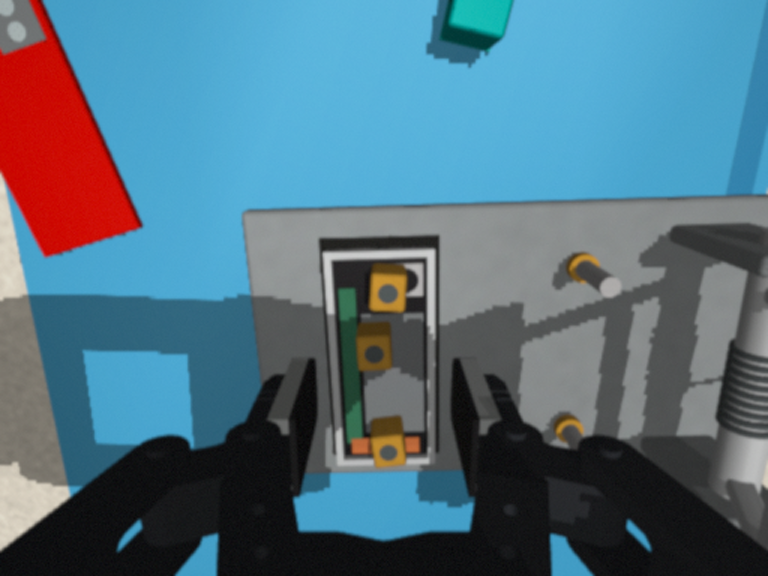

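```bash
python3 -m inch '[{"translation":[0,0.045,0],"roll":0},{"translation":[0,0.025,0],"roll":0},{"translation":[0,0.006,0],"roll":0},{"translation":[0,0.002,0],"roll":0},{"translation":[0,0,0],"roll":0}]'
python3 - <<'E'
from h import *
snap('wrist','w3',scale=1.5)
print(arm.get_state()['eef_pos'],arm.get_state()['wrist_force'])
E
```

```text
clock: 3.75
eef_pos: [0.5345, 0.0124, 0.0343]
tcp_rot: [-1.568, -0.0, -1.561]
wrist_force: [0.1, -0.8, 0.8]
width: 0.042
[0.53432621 0.01242601 0.03406757] [-0.21775433  0.52858064  0.07885499]
```

View pics/w3.png

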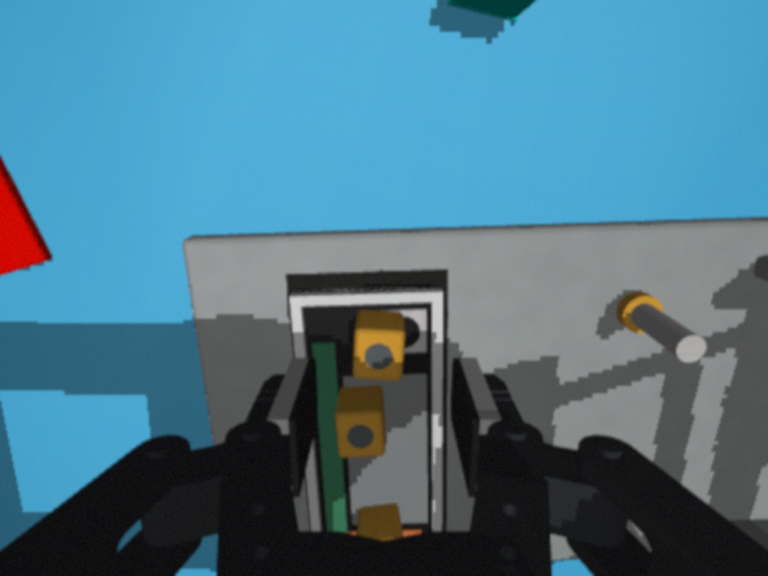

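```bash
python3 - <<'E'
from h import *
for X in ([.5343,.0124,.034],[.5343,.0124,.053],[.533,.0128,.046],[.533-.021,.0124,.034],[.533+.021,.0124,.034]): print(w2px('w3',X)*1.5)
d=np.load('pics/w3.npz');print(-d['R'].T@d['t'])
print(px2w('w3',379/1.5,355/1.5,.046),px2w('w3',(301+462)/3,360/1.5,.034))
for r in 345,355,365: print(px2w('w3',379/1.5,r/1.5,.046))
E
```

```text
[382.15113749 343.02308521]
[382.15579705 365.56061837]
[378.48639156 355.65754527]
[322.89902085 342.55014531]
[434.43265837 343.44038704]
[0.53359848 0.0886047  0.20800398]
[0.53317971 0.01305562 0.046     ] [0.53411532 0.00538686 0.034     ]
[0.53315225 0.016893   0.046     ]
[0.53317971 0.01305562 0.046     ]
[0.53320753 0.00916844 0.046     ]
```

```bash
python3 - <<'E'
from h import *
print(np.load('pics/w3.npz')['K'])
recrop('w3','w3c',(160,180,340,360),4)
E
```

```text
[[334.1529511    0.         255.6381766 ]
 [  0.         334.1529511  190.84755036]
 [  0.           0.           1.        ]]
```

View pics/w3c.png

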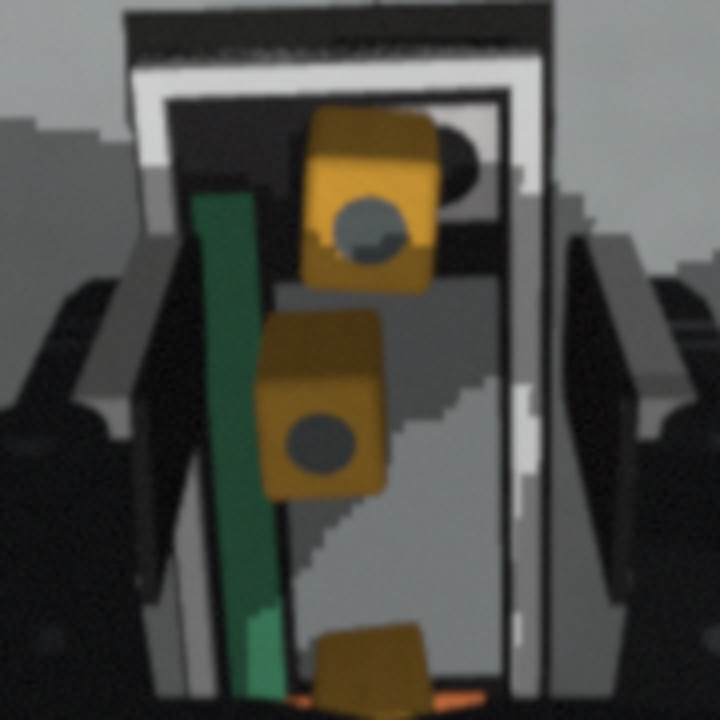

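```bash
python3 - <<'E'
from h import *
snap('side','s3',crop=(190,80,350,260),scale=4)
for X in ([.5343,.0124,.034],[.5343,.0124,.053],[.533,.0128,.046]): print((w2px('s3',X)-[190,80])*4)
E
```

```text
[308.51958071 562.43486318]
[309.543345   544.21700998]
[307.43288084 551.39998112]
```

View pics/s3.png

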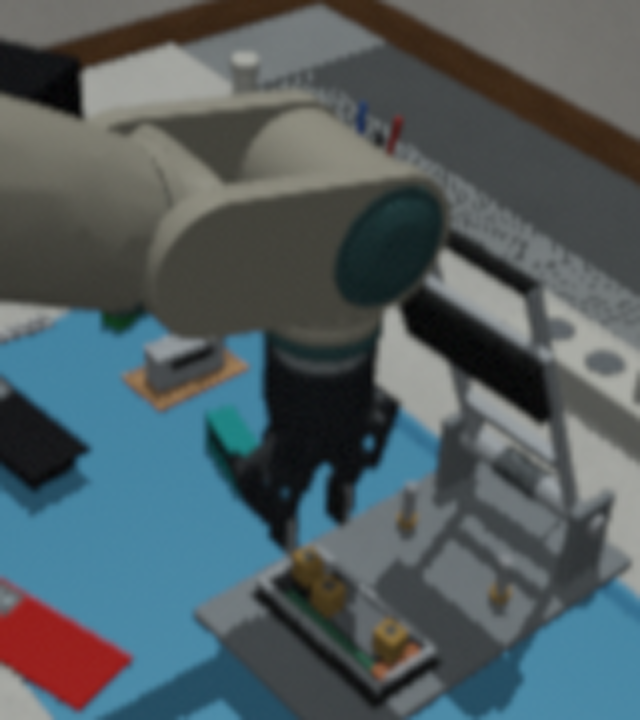

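```bash
python3 -m inch '[{"translation":[0,0.003,0],"roll":0},{"translation":[0,0,0],"roll":0}]'
python3 -m inch '[{"translation":[0,0.003,0],"roll":0},{"translation":[0,0,0],"roll":0}]'
python3 - <<'E'
from h import *
snap('side','s4',crop=(230,170,330,260),scale=7)
snap('wrist','w4',scale=1.5)
print(arm.get_state())
E
```

```text
clock: 4.1
eef_pos: [0.5331, 0.0125, 0.0292]
tcp_rot: [-1.571, 0.0, -1.561]
wrist_force: [-0.5, -0.1, 0.1]
width: 0.0421
clock: 4.35
eef_pos: [0.533, 0.0125, 0.026]
tcp_rot: [-1.571, 0.0, -1.561]
wrist_force: [0.2, -0.2, 0.2]
width: 0.0418
{'clock': 4.45, 'joints': array([-4.58485324e-02,  2.06116196e-01,  1.58963000e+00,  7.68646338e-05,
        1.34595960e+00, -5.58891445e-02]), 'joint_vel': array([ 0.00173282, -0.00202148, -0.0022548 ,  0.00034108,  0.00145466,
       -0.00033514]), 'effort': array([ 3.43094953e-04, -4.09979689e+01, -3.26891792e+01,  1.45718909e-04,
        1.13606799e-03, -1.09916211e-04]), 'eef_pos': array([0.5332651 , 0.01249559, 0.02633233]), 'tcp_rot': array([-1.57090511e+00,  8.11316199e-05, -1.56077286e+00]), 'wrist_force': array([-0.56002826,  0.31751585,  0.45642637]), 'ft_torque': array([-0.01427395,  0.00423292,  0.01247152]), 'width': 0.041948932143780406}
```

View pics/s4.png

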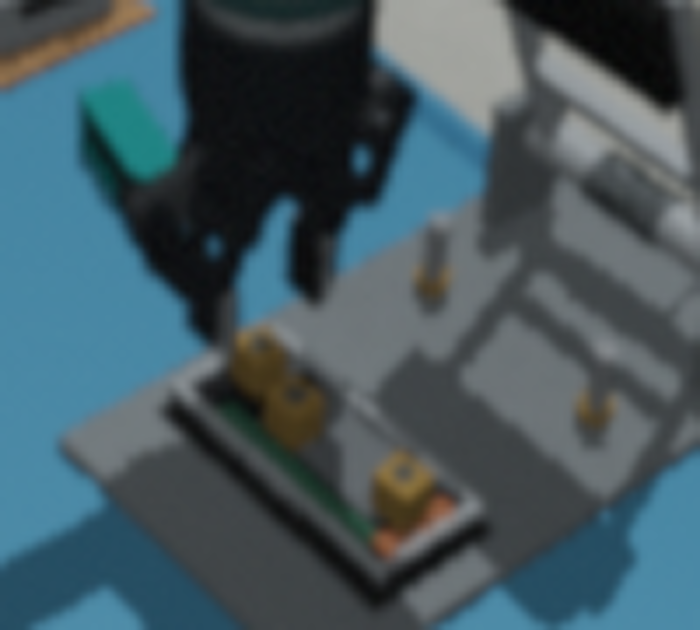

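View pics/w4.png

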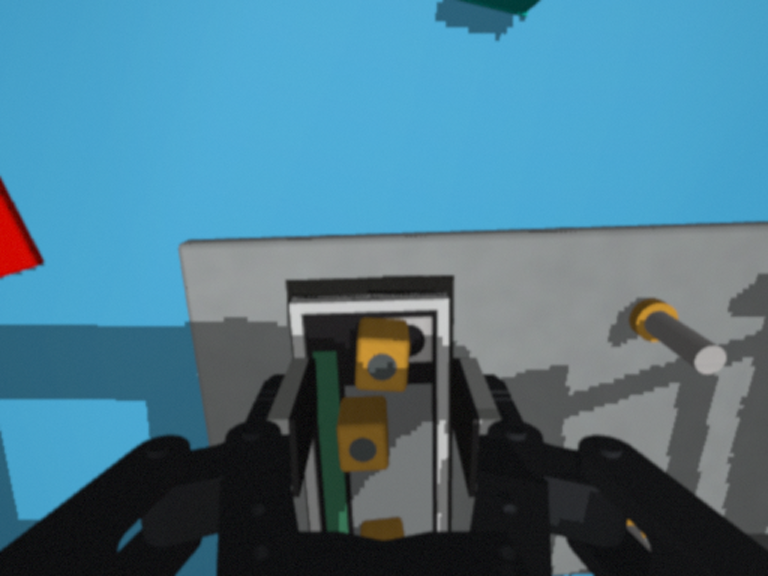

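```bash
python3 -m inch '[{"translation":[0,0,0],"roll":0},{"translation":[0,0,0],"roll":0}]' 0.026
python3 - <<'E'
from h import *
snap('side','s5',crop=(230,170,330,260),scale=7)
snap('wrist','w5',crop=(160,180,340,360),scale=4)
E
```

```text
clock: 4.7
eef_pos: [0.5333, 0.0125, 0.0265]
tcp_rot: [-1.571, 0.0, -1.561]
wrist_force: [-0.1, 0.5, 0.3]
width: 0.0262
```

View pics/s5.png

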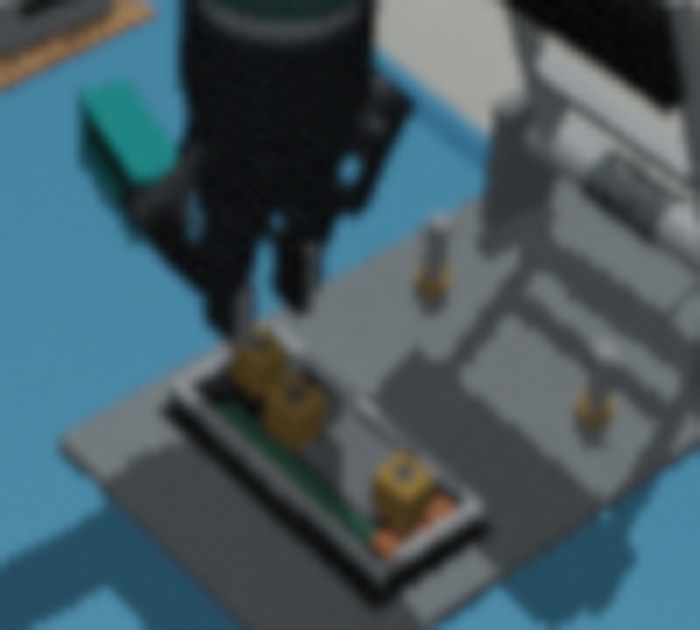

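View pics/w5.png

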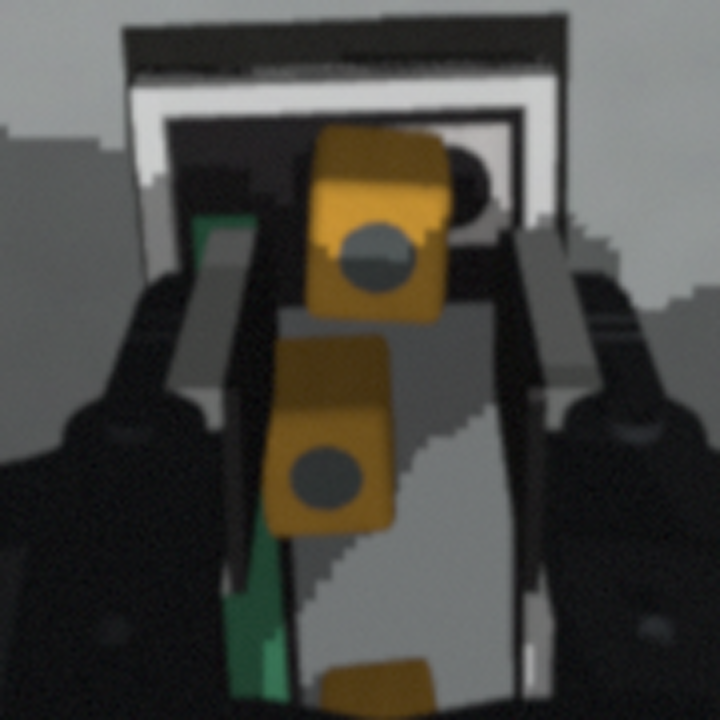

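```bash
python3 -m inch '[{"translation":[0,0.003,0],"roll":0},{"translation":[0,0,0],"roll":0}]' 0.03
python3 -m inch '[{"translation":[0,0.003,0],"roll":0},{"translation":[0,0,0],"roll":0}]'
python3 - <<'E'
from h import *
snap('side','s6',crop=(230,170,330,260),scale=7)
snap('wrist','w6',crop=(160,180,340,360),scale=4)
E
```

```text
clock: 5.05
eef_pos: [0.533, 0.0125, 0.023]
tcp_rot: [-1.571, 0.0, -1.561]
wrist_force: [-0.7, -0.1, 0.2]
width: 0.0301
clock: 5.3
eef_pos: [0.5331, 0.0125, 0.02]
tcp_rot: [-1.571, 0.0, -1.561]
wrist_force: [-0.9, -0.5, -0.0]
width: 0.0301
```

View pics/s6.png

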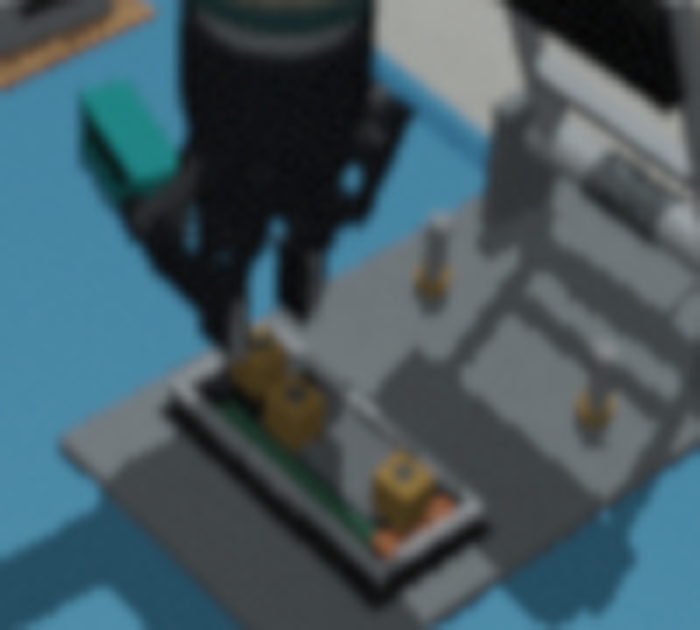

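View pics/w6.png

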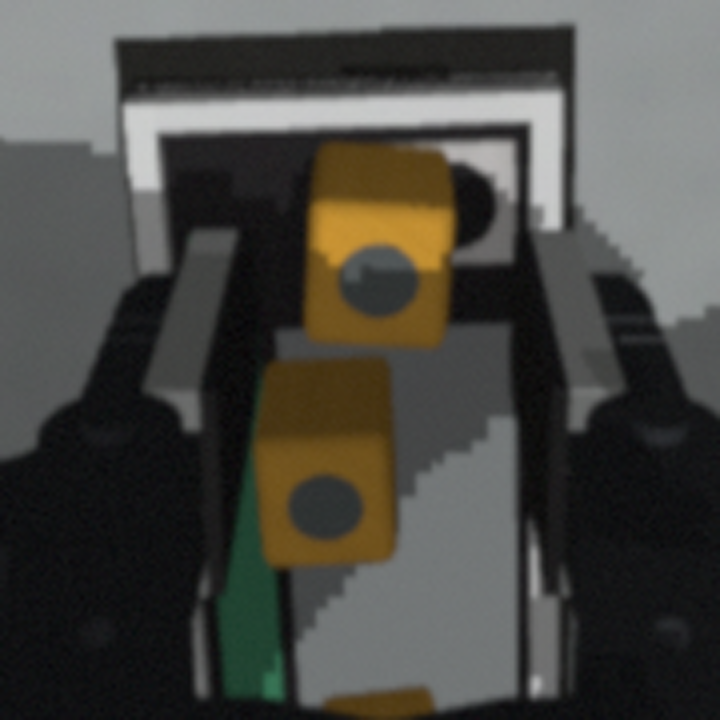

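```bash
python3 -m inch '[{"translation":[0,0.004,0],"roll":0},{"translation":[0,0,0],"roll":0}]'
python3 -m inch '[{"translation":[0,0.004,0],"roll":0},{"translation":[0,0,0],"roll":0}]'
python3 - <<'E'
from h import *
snap('side','s7',crop=(250,190,310,240),scale=12)
snap('wrist','w7',crop=(160,180,340,360),scale=4)
E
```

```text
clock: 5.65
eef_pos: [0.533, 0.0125, 0.0159]
tcp_rot: [-1.572, 0.0, -1.561]
wrist_force: [0.3, 0.2, 0.1]
width: 0.03
clock: 5.9
eef_pos: [0.533, 0.0125, 0.0119]
tcp_rot: [-1.572, 0.0, -1.561]
wrist_force: [-0.2, -0.2, -0.3]
width: 0.03
```

View pics/s7.png

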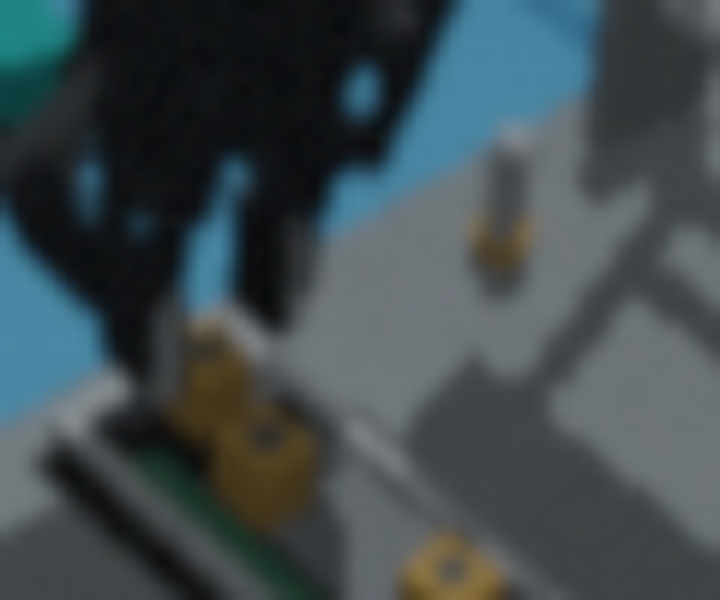

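View pics/w7.png

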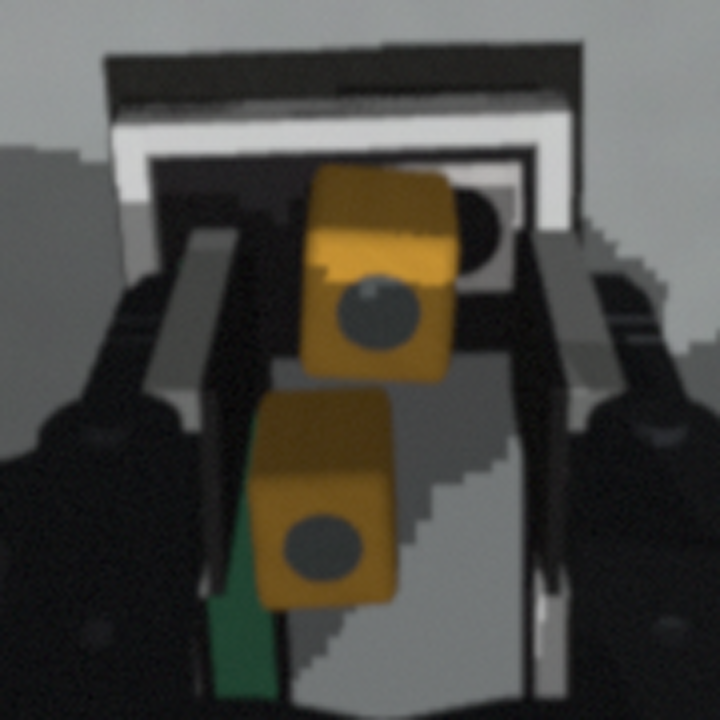

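```bash
python3 -m inch '[{"translation":[0,0.002,0],"roll":0},{"translation":[0,0.0,0],"roll":0},{"translation":[0,0,0],"roll":0},{"translation":[0,0,0],"roll":0}]' 0.01 20
python3 - <<'E'
from h import *
snap('side','s8',crop=(250,190,310,240),scale=12)
snap('wrist','w8',crop=(160,180,340,360),scale=4)
E
```

```text
clock: 6.5
eef_pos: [0.5335, 0.0125, 0.0106]
tcp_rot: [-1.57, 0.0, -1.561]
wrist_force: [0.5, -0.2, 2.0]
width: 0.0167
```

View pics/s8.png

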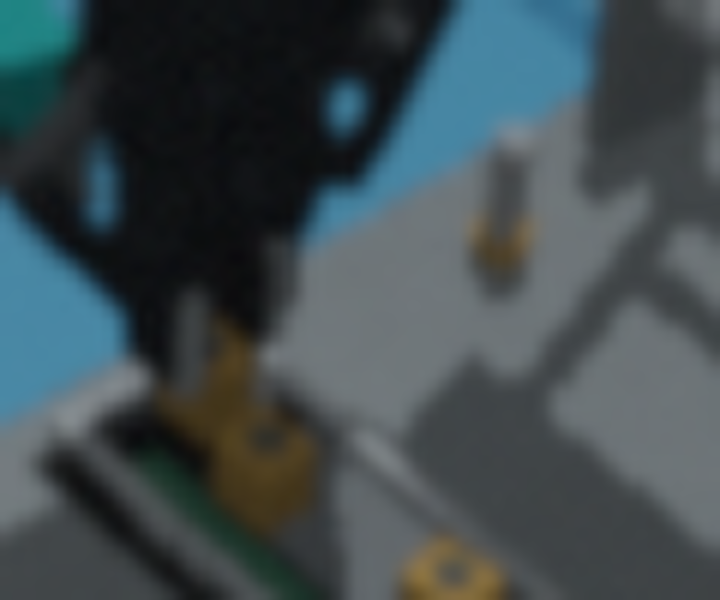

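View pics/w8.png

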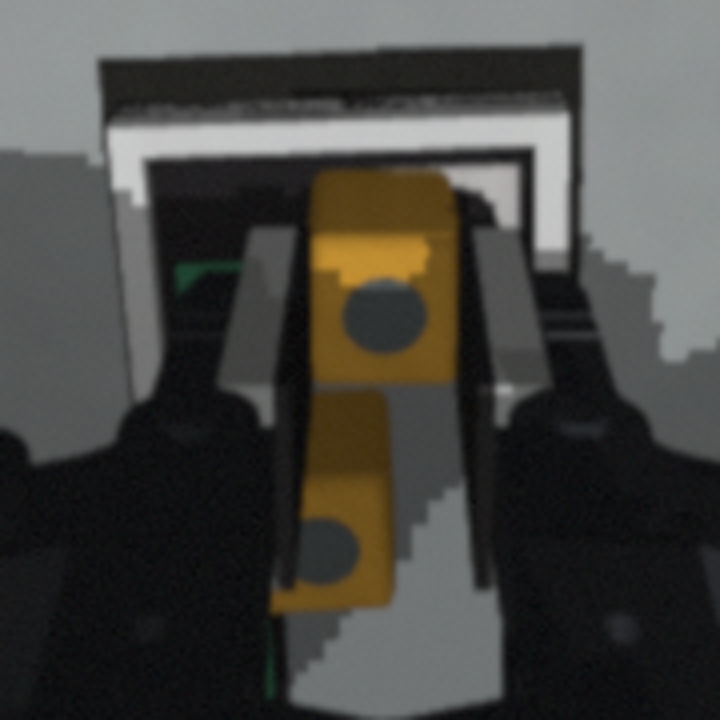

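```bash
python3 -m inch '[{"translation":[0,0,0],"roll":0},{"translation":[0,-0.01,0],"roll":0},{"translation":[0,-0.02,0],"roll":0},{"translation":[0,-0.03,0],"roll":0},{"translation":[0,-0.03,0],"roll":0}]' - 40
python3 - <<'E'
from h import *
snap('side','s9',crop=(220,150,340,250),scale=6)
snap('wrist','w9',scale=1.5)
E
```

```text
clock: 7.22
eef_pos: [0.5328, 0.0125, 0.1013]
tcp_rot: [-1.572, 0.0, -1.561]
wrist_force: [-0.1, -0.6, -1.1]
width: 0.0159
```

View pics/s9.png

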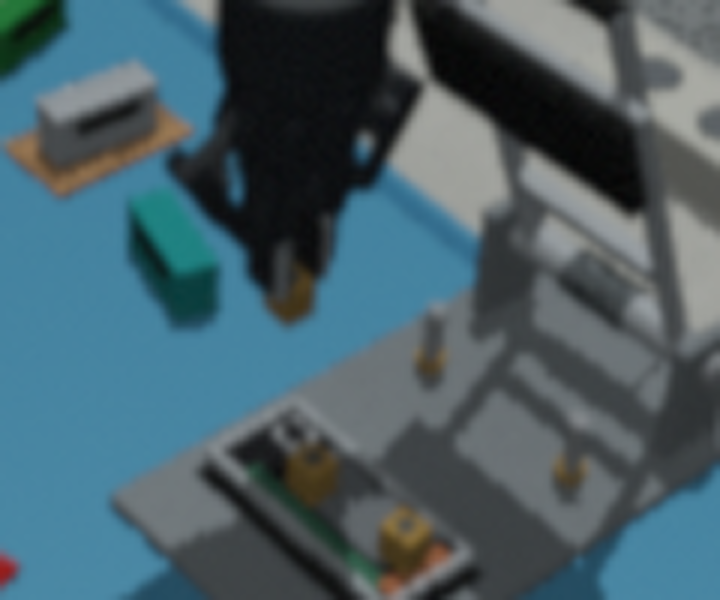

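View pics/w9.png

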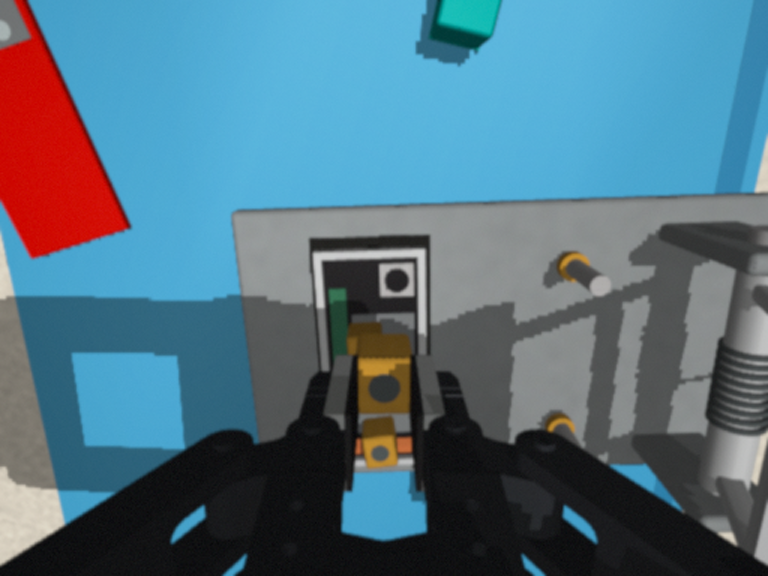

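```bash
python3 -m inch '[{"translation":[0.03,0,0],"roll":0},{"translation":[0.05,0,0],"roll":0},{"translation":[0.055,0,0],"roll":0},{"translation":[0.055,0,0],"roll":0},{"translation":[0.055,0,0],"roll":0}]'
python3 -m inch '[{"translation":[0.045,0,0.0205],"roll":0},{"translation":[0.04,0,0.0205],"roll":0},{"translation":[0.0215,0,0.0205],"roll":0},{"translation":[0,0.03,0],"roll":0},{"translation":[0,0,0],"roll":0}]'
python3 - <<'E'
from h import *
snap('wrist','w10',scale=1.5)
print(arm.get_state()['eef_pos'])
E
```

```text
clock: 7.95
eef_pos: [0.5349, -0.2339, 0.0991]
tcp_rot: [-1.572, 0.001, -1.561]
wrist_force: [1.0, 0.6, -1.5]
width: 0.016
clock: 8.57
eef_pos: [0.5962, -0.3372, 0.0654]
tcp_rot: [-1.578, 0.005, -1.561]
wrist_force: [0.6, 0.9, -1.3]
width: 0.016
[ 0.59705355 -0.3375384   0.06791606]
```

View pics/w10.png

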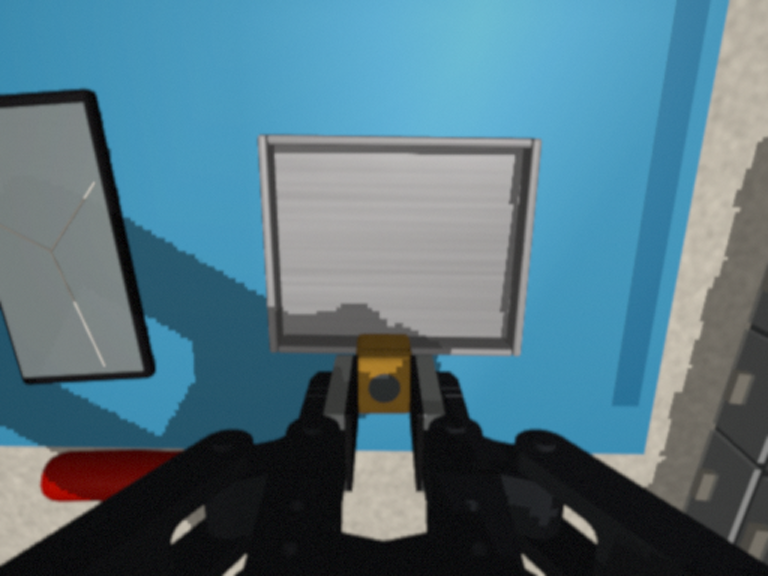

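```bash
python3 - <<'E'
from h import *
T=np.array([px2w('w10',u/1.5,v/1.5,.02) for u,v in((263,136),(540,139),(520,353),(272,351))]);print(T.round(4),T.mean(0))
for z in (.095,.103,.11):print(px2w('w10',383/1.5,387/1.5,z))
E
```

```text
[[ 0.5448 -0.2632  0.02  ]
 [ 0.6611 -0.2633  0.02  ]
 [ 0.6613 -0.361   0.02  ]
 [ 0.5431 -0.3615  0.02  ]] [ 0.60259118 -0.31222152  0.02      ]
[ 0.59657604 -0.33954919  0.095     ]
[ 0.59660474 -0.33524607  0.103     ]
[ 0.59662985 -0.33148084  0.11      ]
```

```bash
python3 -m inch '[{"translation":[0,0.03,0],"roll":0},{"translation":[0,0.025,0],"roll":0},{"translation":[0,0.012,0],"roll":0},{"translation":[0,0.004,0],"roll":0},{"translation":[0,0,0],"roll":0}]'
python3 -m inch '[{"translation":[0,0.002,0],"roll":0},{"translation":[0,0,0],"roll":0}]'
```

```text
clock: 9.25
eef_pos: [0.5988, -0.3386, 0.0006]
tcp_rot: [-1.569, -0.001, -1.561]
wrist_force: [0.7, -0.4, -0.9]
width: 0.016
clock: 9.5
eef_pos: [0.5985, -0.3385, -0.0021]
tcp_rot: [-1.57, -0.0, -1.561]
wrist_force: [-0.7, 0.9, 0.1]
width: 0.0159
```

```bash
python3 -m inch '[{"translation":[0,0.002,0],"roll":0},{"translation":[0,0,0],"roll":0}]'
python3 -m inch '[{"translation":[0,0.002,0],"roll":0},{"translation":[0,0,0],"roll":0}]'
```

```text
clock: 9.75
eef_pos: [0.5982, -0.3383, -0.0049]
tcp_rot: [-1.571, 0.0, -1.561]
wrist_force: [0.8, -0.8, 0.2]
width: 0.0161
clock: 10.0
eef_pos: [0.5982, -0.3383, -0.007]
tcp_rot: [-1.571, 0.0, -1.561]
wrist_force: [-0.3, -0.3, -1.0]
width: 0.0159
```

```bash
python3 -m inch '[{"translation":[0,0.001,0],"roll":0},{"translation":[0,0,0],"roll":0},{"translation":[0,0,0],"roll":0}]' 0.030
python3 -m inch '[{"translation":[0,-0.02,0],"roll":0},{"translation":[0,-0.05,0],"roll":0},{"translation":[0,-0.05,0],"roll":0},{"translation":[0,0,0],"roll":0}]'
python3 - <<'E'
from h import *
snap('wrist','w11',scale=1.5)
E
```

```text
clock: 10.38
eef_pos: [0.5984, -0.3384, -0.0075]
tcp_rot: [-1.571, -0.0, -1.561]
wrist_force: [0.6, -0.5, -0.1]
width: 0.03
clock: 10.88
eef_pos: [0.6009, -0.34, 0.121]
tcp_rot: [-1.56, -0.007, -1.561]
wrist_force: [0.4, 0.6, 0.2]
width: 0.0299
```

View pics/w11.png

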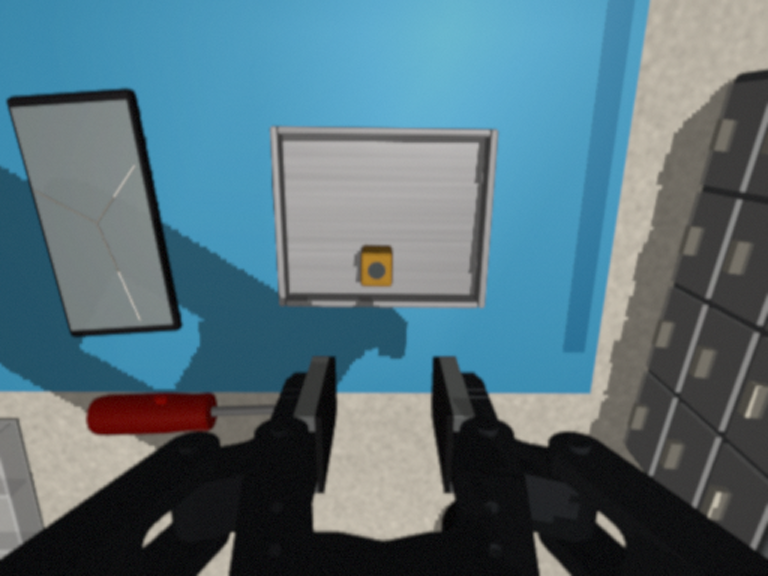

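```bash
python3 - <<'E'
from h import *
print(px2w('w11',376/1.5,270/1.5,.026))
E
python3 -m inch '[{"translation":[-0.05,0,-0.02],"roll":0},{"translation":[-0.055,0,-0.02],"roll":0},{"translation":[-0.055,0,-0.015],"roll":0},{"translation":[-0.055,0,-0.015],"roll":0},{"translation":[-0.05,0,0],"roll":0}]'
python3 -m inch '[{"translation":[-0.03,0,0],"roll":0},{"translation":[0,0,0],"roll":0}]'
python3 - <<'E'
from h import *
snap('wrist','w12',crop=(180,140,340,290),scale=5)
print(arm.get_state()['eef_pos'],arm.get_state()['tcp_rot'])
E
```

```text
[ 0.59804389 -0.3381696   0.026     ]
clock: 11.55
eef_pos: [0.5241, -0.0723, 0.1118]
tcp_rot: [-1.572, 0.0, -1.561]
wrist_force: [0.5, 0.3, -0.4]
width: 0.0301
clock: 11.8
eef_pos: [0.5248, -0.0423, 0.1119]
tcp_rot: [-1.572, 0.0, -1.558]
wrist_force: [-0.2, -0.1, -0.3]
width: 0.0302
[ 0.52492451 -0.04356558  0.11193234] [-1.57186732e+00 -4.48243501e-05 -1.55910050e+00]
```

View pics/w12.png

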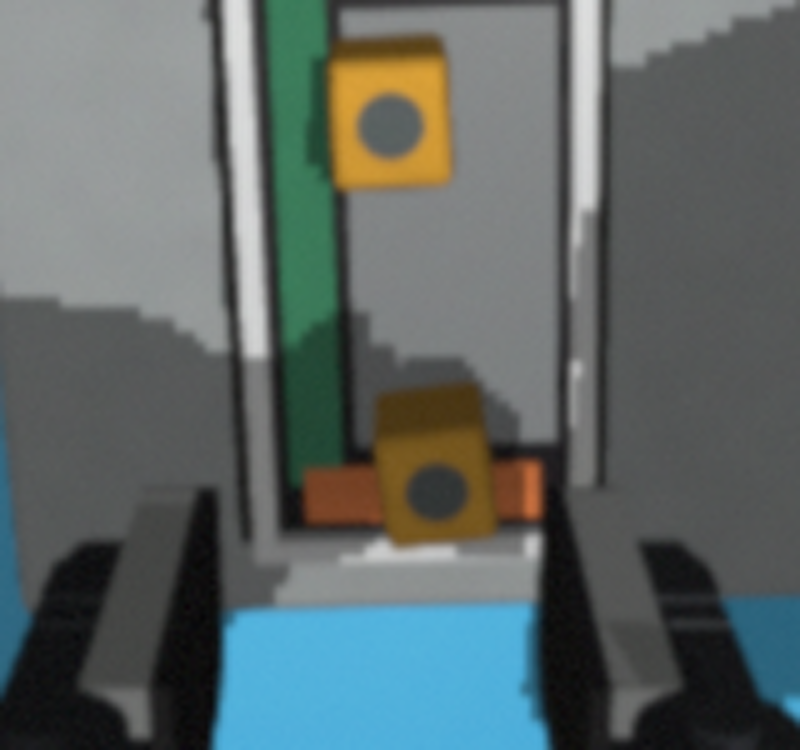

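```bash
cat >> h.py <<'E'
def go(x,y,z=None,yaw=None):
    s=arm.get_state();p=s['eef_pos'];a=s['tcp_rot'][2]
    dx,dy=x-p[0],y-p[1]
    print('pos',p.round(4),'yaw',round(a,4),'| tool x %.4f  z %.4f'%(dx*np.cos(a)+dy*np.sin(a),-dx*np.sin(a)+dy*np.cos(a)),'' if z is None else 'down(y) %.4f'%(p[2]-z),'' if yaw is None else 'roll %.4f'%(a-yaw))
E
python3 - <<'E'
from h import *
P=pts('w12',(180,140),5,[(390,125,.046),(437,492,.046)]);print(P)
go(*P[0][:2],.0095);go(*P[1][:2],.0095)
E
```

```text
[[ 0.52614902 -0.02003281  0.046     ]
 [ 0.53437703 -0.07878933  0.046     ]]
pos [ 0.5249 -0.0436  0.1119] yaw -1.5591 | tool x -0.0235  z 0.0015 down(y) 0.1024 
pos [ 0.5249 -0.0436  0.1119] yaw -1.5591 | tool x 0.0353  z 0.0090 down(y) 0.1024
```

```bash
python3 -m inch '[{"translation":[-0.0235,0,0.0015],"roll":0},{"translation":[0,0.05,0],"roll":0},{"translation":[0,0.04,0],"roll":0},{"translation":[0,0.009,0],"roll":0},{"translation":[0,0.003,0],"roll":0}]'
python3 -m inch '[{"translation":[0,0,0],"roll":0},{"translation":[0,0,0],"roll":0},{"translation":[0,0,0],"roll":0},{"translation":[0,0,0],"roll":0}]' 0.01 40
python3 -m inch '[{"translation":[0,-0.01,0],"roll":0},{"translation":[0,-0.02,0],"roll":0},{"translation":[0,-0.03,0],"roll":0},{"translation":[0,-0.03,0],"roll":0}]'
python3 - <<'E'
from h import *
snap('wrist','w13',scale=1.5)
go(.598,-.310)
E
```

```text
clock: 12.48
eef_pos: [0.5271, -0.0214, 0.011]
tcp_rot: [-1.57, -0.0, -1.562]
wrist_force: [0.8, -0.1, 0.9]
width: 0.03
clock: 12.98
eef_pos: [0.5274, -0.0207, 0.0113]
tcp_rot: [-1.569, -0.0, -1.561]
wrist_force: [0.7, -0.8, 2.2]
width: 0.0161
clock: 13.48
eef_pos: [0.5262, -0.0204, 0.1015]
tcp_rot: [-1.572, 0.0, -1.561]
wrist_force: [1.1, -0.2, -0.3]
width: 0.0161
pos [ 0.5284 -0.0206  0.1063] yaw -1.5606 | tool x 0.2901  z 0.0666
```

View pics/w13.png

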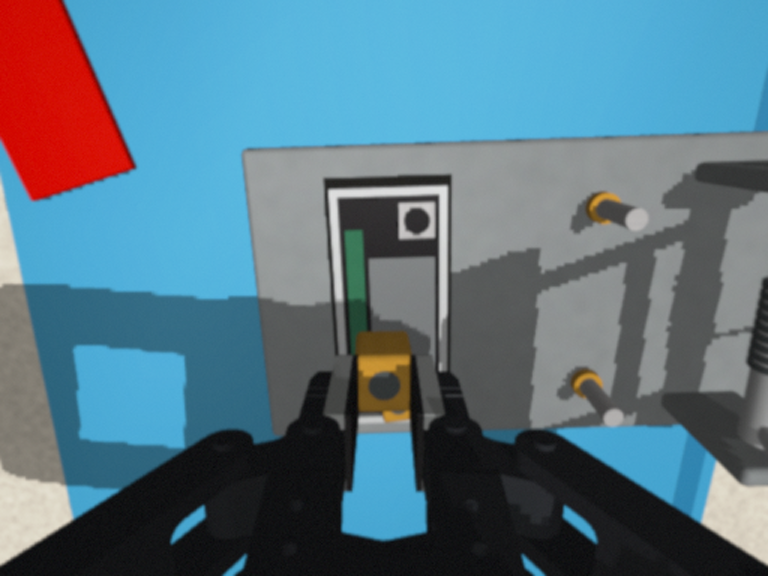

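```bash
python3 -m inch '[{"translation":[0.04,0,0],"roll":0},{"translation":[0.055,0,0],"roll":0},{"translation":[0.055,0,0],"roll":0},{"translation":[0.055,0,0.02],"roll":0},{"translation":[0.045,0,0.0266],"roll":0}]'
python3 -m inch '[{"translation":[0.04,0,0.02],"roll":0},{"translation":[0,0.03,0],"roll":0},{"translation":[0,0,0],"roll":0}]'
python3 - <<'E'
from h import *
go(.598,-.310,-.006)
E
```

```text
clock: 14.15
eef_pos: [0.5756, -0.2721, 0.1004]
tcp_rot: [-1.571, 0.0, -1.562]
wrist_force: [0.9, 0.0, -0.1]
width: 0.0159
clock: 14.52
eef_pos: [0.5942, -0.309, 0.0666]
tcp_rot: [-1.577, 0.004, -1.561]
wrist_force: [-0.6, 0.5, -0.1]
width: 0.0161
pos [ 0.5942 -0.309   0.0666] yaw -1.5612 | tool x 0.0010  z 0.0038 down(y) 0.0726
```

```bash
python3 -m inch '[{"translation":[0,0.03,0],"roll":0},{"translation":[0,0.025,0],"roll":0},{"translation":[0,0.012,0],"roll":0},{"translation":[0,0.007,0],"roll":0},{"translation":[0,0,0],"roll":0}]'
python3 -m inch '[{"translation":[0,0,0],"roll":0},{"translation":[0,0,0],"roll":0}]'
```

```text
clock: 15.15
eef_pos: [0.5964, -0.3099, -0.003]
tcp_rot: [-1.57, -0.0, -1.561]
wrist_force: [-0.6, -0.0, -0.8]
width: 0.0159
clock: 15.4
eef_pos: [0.5965, -0.3101, -0.0027]
tcp_rot: [-1.57, -0.001, -1.561]
wrist_force: [-1.0, -0.0, -0.6]
width: 0.016
```

```bash
python3 -m inch '[{"translation":[0,0.004,0],"roll":0},{"translation":[0,0.001,0],"roll":0},{"translation":[0,0,0],"roll":0}]'
python3 -m inch '[{"translation":[0,0,0],"roll":0},{"translation":[0,0,0],"roll":0}]' 0.030
python3 -m inch '[{"translation":[0,-0.02,0],"roll":0},{"translation":[0,-0.05,0],"roll":0},{"translation":[0,-0.05,0],"roll":0},{"translation":[0,0,0],"roll":0}]'
python3 - <<'E'
from h import *
snap('wrist','w14',scale=1)
go(.527,-.078+.035)
E
```

```text
clock: 15.78
eef_pos: [0.5964, -0.3101, -0.0078]
tcp_rot: [-1.57, -0.0, -1.561]
wrist_force: [-1.2, 0.7, 5.4]
width: 0.0159
clock: 16.02
eef_pos: [0.5959, -0.3098, -0.0091]
tcp_rot: [-1.571, 0.0, -1.561]
wrist_force: [-0.2, -0.1, 0.4]
width: 0.0301
clock: 16.52
eef_pos: [0.5987, -0.3114, 0.1196]
tcp_rot: [-1.56, -0.006, -1.561]
wrist_force: [-0.1, 0.0, -0.7]
width: 0.03
pos [ 0.5975 -0.3107  0.1158] yaw -1.5608 | tool x -0.2684  z -0.0678
```

View pics/w14.png

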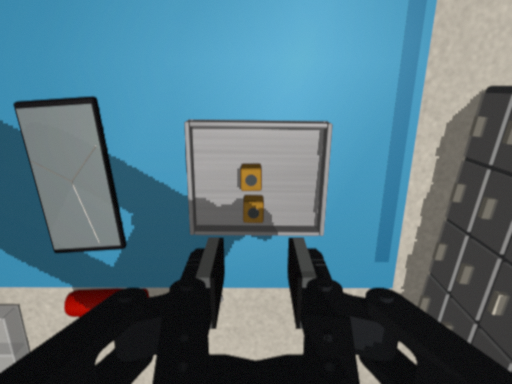

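Two weights are standing in the tray (at 251,178 and 254,210). On to the third.

```bash
python3 -m inch '[{"translation":[-0.05,0,-0.02],"roll":0},{"translation":[-0.055,0,-0.02],"roll":0},{"translation":[-0.055,0,-0.014],"roll":0},{"translation":[-0.055,0,-0.013],"roll":0},{"translation":[-0.05,0,0],"roll":0}]'
python3 -m inch '[{"translation":[0,0,0],"roll":0},{"translation":[0,0,0],"roll":0}]'
python3 - <<'E'
from h import *
snap('wrist','w15',crop=(180,140,340,290),scale=5)
go(.534,-.0786,.0095)
E
```

```text
clock: 17.2
eef_pos: [0.525, -0.0438, 0.1107]
tcp_rot: [-1.572, 0.0, -1.561]
wrist_force: [1.0, 0.2, 0.3]
width: 0.0301
clock: 17.45
eef_pos: [0.5262, -0.0459, 0.1109]
tcp_rot: [-1.572, -0.0, -1.561]
wrist_force: [-0.7, -0.8, -0.7]
width: 0.0302
pos [ 0.5263 -0.0464  0.1109] yaw -1.5616 | tool x 0.0323  z 0.0074 down(y) 0.1014
```

View pics/w15.png

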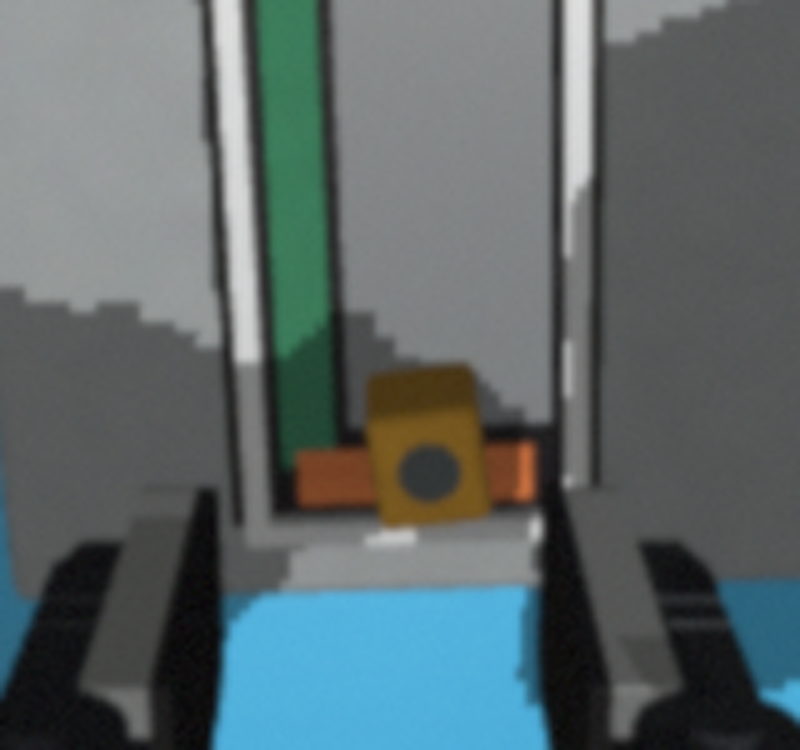

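```bash
python3 -m inch '[{"translation":[0.0325,0,0.0075],"roll":0},{"translation":[0,0.05,0],"roll":0},{"translation":[0,0.04,0],"roll":0},{"translation":[0,0.009,0],"roll":0},{"translation":[0,0.003,0],"roll":0}]'
python3 -m inch '[{"translation":[0,0,0],"roll":0},{"translation":[0,0,0],"roll":0},{"translation":[0,0,0],"roll":0},{"translation":[0,0,0],"roll":0}]' 0.01 40
python3 -m inch '[{"translation":[0,-0.01,0],"roll":0},{"translation":[0,-0.02,0],"roll":0},{"translation":[0,-0.03,0],"roll":0},{"translation":[0,-0.03,0],"roll":0}]'
python3 - <<'E'
from h import *
snap('wrist','w16',scale=1)
go(.598,-.282)
E
```

```text
clock: 18.12
eef_pos: [0.5347, -0.0788, 0.01]
tcp_rot: [-1.57, -0.0, -1.562]
wrist_force: [0.2, 0.5, 0.7]
width: 0.0297
clock: 18.62
eef_pos: [0.5351, -0.0782, 0.0103]
tcp_rot: [-1.569, -0.0, -1.561]
wrist_force: [1.9, -0.8, 1.2]
width: 0.0161
clock: 19.12
eef_pos: [0.5338, -0.0778, 0.1004]
tcp_rot: [-1.572, 0.0, -1.561]
wrist_force: [-0.0, 0.9, -0.3]
width: 0.0161
pos [ 0.536  -0.0783  0.1053] yaw -1.5606 | tool x 0.2044  z 0.0599
```

View pics/w16.png

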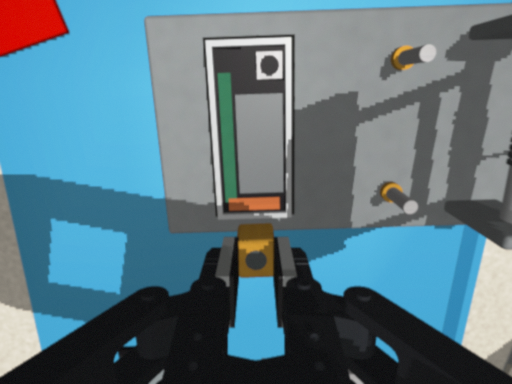

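```bash
python3 -m inch '[{"translation":[0.04,0,0],"roll":0},{"translation":[0.05,0,0],"roll":0},{"translation":[0.05,0,0.015],"roll":0},{"translation":[0.04,0,0.025],"roll":0},{"translation":[0.0245,0,0.0215],"roll":0}]'
python3 -m inch '[{"translation":[0,0.03,0],"roll":0},{"translation":[0,0.02,0],"roll":0},{"translation":[0,0,0],"roll":0}]'
python3 - <<'E'
from h import *
go(.598,-.282,-.006)
E
```

```text
clock: 19.8
eef_pos: [0.5979, -0.2838, 0.0989]
tcp_rot: [-1.572, 0.0, -1.562]
wrist_force: [0.4, 0.6, 0.3]
width: 0.0161
clock: 20.18
eef_pos: [0.5964, -0.2808, 0.0468]
tcp_rot: [-1.575, 0.003, -1.56]
wrist_force: [0.8, 0.6, -0.9]
width: 0.0162
pos [ 0.5964 -0.2808  0.0468] yaw -1.5604 | tool x 0.0012  z 0.0016 down(y) 0.0528
```

```bash
python3 -m inch '[{"translation":[0.001,0.025,0],"roll":0},{"translation":[0,0.018,0],"roll":0},{"translation":[0,0.008,0],"roll":0},{"translation":[0,0.005,0],"roll":0},{"translation":[0,0,0],"roll":0}]'
python3 -m inch '[{"translation":[0,0,0],"roll":0},{"translation":[0,0,0],"roll":0}]'
```

```text
clock: 20.8
eef_pos: [0.598, -0.2829, -0.0063]
tcp_rot: [-1.57, -0.0, -1.561]
wrist_force: [-0.3, 0.4, 0.8]
width: 0.0158
clock: 21.05
eef_pos: [0.5982, -0.2831, -0.006]
tcp_rot: [-1.57, -0.0, -1.561]
wrist_force: [-0.6, -0.2, 0.2]
width: 0.0156
```

```bash
python3 -m inch '[{"translation":[0,0.002,0],"roll":0},{"translation":[0,0,0],"roll":0}]' 
python3 -m inch '[{"translation":[0,0,0],"roll":0},{"translation":[0,0,0],"roll":0}]' 0.030
python3 -m inch '[{"translation":[0,-0.02,0],"roll":0},{"translation":[0,-0.05,0],"roll":0},{"translation":[0,-0.05,0],"roll":0},{"translation":[0,-0.05,-0.05],"roll":0},{"translation":[0,-0.02,-0.06],"roll":0}]'
python3 -m inch '[{"translation":[0,0,0],"roll":-0.186},{"translation":[0,0,0],"roll":-0.186},{"translation":[0,0,0],"roll":-0.186},{"translation":[0,0,0],"roll":-0.186},{"translation":[0,0,0],"roll":-0.186}]' 0.06
python3 -m inch '[{"translation":[0,0,0],"roll":-0.186},{"translation":[0,0,0],"roll":-0.186},{"translation":[0,0,0],"roll":-0.186},{"translation":[0,0,0],"roll":-0.07},{"translation":[0,0,0],"roll":0}]'
python3 - <<'E'
from h import *
go(.50,.05,.2,0);go(.60,.288,.15)
snap('top','t16',crop=(230,120,420,230),scale=4)
E
```

```text
clock: 21.3
eef_pos: [0.5977, -0.2828, -0.0089]
tcp_rot: [-1.571, 0.0, -1.561]
wrist_force: [-1.0, -0.0, -1.0]
width: 0.016
clock: 21.55
eef_pos: [0.598, -0.2829, -0.0084]
tcp_rot: [-1.57, -0.0, -1.561]
wrist_force: [0.6, 0.1, 0.2]
width: 0.03
clock: 22.18
eef_pos: [0.4947, -0.2845, 0.1803]
tcp_rot: [-1.565, -0.004, -1.56]
wrist_force: [-0.1, -1.2, 0.7]
width: 0.0298
clock: 22.8
eef_pos: [0.4945, -0.284, 0.1773]
tcp_rot: [-1.571, -0.002, -0.625]
wrist_force: [-1.0, 0.1, -0.2]
width: 0.06
clock: 23.42
eef_pos: [0.4945, -0.2841, 0.1769]
tcp_rot: [-1.572, -0.002, -0.004]
wrist_force: [0.3, -0.2, -0.7]
width: 0.06
pos [ 0.4945 -0.2841  0.1769] yaw -0.0036 | tool x 0.0043  z 0.3341 down(y) -0.0231 roll -0.0036
pos [ 0.4945 -0.2841  0.1769] yaw -0.0036 | tool x 0.1034  z 0.5724 down(y) 0.0269
```

View pics/t16.png

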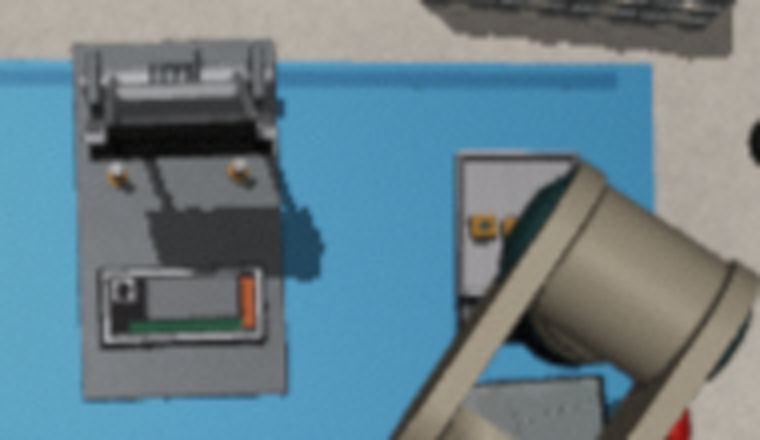

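```bash
python3 -m inch '[{"translation":[0,-0.005,0.04],"roll":0},{"translation":[0,0,0.057],"roll":0},{"translation":[0,0,0.057],"roll":0},{"translation":[0,0,0.057],"roll":0},{"translation":[0,0,0.057],"roll":0}]'
python3 -m inch '[{"translation":[0,0,0.057],"roll":0},{"translation":[0,0,0.057],"roll":0},{"translation":[0.015,0,0.057],"roll":0},{"translation":[0.02,0.01,0.057],"roll":0},{"translation":[0.02,0.015,0.055],"roll":0}]'
python3 -m inch '[{"translation":[0.0,0,0.0215],"roll":0},{"translation":[0,0,0],"roll":0}]'
python3 - <<'E'
from h import *
snap('wrist','w17',scale=1.5)
go(.609,.288)
E
```

```text
clock: 24.1
eef_pos: [0.4949, -0.0142, 0.1812]
tcp_rot: [-1.571, -0.001, -0.005]
wrist_force: [1.7, 0.9, -0.4]
width: 0.0599
clock: 24.72
eef_pos: [0.5516, 0.2691, 0.1566]
tcp_rot: [-1.57, -0.003, -0.004]
wrist_force: [0.6, -0.4, 0.3]
width: 0.06
clock: 24.98
eef_pos: [0.5507, 0.2893, 0.1558]
tcp_rot: [-1.571, -0.0, -0.002]
wrist_force: [0.5, -0.7, -0.3]
width: 0.06
pos [0.551  0.2881 0.1563] yaw -0.0031 | tool x 0.0580  z 0.0001
```

View pics/w17.png

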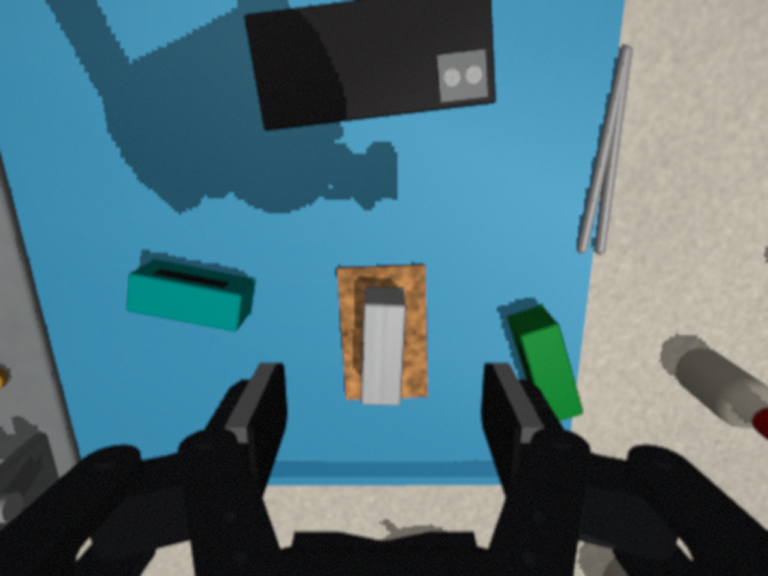

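```bash
python3 - <<'E'
from h import *
recrop('w17','w17c',(215,165,295,280),6)
E
```

```text
(no output)
```

View pics/w17c.png

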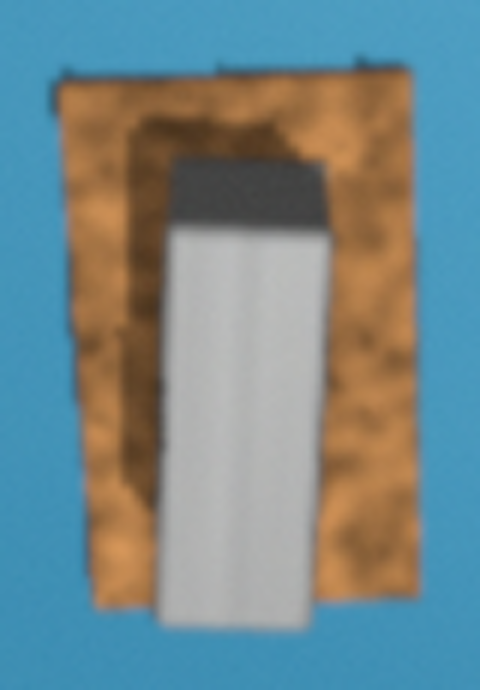

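```bash
python3 - <<'E'
from h import *
o,s=(215,165),6
B=pts('w17',o,s,[(167,228,.04),(330,232,.04),(312,628,.04),(158,626,.04)])
P=pts('w17',o,s,[(60,85,.004),(411,70,.004),(417,597,.004),(95,607,.004)])
for Q in(B,P):
    print(Q.round(4).tolist(),Q.mean(0).round(4))
    for a,b in((0,3),(1,2),(0,1),(3,2)):
        d=Q[b]-Q[a];print(' %.4f %.2f'%(np.hypot(*d[:2]),np.degrees(np.arctan2(d[1],d[0]))))
C=np.array([px2w('w17',u/1.5,v/1.5,.032) for u,v in((246,15),(267,129),(494,101))]);print(C)
go(*B.mean(0)[:2])
E
```

```text
[[0.5764, 0.2778, 0.04], [0.5772, 0.3028, 0.04], [0.6456, 0.3005, 0.04], [0.6451, 0.2754, 0.04]] [0.6111 0.2891 0.04  ]
 0.0687 -2.02
 0.0684 -1.87
 0.0249 88.36
 0.0251 88.99
[[0.5635, 0.2587, 0.004], [0.5611, 0.3177, 0.004], [0.6604, 0.321, 0.004], [0.6623, 0.2622, 0.004]] [0.6118 0.2899 0.004 ]
 0.0988 2.01
 0.0994 1.90
 0.0590 92.39
 0.0588 91.83
[[0.41639401 0.21720031 0.032     ]
 [0.47427074 0.22425702 0.032     ]
 [0.45964744 0.35187757 0.032     ]]
pos [0.551  0.2881 0.1563] yaw -0.0031 | tool x 0.0600  z 0.0012
```

```bash
python3 -m inch '[{"translation":[0.03,0,0.001],"roll":0.03},{"translation":[0.0295,0,0],"roll":0},{"translation":[0,0.05,0],"roll":0},{"translation":[0,0.05,0],"roll":0},{"translation":[0,0.03,0],"roll":0}]' 0.05
python3 -m inch '[{"translation":[0,0,0],"roll":0}]'
python3 - <<'E'
from h import *
snap('wrist','w18',scale=1.5)
go(.6105,.289,-.002,-.034)
E
```

```text
clock: 25.65
eef_pos: [0.6099, 0.2858, 0.0237]
tcp_rot: [-1.572, 0.002, -0.036]
wrist_force: [0.9, 0.2, 0.2]
width: 0.0507
clock: 25.78
eef_pos: [0.6093, 0.286, 0.0237]
tcp_rot: [-1.573, 0.004, -0.035]
wrist_force: [-0.3, -0.5, 1.4]
width: 0.0499
pos [0.6107 0.2869 0.0264] yaw -0.0347 | tool x -0.0003  z 0.0021 down(y) 0.0284 roll -0.0007
```

View pics/w18.png

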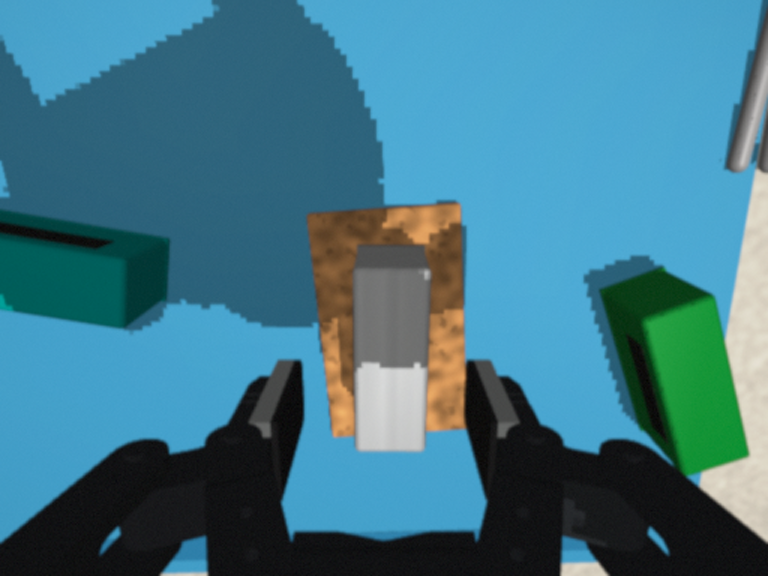

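```bash
python3 -m inch '[{"translation":[0,0.015,0.0018],"roll":0},{"translation":[0,0.01,0],"roll":0},{"translation":[0,0.003,0],"roll":0},{"translation":[0,0,0],"roll":0},{"translation":[0,0,0],"roll":0}]'
python3 -m inch '[{"translation":[0,0,0],"roll":0},{"translation":[0,0,0],"roll":0},{"translation":[0,0,0],"roll":0},{"translation":[0,0,0],"roll":0}]' 0.015 50
python3 - <<'E'
from h import *
snap('wrist','w19',crop=(180,140,340,290),scale=4)
snap('side','s19',crop=(180,110,300,210),scale=6)
go(.6105,.289,-.002,-.034)
E
```

```text
clock: 26.45
eef_pos: [0.6108, 0.2903, -0.0021]
tcp_rot: [-1.57, -0.001, -0.033]
wrist_force: [-0.2, 0.3, -0.5]
width: 0.0498
clock: 26.95
eef_pos: [0.6108, 0.2902, -0.002]
tcp_rot: [-1.57, -0.001, -0.033]
wrist_force: [-1.6, -0.8, 3.8]
width: 0.0245
pos [ 0.6108  0.2902 -0.002 ] yaw -0.0328 | tool x -0.0003  z -0.0012 down(y) -0.0000 roll 0.0012
```

View pics/w19.png

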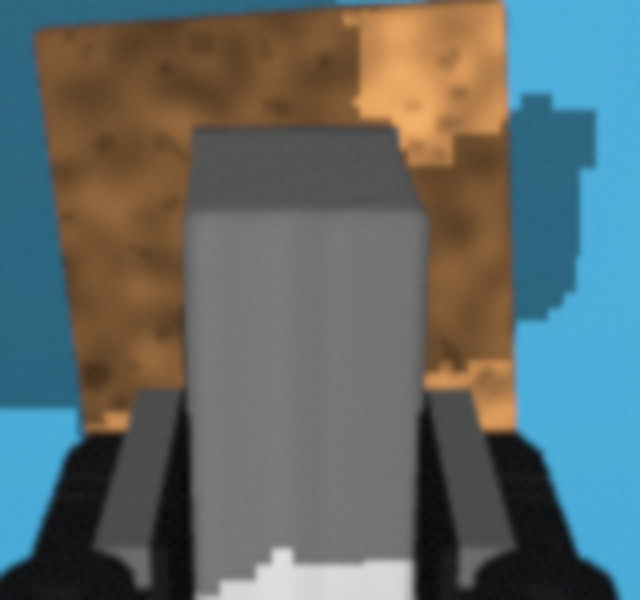

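View pics/s19.png

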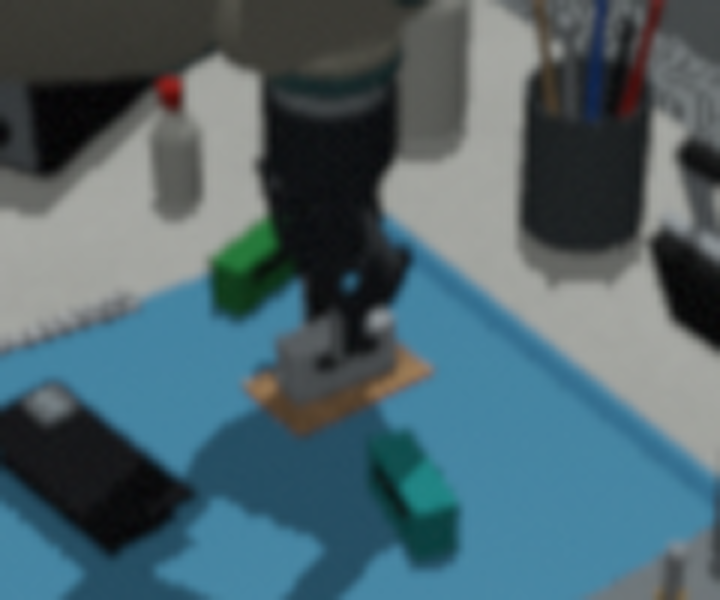

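```bash
python3 -m inch '[{"translation":[0,-0.01,0],"roll":0},{"translation":[0,-0.02,0],"roll":0},{"translation":[0,-0.035,0],"roll":0},{"translation":[-0.02,-0.035,-0.01],"roll":0},{"translation":[-0.03,0,-0.03],"roll":0}]'
python3 -m inch '[{"translation":[-0.03,0,-0.05],"roll":-0.075},{"translation":[0,0,-0.05],"roll":0},{"translation":[0,0,-0.05],"roll":0},{"translation":[0,0,-0.03],"roll":0},{"translation":[0,0,0],"roll":0}]'
python3 - <<'E'
from h import *
go(.528,.0105,.03,.042)
E
```

```text
clock: 27.68
eef_pos: [0.5609, 0.2531, 0.1027]
tcp_rot: [-1.567, -0.008, -0.031]
wrist_force: [1.7, -0.0, -1.6]
width: 0.0245
clock: 28.3
eef_pos: [0.5335, 0.0712, 0.0987]
tcp_rot: [-1.571, -0.002, 0.039]
wrist_force: [0.3, 0.2, -1.2]
width: 0.0242
pos [0.5335 0.0712 0.0987] yaw 0.0392 | tool x -0.0079  z -0.0604 down(y) 0.0687 roll -0.0028
```

```bash
python3 -m inch '[{"translation":[-0.004,0,-0.03],"roll":-0.003},{"translation":[-0.004,0,-0.03],"roll":0},{"translation":[0,0.01,0],"roll":0},{"translation":[0,0,0],"roll":0},{"translation":[0,0,0],"roll":0}]'
python3 - <<'E'
from h import *
snap('wrist','w20',scale=1.5)
go(.528,.0105,.03,.042)
E
```

```text
clock: 28.92
eef_pos: [0.5278, 0.0137, 0.0875]
tcp_rot: [-1.57, -0.0, 0.047]
wrist_force: [-0.8, -0.3, -1.7]
width: 0.0249
pos [0.5279 0.0136 0.0876] yaw 0.0465 | tool x -0.0000  z -0.0031 down(y) 0.0576 roll 0.0045
```

View pics/w20.png

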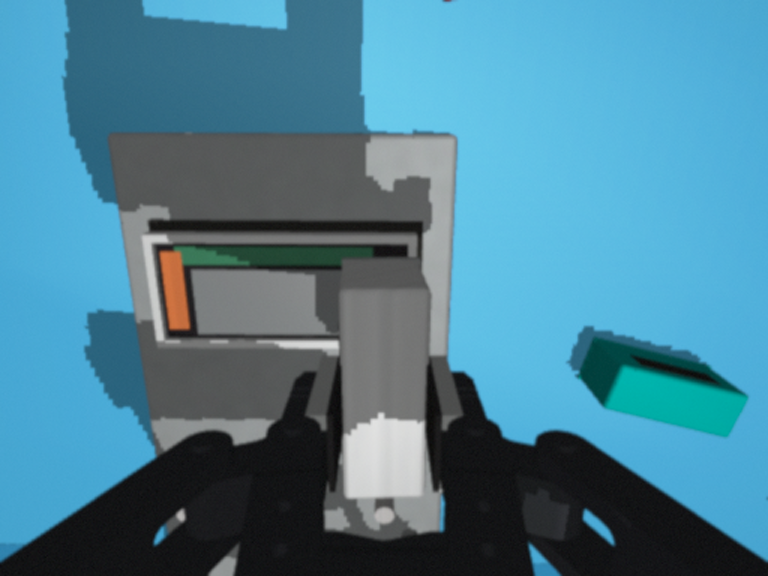

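```bash
python3 -m inch '[{"translation":[0,0.03,-0.003],"roll":0},{"translation":[0,0.02,0],"roll":0},{"translation":[0,0.007,0],"roll":0},{"translation":[0,0,0],"roll":0},{"translation":[0,0,0],"roll":0}]'
python3 -m inch '[{"translation":[0,0.003,0],"roll":0},{"translation":[0,0,0],"roll":0},{"translation":[0,0,0],"roll":0}]'
python3 -m inch '[{"translation":[0,0.002,0],"roll":0},{"translation":[0,0,0],"roll":0},{"translation":[0,0,0],"roll":0}]'
```

```text
clock: 29.6
eef_pos: [0.5286, 0.0098, 0.0316]
tcp_rot: [-1.571, -0.002, 0.046]
wrist_force: [0.4, -0.1, -1.7]
width: 0.0246
clock: 29.98
eef_pos: [0.5279, 0.0097, 0.0275]
tcp_rot: [-1.571, -0.0, 0.045]
wrist_force: [0.4, -0.9, -1.4]
width: 0.0246
clock: 30.35
eef_pos: [0.5278, 0.0097, 0.0253]
tcp_rot: [-1.571, 0.0, 0.045]
wrist_force: [-0.2, 0.8, -0.8]
width: 0.0249
```

```bash
python3 -m inch '[{"translation":[0,0.002,0],"roll":0},{"translation":[0,0,0],"roll":0},{"translation":[0,0,0],"roll":0}]'
python3 -m inch '[{"translation":[0,0.0015,0],"roll":0},{"translation":[0,0,0],"roll":0},{"translation":[0,0,0],"roll":0}]'
```

```text
clock: 30.72
eef_pos: [0.5278, 0.0097, 0.0233]
tcp_rot: [-1.571, 0.0, 0.045]
wrist_force: [0.5, 0.6, -0.9]
width: 0.0247
clock: 31.1
eef_pos: [0.528, 0.0097, 0.022]
tcp_rot: [-1.571, -0.0, 0.045]
wrist_force: [0.4, 0.8, -0.9]
width: 0.0247
```

```bash
python3 -m inch '[{"translation":[0,0.0015,0],"roll":0},{"translation":[0,0,0],"roll":0},{"translation":[0,0,0],"roll":0}]'
python3 -m inch '[{"translation":[0,0.001,0],"roll":0},{"translation":[0,0,0],"roll":0},{"translation":[0,0,0],"roll":0}]'
python3 -m inch '[{"translation":[0,0.001,0],"roll":0},{"translation":[0,0,0],"roll":0},{"translation":[0,0,0],"roll":0}]'
```

```text
clock: 31.48
eef_pos: [0.528, 0.0097, 0.0206]
tcp_rot: [-1.571, -0.0, 0.045]
wrist_force: [-0.5, 0.1, 2.0]
width: 0.0247
clock: 31.85
eef_pos: [0.5281, 0.0096, 0.0196]
tcp_rot: [-1.571, -0.001, 0.045]
wrist_force: [-0.2, -1.0, 4.5]
width: 0.0243
clock: 32.22
eef_pos: [0.5281, 0.0097, 0.0187]
tcp_rot: [-1.571, -0.001, 0.045]
wrist_force: [-1.5, -0.6, 6.1]
width: 0.0243
```

```bash
python3 -m inch '[{"translation":[0,-0.0004,-0.002],"roll":0},{"translation":[0,0,-0.004],"roll":0},{"translation":[0,0,-0.004],"roll":0},{"translation":[0,0,-0.004],"roll":0}]'
```

```text
clock: 32.72
eef_pos: [0.5288, -0.0034, 0.019]
tcp_rot: [-1.569, -0.001, 0.046]
wrist_force: [-0.6, 4.6, 5.7]
width: 0.0243
```

```bash
python3 -m inch '[{"translation":[0,0,-0.004],"roll":0},{"translation":[0,0,-0.004],"roll":0},{"translation":[0,0,-0.004],"roll":0},{"translation":[0,0,-0.004],"roll":0},{"translation":[0,0,-0.004],"roll":0}]'
```

```text
clock: 33.35
eef_pos: [0.5297, -0.0234, 0.019]
tcp_rot: [-1.569, -0.001, 0.046]
wrist_force: [-0.2, 4.8, 4.7]
width: 0.0249
```

```bash
python3 -m inch '[{"translation":[0,0,-0.004],"roll":0},{"translation":[0,0,-0.004],"roll":0},{"translation":[0,0,-0.004],"roll":0},{"translation":[0,0,-0.004],"roll":0},{"translation":[0,0,-0.004],"roll":0}]'
```

```text
clock: 33.98
eef_pos: [0.5306, -0.0434, 0.019]
tcp_rot: [-1.569, -0.001, 0.046]
wrist_force: [0.5, 4.7, 4.7]
width: 0.0246
```

```bash
python3 -m inch '[{"translation":[0,0,-0.004],"roll":0},{"translation":[0,0,-0.004],"roll":0},{"translation":[0,0,-0.004],"roll":0},{"translation":[0,0,-0.004],"roll":0},{"translation":[0,0,-0.004],"roll":0}]'
```

```text
clock: 34.6
eef_pos: [0.5315, -0.0634, 0.0189]
tcp_rot: [-1.569, -0.001, 0.046]
wrist_force: [-0.4, 5.6, 5.0]
width: 0.0247
```

```bash
python3 -m inch '[{"translation":[0,0,-0.004],"roll":0},{"translation":[0,0,-0.004],"roll":0},{"translation":[0,0,-0.004],"roll":0},{"translation":[0,0,-0.004],"roll":0},{"translation":[0,0,-0.001],"roll":0}]'
```

```text
clock: 35.22
eef_pos: [0.5322, -0.0804, 0.0189]
tcp_rot: [-1.569, -0.001, 0.045]
wrist_force: [-0.8, 5.0, 5.9]
width: 0.0246
```

```bash
python3 -m inch '[{"translation":[0,-0.015,0],"roll":0},{"translation":[0,-0.03,0],"roll":0},{"translation":[0,-0.035,0],"roll":0},{"translation":[0,0,0.03],"roll":0},{"translation":[0,0,0.05],"roll":0}]'
python3 -m inch '[{"translation":[0,0,0.05],"roll":0},{"translation":[0,0,0.05],"roll":0},{"translation":[0,0,0.05],"roll":0.01},{"translation":[0.03,0,0.05],"roll":0},{"translation":[0.035,0,0.05],"roll":0}]'
python3 -m inch '[{"translation":[0.02,0,0.03],"roll":0},{"translation":[0,0,0.0],"roll":0},{"translation":[0,0,0.0],"roll":0}]'
python3 - <<'E'
from h import *
go(.6105,.2892,0,.034)
snap('wrist','w21',scale=1.5)
E
```

```text
clock: 35.85
eef_pos: [0.5283, -0.0018, 0.0993]
tcp_rot: [-1.572, -0.0, 0.042]
wrist_force: [1.3, 0.0, -2.3]
width: 0.0248
clock: 36.48
eef_pos: [0.5833, 0.2521, 0.0992]
tcp_rot: [-1.572, -0.0, 0.035]
wrist_force: [0.4, -0.7, -0.9]
width: 0.0245
clock: 36.85
eef_pos: [0.6016, 0.2806, 0.0984]
tcp_rot: [-1.572, 0.001, 0.035]
wrist_force: [-0.6, 0.6, -1.4]
width: 0.0244
pos [0.6016 0.2806 0.0984] yaw 0.0348 | tool x 0.0092  z 0.0083 down(y) 0.0984 roll 0.0008
```

View pics/w21.png

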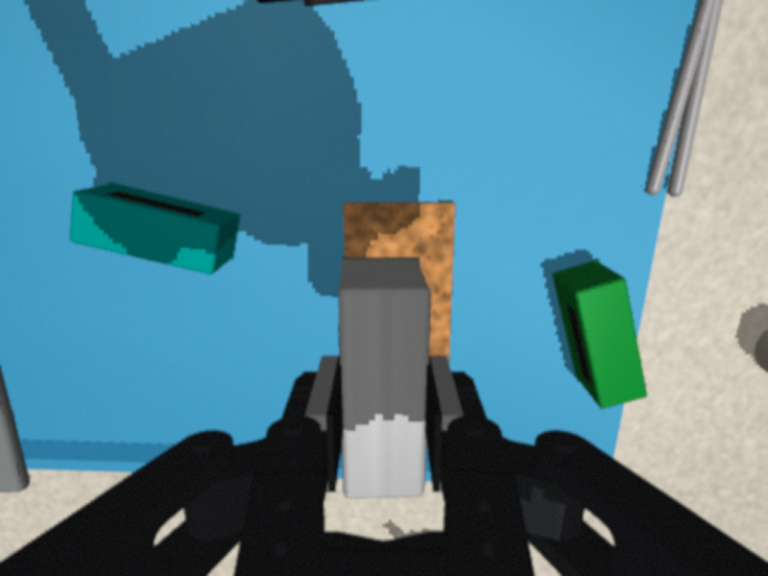

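```bash
python3 -m inch '[{"translation":[0.0095,0.02,0.0085],"roll":0},{"translation":[0,0.035,0],"roll":0},{"translation":[0,0.03,0],"roll":0},{"translation":[0,0.01,0],"roll":0},{"translation":[0,0,0],"roll":0}]'
python3 -m inch '[{"translation":[0,0,0],"roll":0},{"translation":[0,0,0],"roll":0}]'
```

```text
clock: 37.52
eef_pos: [0.6111, 0.2897, 0.0042]
tcp_rot: [-1.571, 0.0, 0.035]
wrist_force: [0.6, 0.0, -0.3]
width: 0.0245
clock: 37.78
eef_pos: [0.6119, 0.2906, 0.0055]
tcp_rot: [-1.57, -0.002, 0.035]
wrist_force: [0.7, -0.0, -1.6]
width: 0.0246
```

```bash
python3 -m inch '[{"translation":[-0.001,0.005,-0.0012],"roll":0},{"translation":[0,0,0],"roll":0},{"translation":[0,0,0],"roll":0}]'
python3 -m inch '[{"translation":[0,0.002,0],"roll":0},{"translation":[0,0,0],"roll":0},{"translation":[0,0,0],"roll":0}]'
```

```text
clock: 38.15
eef_pos: [0.6101, 0.289, -0.0013]
tcp_rot: [-1.571, 0.0, 0.035]
wrist_force: [-0.2, -0.4, -1.3]
width: 0.0246
clock: 38.52
eef_pos: [0.6105, 0.2892, -0.002]
tcp_rot: [-1.57, -0.001, 0.035]
wrist_force: [-2.4, -2.1, 6.1]
width: 0.0245
```

```bash
python3 -m inch '[{"translation":[0,-0.001,0],"roll":0},{"translation":[0,0,0],"roll":0},{"translation":[0,0,0],"roll":0}]' 0.045
python3 -m inch '[{"translation":[0,-0.02,0],"roll":0},{"translation":[0,-0.05,0],"roll":0},{"translation":[0,-0.05,0],"roll":0},{"translation":[-0.04,-0.05,0],"roll":0},{"translation":[-0.04,0,0],"roll":0}]'
python3 - <<'E'
from h import *
snap('wrist','w22',scale=1.5)
go(.437,.284,.2,-1.466)
E
```

```text
clock: 38.9
eef_pos: [0.6101, 0.289, -0.0024]
tcp_rot: [-1.571, 0.0, 0.035]
wrist_force: [-0.9, 0.2, 0.4]
width: 0.0452
clock: 39.52
eef_pos: [0.5326, 0.2872, 0.1739]
tcp_rot: [-1.566, -0.011, 0.035]
wrist_force: [0.5, 0.8, -0.2]
width: 0.045
pos [0.527  0.2869 0.1702] yaw 0.0368 | tool x -0.0901  z 0.0004 down(y) -0.0298 roll 1.5028
```

View pics/w22.png

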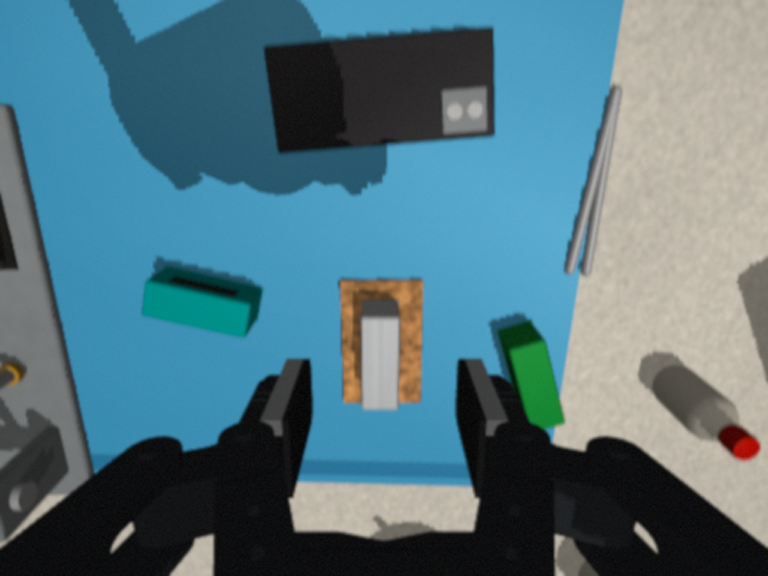

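```bash
python3 - <<'E'
from h import *
recrop('w22','w22c',(170,10,340,110),4.5)
E
python3 -m inch '[{"translation":[-0.045,-0.01,0],"roll":0},{"translation":[-0.045,-0.02,0],"roll":0},{"translation":[0,0,0],"roll":0.186},{"translation":[0,0,0],"roll":0.186},{"translation":[0,0,0],"roll":0.186}]' 0.075
python3 -m inch '[{"translation":[0,0,0],"roll":0.186},{"translation":[0,0,0],"roll":0.186},{"translation":[0,0,0],"roll":0.186},{"translation":[0,0,0],"roll":0.186},{"translation":[0,0,0],"roll":0.186}]' 
```

```text
clock: 40.2
eef_pos: [0.4412, 0.2832, 0.1983]
tcp_rot: [-1.569, -0.001, -0.529]
wrist_force: [0.5, -0.1, -1.3]
width: 0.0749
clock: 40.83
eef_pos: [0.4413, 0.2831, 0.1981]
tcp_rot: [-1.569, 0.001, -1.459]
wrist_force: [0.4, -0.3, -0.3]
width: 0.075
```

View pics/w22c.png

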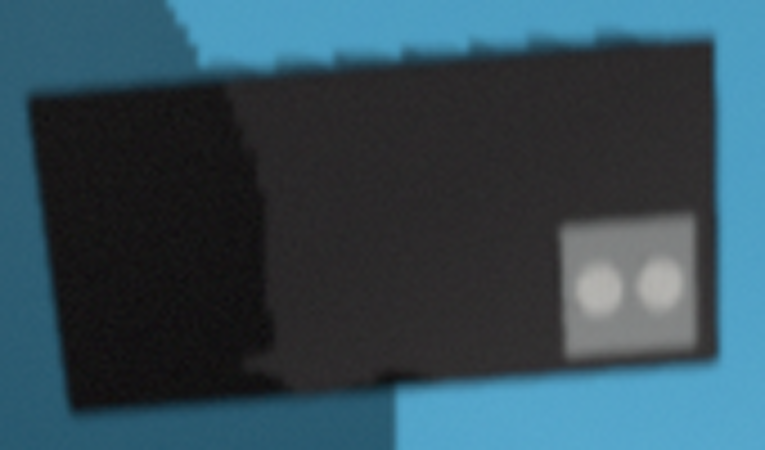

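```bash
python3 - <<'E'
from h import *
Q=pts('w22',(170,10),4.5,[(29,97,.032),(713,39,.032),(717,358,.032),(72,411,.032)])
print(Q.round(4).tolist(),Q.mean(0).round(4))
for a,b in((0,3),(1,2),(0,1),(3,2)):
    d=Q[b]-Q[a];print(' %.4f %.2f'%(np.hypot(*d[:2]),np.degrees(np.arctan2(d[1],d[0]))))
snap('wrist','w23',scale=1.5)
go(*Q.mean(0)[:2])
E
```

```text
[[0.4153, 0.2163, 0.032], [0.4007, 0.3456, 0.032], [0.4582, 0.3522, 0.032], [0.4729, 0.2228, 0.032]] [0.4368 0.2842 0.032 ]
 0.0580 6.40
 0.0578 6.57
 0.1301 96.42
 0.1303 96.48
pos [0.4413 0.2831 0.1981] yaw -1.4663 | tool x -0.0015  z -0.0044
```

View pics/w23.png

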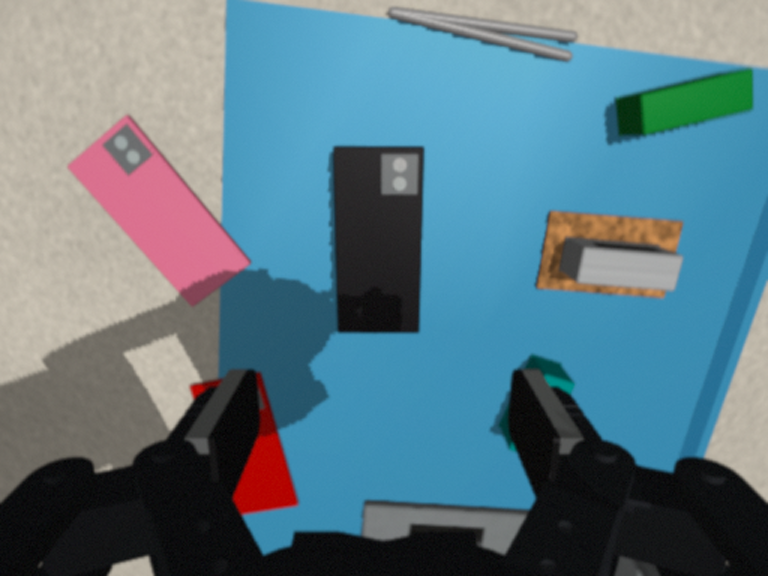

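```bash
python3 - <<'E'
from h import *
Q=np.array([px2w('w23',u/1.5,v/1.5,.032) for u,v in((333,147),(424,147),(419,332),(338,332))]);print(Q.round(4).tolist(),Q.mean(0).round(4))
E
python3 -m inch '[{"translation":[-0.0015,0.05,-0.004],"roll":-0.008},{"translation":[0,0.05,0],"roll":0},{"translation":[0,0.04,0],"roll":0},{"translation":[0,0.02,0],"roll":0},{"translation":[0,0,0],"roll":0}]' 0.076
python3 - <<'E'
from h import *
snap('wrist','w24',scale=1.5)
snap('side','s24',crop=(130,100,270,220),scale=5)
go(.4366,.284,-.011,-1.458)
E
```

```text
[[0.4018, 0.3455, 0.032], [0.4609, 0.3522, 0.032], [0.4749, 0.2227, 0.032], [0.4161, 0.2161, 0.032]] [0.4384 0.2841 0.032 ]
clock: 41.5
eef_pos: [0.4364, 0.2837, 0.0359]
tcp_rot: [-1.573, -0.001, -1.443]
wrist_force: [-0.3, 0.5, 1.2]
width: 0.0757
pos [0.4379 0.2845 0.0383] yaw -1.4435 | tool x 0.0004  z -0.0013 down(y) 0.0493 roll 0.0145
```

View pics/w24.png

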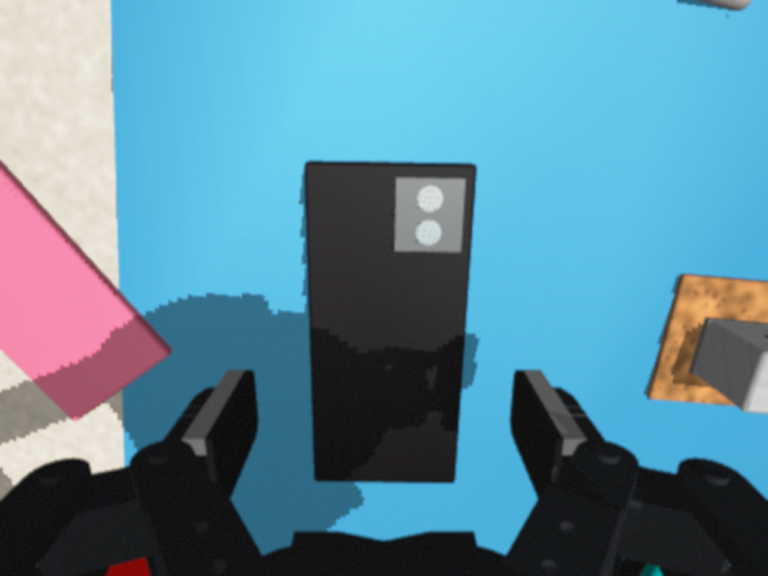

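View pics/s24.png

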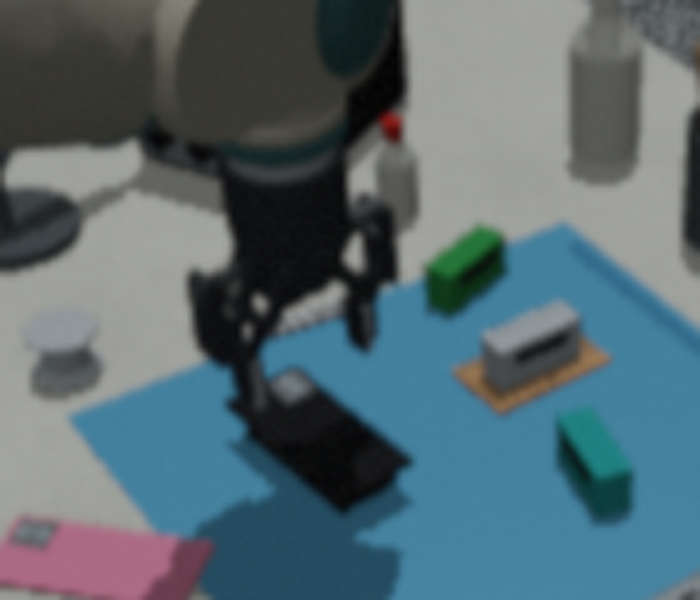

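```bash
python3 -m inch '[{"translation":[0,0.02,0],"roll":0.014},{"translation":[0,0.01,0],"roll":0},{"translation":[0,0.006,0],"roll":0},{"translation":[0,0,0],"roll":0},{"translation":[0,0,0],"roll":0}]'
python3 -m inch '[{"translation":[0,0.004,0],"roll":0},{"translation":[0,0,0],"roll":0}]'
python3 -m inch '[{"translation":[0,0.004,0],"roll":0},{"translation":[0,0,0],"roll":0}]'
python3 - <<'E'
from h import *
snap('wrist','w25',scale=1.5)
snap('side','s25',crop=(160,130,240,210),scale=8)
go(.4373,.284,-.011,-1.458)
E
```

```text
clock: 42.22
eef_pos: [0.4375, 0.2843, 0.0013]
tcp_rot: [-1.57, 0.0, -1.459]
wrist_force: [-1.3, -0.4, -0.2]
width: 0.0762
clock: 42.48
eef_pos: [0.4369, 0.284, -0.0037]
tcp_rot: [-1.571, -0.0, -1.459]
wrist_force: [0.1, -0.1, -0.4]
width: 0.076
clock: 42.72
eef_pos: [0.4368, 0.284, -0.0079]
tcp_rot: [-1.571, -0.0, -1.459]
wrist_force: [-0.4, 1.4, -0.4]
width: 0.0759
pos [ 0.4371  0.2841 -0.0075] yaw -1.4588 | tool x 0.0001  z 0.0002 down(y) 0.0035 roll -0.0008
```

View pics/w25.png

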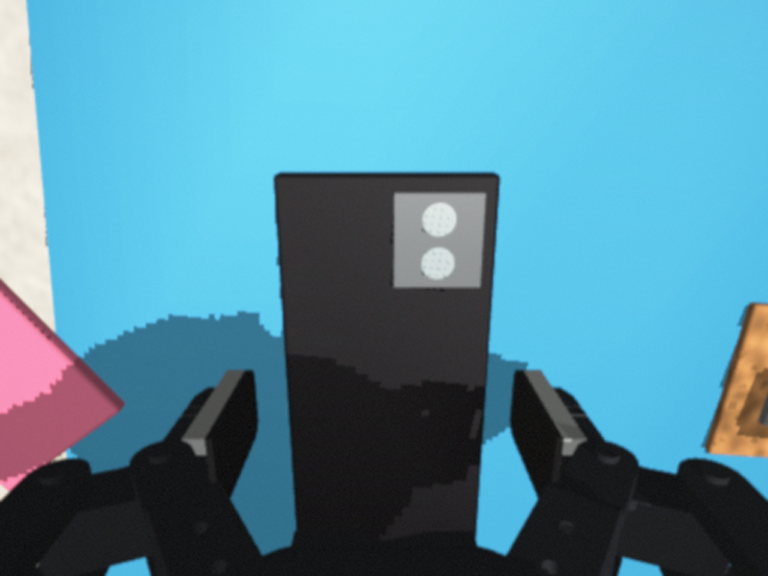

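View pics/s25.png

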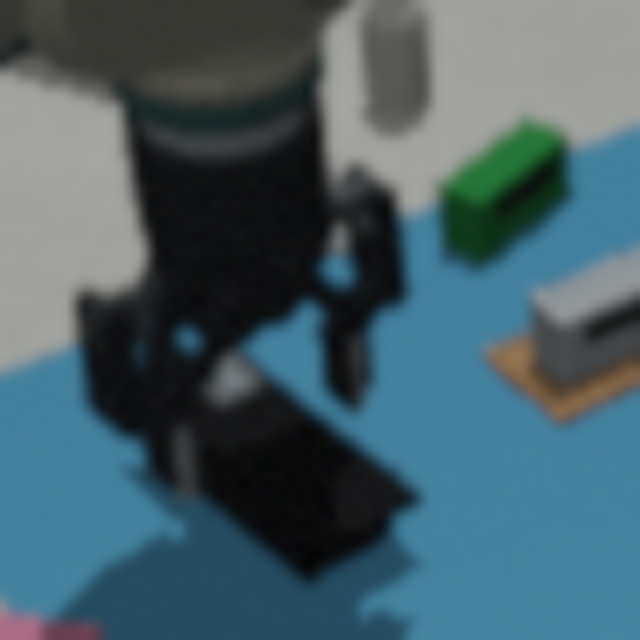

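```bash
python3 -m inch '[{"translation":[0,0.004,0],"roll":0},{"translation":[0,0,0],"roll":0}]'
python3 -m inch '[{"translation":[0,0.002,0],"roll":0},{"translation":[0,0,0],"roll":0}]'
python3 -m inch '[{"translation":[0,0,0],"roll":0},{"translation":[0,0,0],"roll":0},{"translation":[0,0,0],"roll":0},{"translation":[0,0,0],"roll":0}]' 0.05 20
python3 - <<'E'
from h import *
snap('wrist','w26',scale=1.5)
snap('side','s26',crop=(160,130,240,210),scale=8)
go(.4373,.284,-.011,-1.458)
E
```

```text
clock: 43.08
eef_pos: [0.4368, 0.2839, -0.0119]
tcp_rot: [-1.572, -0.0, -1.459]
wrist_force: [0.5, 0.5, -0.6]
width: 0.0761
clock: 43.32
eef_pos: [0.437, 0.284, -0.0136]
tcp_rot: [-1.571, -0.0, -1.459]
wrist_force: [-0.1, 0.1, 0.0]
width: 0.076
clock: 43.82
eef_pos: [0.4373, 0.2842, -0.0132]
tcp_rot: [-1.57, 0.0, -1.459]
wrist_force: [-0.7, 0.3, 1.1]
width: 0.0592
pos [ 0.4372  0.2842 -0.0132] yaw -1.4588 | tool x 0.0002  z 0.0000 down(y) -0.0022 roll -0.0008
```

View pics/w26.png

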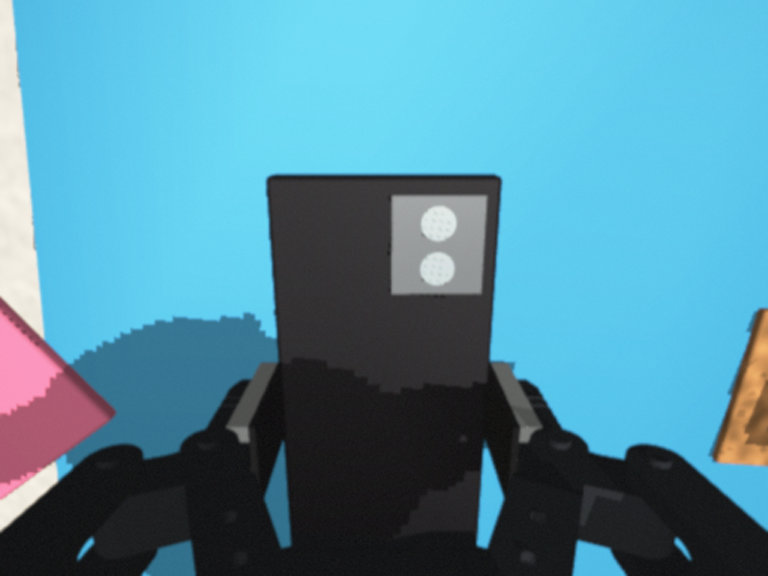

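View pics/s26.png

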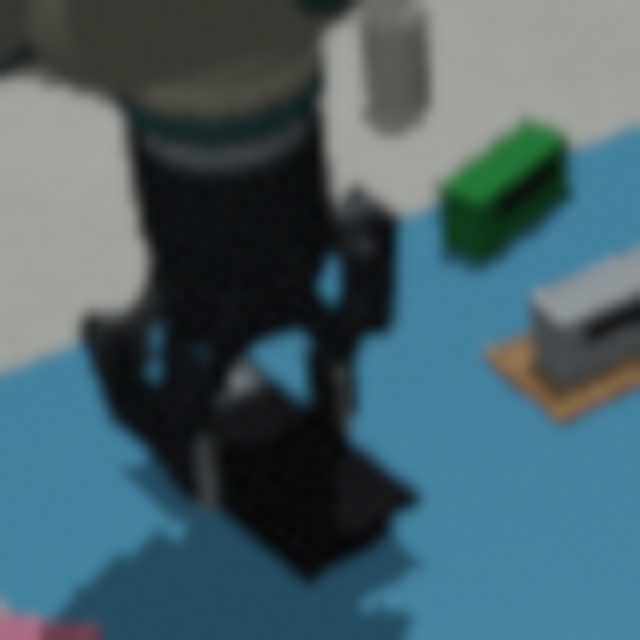

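```bash
python3 -m inch '[{"translation":[0,0,0],"roll":0},{"translation":[0,-0.004,0],"roll":0},{"translation":[0,-0.01,0],"roll":0},{"translation":[0,-0.02,0],"roll":0},{"translation":[0,-0.02,0],"roll":0}]' - 45
python3 - <<'E'
from h import *
snap('wrist','w27',scale=1.5)
snap('side','s27',crop=(160,110,260,210),scale=6)
E
```

```text
clock: 44.55
eef_pos: [0.437, 0.2841, 0.0415]
tcp_rot: [-1.571, 0.0, -1.459]
wrist_force: [-0.5, -0.9, -0.1]
width: 0.0584
```

View pics/w27.png

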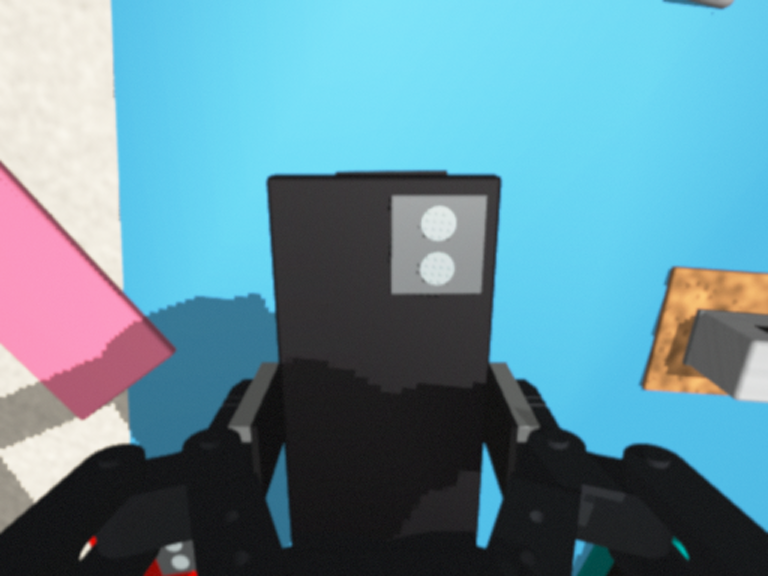

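View pics/s27.png

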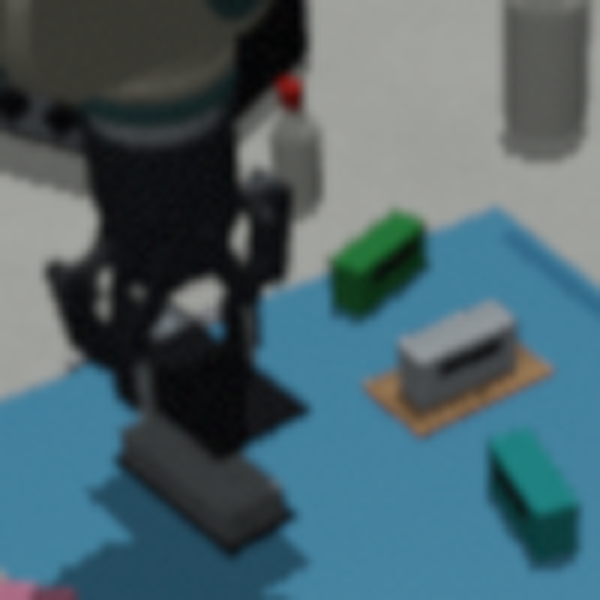

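```bash
python3 - <<'E'
from h import *
recrop('w16','w16c',(190,20,310,235),3.5)
go(.530,-.0347,.05,-1.528)
E
```

```text
pos [0.4385 0.2849 0.0434] yaw -1.4588 | tool x 0.3278  z 0.0552 down(y) -0.0066 roll 0.0692
```

View pics/w16c.png

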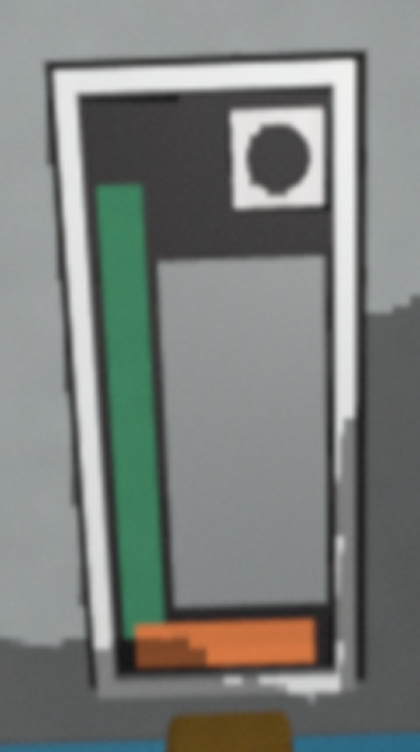

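```bash
python3 - <<'E'
from h import *
Q=pts('w16',(190,20),3.5,[(52,67,.028),(358,60,.028),(356,690,.028),(94,693,.028)])
print(Q.round(4).tolist(),Q.mean(0).round(4))
for a,b in((3,0),(2,1),(0,1),(3,2)):
    d=Q[b]-Q[a];print(' %.4f %.2f'%(np.hypot(*d[:2]),np.degrees(np.arctan2(d[1],d[0]))))
c=pts('w16',(190,20),3.5,[(278,158,.026)]);print('cam',c)
E
python3 -m inch '[{"translation":[0,-0.04,0],"roll":0},{"translation":[0.02,-0.03,0],"roll":0},{"translation":[0.045,0,0],"roll":0},{"translation":[0.05,0,0],"roll":0},{"translation":[0.05,0,0],"roll":0}]'
python3 -m inch '[{"translation":[0.05,0,0.01],"roll":0},{"translation":[0.05,0,0.01],"roll":0},{"translation":[0.04,0,0.02],"roll":0},{"translation":[0.0228,0,0.015],"roll":0.069},{"translation":[0,0,0],"roll":0}]'
python3 - <<'E'
from h import *
snap('wrist','w28',scale=1.5)
go(.530,-.0347,.05,-1.528)
E
```

```text
[[0.4984, 0.0295, 0.028], [0.5575, 0.0313, 0.028], [0.5625, -0.0989, 0.028], [0.5033, -0.1003, 0.028]] [ 0.5304 -0.0346  0.028 ]
 0.1299 92.16
 0.1303 92.20
 0.0591 1.75
 0.0592 1.29
cam [[0.54251141 0.01358512 0.026     ]]
clock: 45.28
eef_pos: [0.4552, 0.1187, 0.1099]
tcp_rot: [-1.571, -0.0, -1.458]
wrist_force: [0.1, -0.3, -0.2]
width: 0.0584
clock: 45.9
eef_pos: [0.5285, -0.0368, 0.1095]
tcp_rot: [-1.572, 0.0, -1.53]
wrist_force: [0.1, 0.6, -1.0]
width: 0.0585
pos [ 0.528  -0.0357  0.1096] yaw -1.5281 | tool x -0.0009  z 0.0021 down(y) 0.0596 roll -0.0001
```

View pics/w28.png

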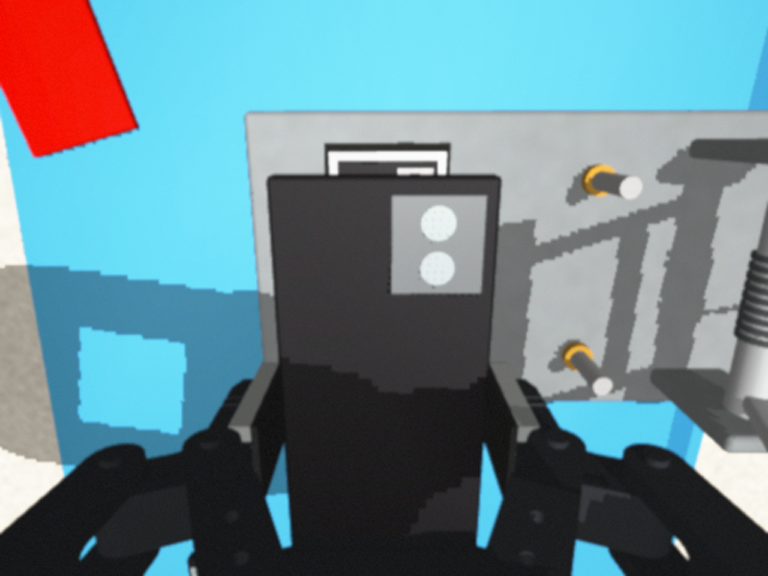

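```bash
python3 - <<'E'
from h import *
a=px2w('w28',268/1.5,178/1.5,.1546);b=px2w('w28',500/1.5,178/1.5,.1546)
p=np.array([.528,-.0357]);m=(a+b)[:2]/2-p
t=-1.5281;X=np.array([np.cos(t),np.sin(t)]);Z=np.array([-np.sin(t),np.cos(t)])
print(np.linalg.norm(a-b),m@X,m@Z,np.degrees(np.arctan2(*(b-a)[[1,0]])))
go(.5303,-.0346,-.005,-1.531)
E
```

```text
0.05841764617055718 -0.06382459646232473 0.001135506039177678 2.3191517701349573
pos [ 0.528  -0.0357  0.1096] yaw -1.5281 | tool x -0.0010  z 0.0024 down(y) 0.1146 roll 0.0029
```

```bash
python3 -m inch '[{"translation":[-0.001,0.04,0.0022],"roll":0.003},{"translation":[0,0.03,0],"roll":0},{"translation":[0,0.02,0],"roll":0},{"translation":[0,0.01,0],"roll":0},{"translation":[0,0,0],"roll":0}]'
python3 -m inch '[{"translation":[0,0,0],"roll":0},{"translation":[0,0,0],"roll":0}]'
python3 - <<'E'
from h import *
snap('wrist','w29',scale=1.5)
snap('side','s29',crop=(225,150,325,250),scale=6)
go(.5303,-.0346,-.011,-1.531)
E
```

```text
clock: 46.58
eef_pos: [0.53, -0.0338, 0.0102]
tcp_rot: [-1.572, 0.0, -1.53]
wrist_force: [0.1, -0.7, -0.5]
width: 0.0586
clock: 46.82
eef_pos: [0.5312, -0.0344, 0.0116]
tcp_rot: [-1.569, -0.0, -1.531]
wrist_force: [0.2, -0.4, -1.3]
width: 0.0583
pos [ 0.5309 -0.0344  0.0112] yaw -1.5308 | tool x 0.0001  z -0.0006 down(y) 0.0222 roll 0.0002
```

View pics/w29.png

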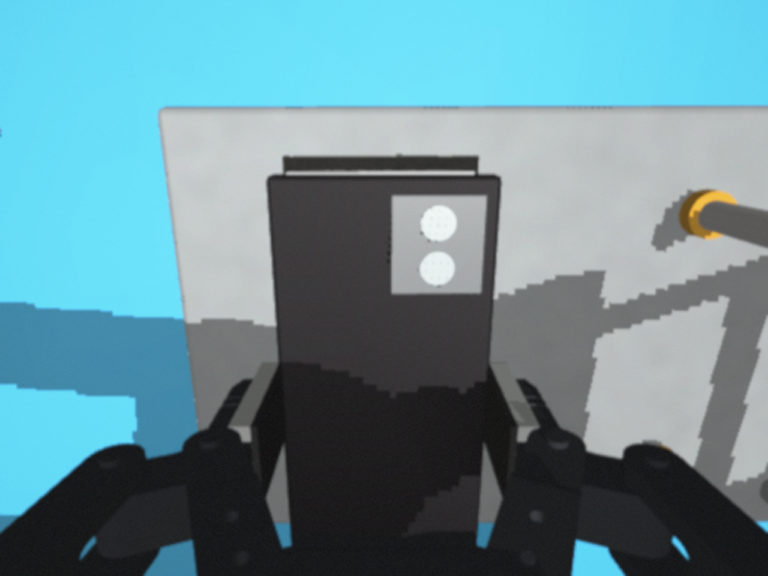

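View pics/s29.png

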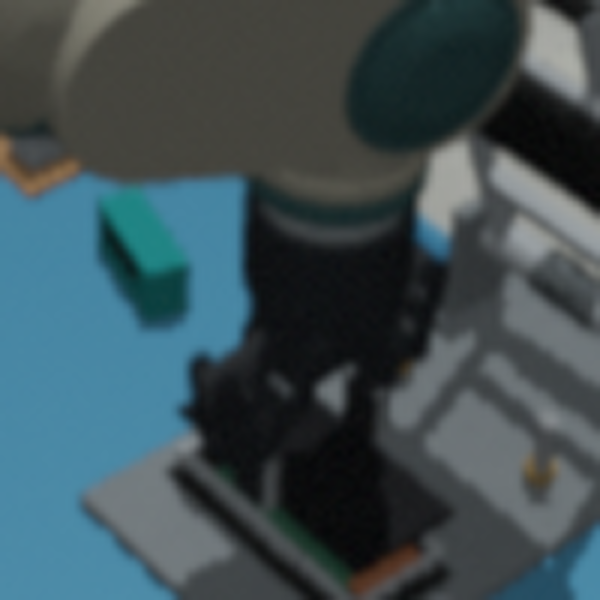

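```bash
python3 -m inch '[{"translation":[0,0.01,-0.0008],"roll":0},{"translation":[0,0.005,0],"roll":0},{"translation":[0,0.002,0],"roll":0},{"translation":[0,0,0],"roll":0},{"translation":[0,0,0],"roll":0}]'
python3 -m inch '[{"translation":[0,0.002,0],"roll":0},{"translation":[0,0,0],"roll":0},{"translation":[0,0,0],"roll":0}]'
python3 -m inch '[{"translation":[0,0.0015,0],"roll":0},{"translation":[0,0,0],"roll":0},{"translation":[0,0,0],"roll":0}]'
```

```text
clock: 47.55
eef_pos: [0.53, -0.0344, -0.0062]
tcp_rot: [-1.57, 0.0, -1.531]
wrist_force: [-0.4, 0.6, -0.7]
width: 0.0582
clock: 47.92
eef_pos: [0.5298, -0.0344, -0.0084]
tcp_rot: [-1.571, 0.0, -1.531]
wrist_force: [0.9, -0.0, -0.4]
width: 0.0587
clock: 48.3
eef_pos: [0.5297, -0.0344, -0.01]
tcp_rot: [-1.571, 0.0, -1.531]
wrist_force: [0.1, -0.1, -0.7]
width: 0.0584
```

```bash
python3 -m inch '[{"translation":[0,0.0012,0],"roll":0},{"translation":[0,0,0],"roll":0},{"translation":[0,0,0],"roll":0}]'
python3 -m inch '[{"translation":[0,0.001,0],"roll":0},{"translation":[0,0,0],"roll":0},{"translation":[0,0,0],"roll":0}]'
python3 -m inch '[{"translation":[0,0.001,0],"roll":0},{"translation":[0,0,0],"roll":0},{"translation":[0,0,0],"roll":0}]'
```

```text
clock: 48.68
eef_pos: [0.5299, -0.0344, -0.011]
tcp_rot: [-1.57, 0.0, -1.531]
wrist_force: [-0.9, -0.2, 0.4]
width: 0.0585
clock: 49.05
eef_pos: [0.5299, -0.0344, -0.0119]
tcp_rot: [-1.57, 0.0, -1.531]
wrist_force: [-0.9, -0.3, 2.6]
width: 0.0586
clock: 49.42
eef_pos: [0.5299, -0.0345, -0.0129]
tcp_rot: [-1.57, 0.0, -1.531]
wrist_force: [-1.2, -0.2, 4.0]
width: 0.0581
```

```bash
python3 -m inch '[{"translation":[0,-0.0015,0],"roll":0},{"translation":[0,0,0],"roll":0}]'
python3 -m inch '[{"translation":[0,0,0],"roll":0},{"translation":[0,0,0],"roll":0},{"translation":[0,0,0],"roll":0}]' 0.075
python3 -m inch '[{"translation":[0,-0.02,0],"roll":0},{"translation":[0,-0.04,0],"roll":0},{"translation":[0,-0.05,0],"roll":0},{"translation":[0,-0.05,0],"roll":0},{"translation":[0,0,0],"roll":0}]'
python3 - <<'E'
from h import *
snap('wrist','w30',scale=1.5)
snap('top','t30',crop=(240,110,420,240),scale=4)
E
```

```text
clock: 49.68
eef_pos: [0.5299, -0.0344, -0.0116]
tcp_rot: [-1.57, 0.0, -1.531]
wrist_force: [0.2, -0.0, 1.7]
width: 0.0587
clock: 50.05
eef_pos: [0.5295, -0.0344, -0.012]
tcp_rot: [-1.571, 0.0, -1.531]
wrist_force: [-0.6, 0.4, 0.6]
width: 0.0751
clock: 50.68
eef_pos: [0.532, -0.0347, 0.1534]
tcp_rot: [-1.562, -0.001, -1.531]
wrist_force: [0.3, 0.0, -1.0]
width: 0.0746
```

View pics/w30.png

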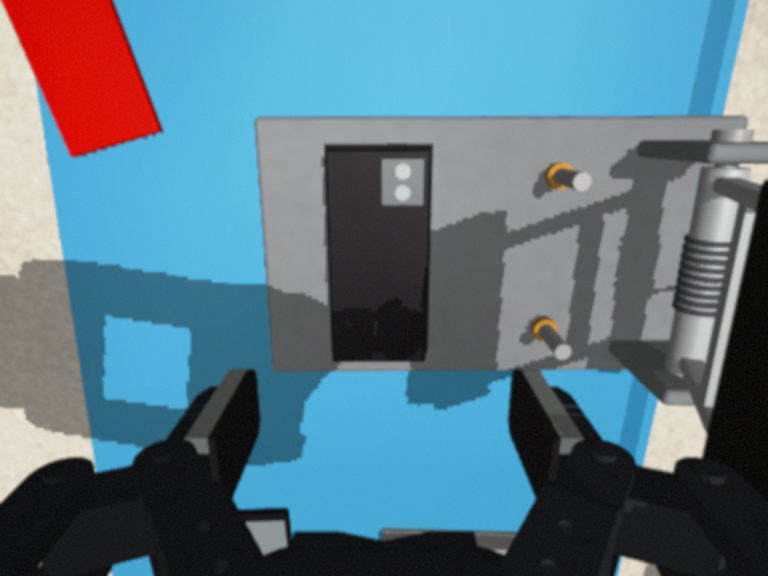

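```bash
python3 - <<'E'
from h import *
Q=np.array([px2w('w30',u/1.5,v/1.5,.034) for u,v in((325,146),(433,146),(427,360),(332,361))]);print(Q.round(4).tolist(),Q.mean(0).round(4))
for a,b in((3,0),(2,1),(0,1),(3,2)):
    d=Q[b]-Q[a];print(' %.4f %.2f'%(np.hypot(*d[:2]),np.degrees(np.arctan2(d[1],d[0]))))
snap('side','s30',crop=(250,100,370,260),scale=4.5)
E
```

```text
[[0.4978, 0.032, 0.034], [0.5586, 0.0344, 0.034], [0.5639, -0.0978, 0.034], [0.503, -0.1007, 0.034]] [ 0.5308 -0.033   0.034 ]
 0.1328 92.23
 0.1323 92.29
 0.0608 2.26
 0.0610 2.70
```

View pics/s30.png

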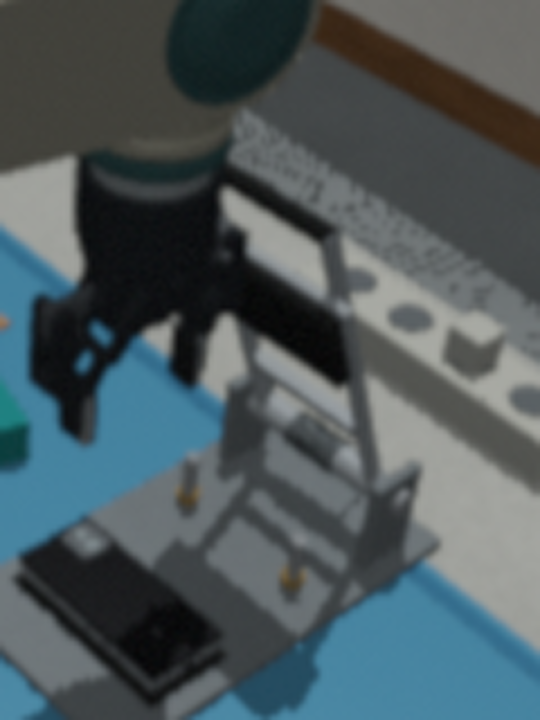

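View pics/t30.png

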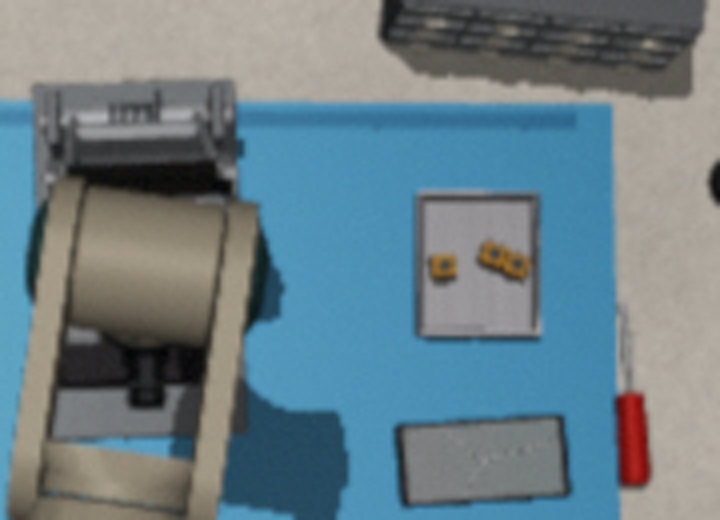

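```bash
python3 -m inch '[{"translation":[0,-0.05,-0.01],"roll":0},{"translation":[0,-0.055,-0.01],"roll":0},{"translation":[0,-0.055,0],"roll":0},{"translation":[0,-0.05,0],"roll":0},{"translation":[0,0,0],"roll":0}]' 0.045
python3 -m inch '[{"translation":[0,0,0],"roll":0}]'
python3 - <<'E'
from h import *
snap('wrist','w31',scale=1.5)
snap('side','s31',crop=(250,40,370,200),scale=4.5)
go(.618,-.0311,.264,-1.531)
a=np.radians(2.3);H=np.array([.5303+.18*np.cos(a),-.0346+.18*np.sin(a),.062])
for s in(-.045,0,.045):
    b=H+np.array([-.0924*np.cos(a)-s*np.sin(a),-.0924*np.sin(a)+s*np.cos(a),.2377]);print(b.round(4),w2px('w31',b)*1.5,(w2px('s31',b)-[250,40])*4.5)
E
```

```text
clock: 51.45
eef_pos: [0.5105, -0.0354, 0.3611]
tcp_rot: [-1.566, -0.001, -1.531]
wrist_force: [-0.8, 1.0, -1.2]
width: 0.0452
clock: 51.58
eef_pos: [0.5097, -0.0352, 0.356]
tcp_rot: [-1.574, 0.001, -1.531]
wrist_force: [-0.9, -0.0, -0.1]
width: 0.0446
pos [ 0.5094 -0.0352  0.3557] yaw -1.5308 | tool x 0.0002  z 0.1086 down(y) 0.0917 roll 0.0002
[ 0.6196 -0.076   0.2997] [595.91959767 380.74051133] [320.86980746 498.58921228]
[ 0.6178 -0.0311  0.2997] [607.52317074 296.80539322] [261.61893565 461.94667396]
[0.616  0.0139 0.2997] [620.4733257  203.12969702] [205.68655957 427.35639416]
```

View pics/w31.png

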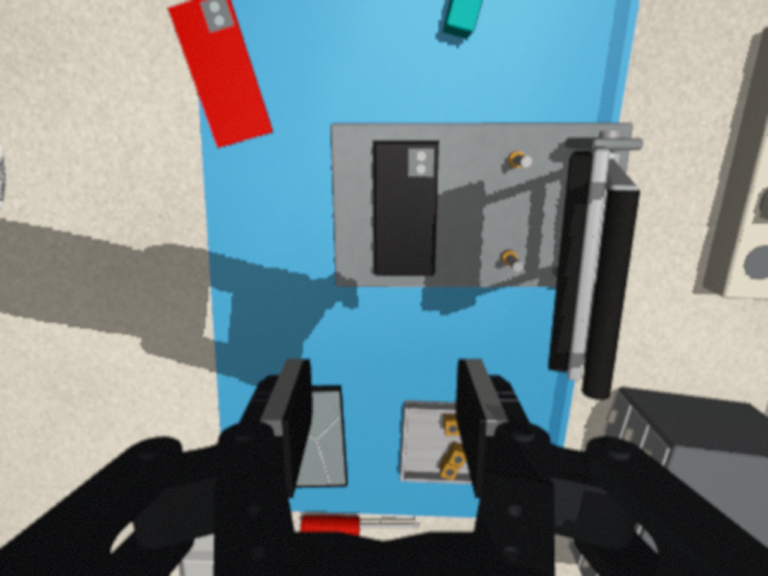

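View pics/s31.png

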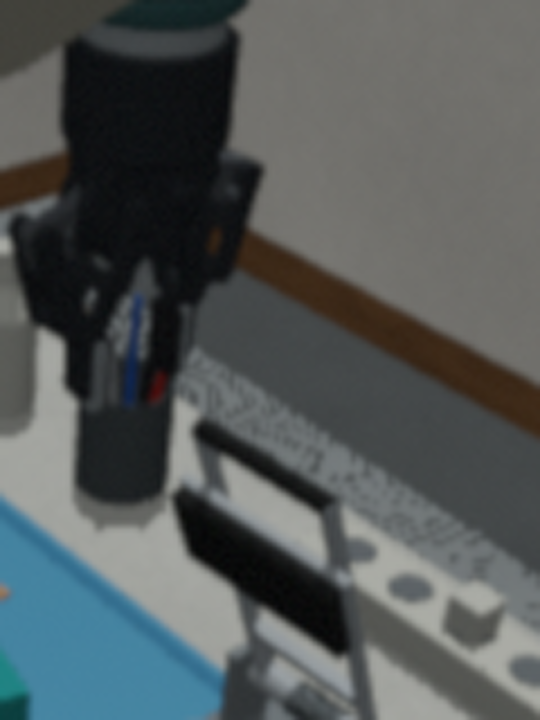

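```bash
python3 -m inch '[{"translation":[0,0,0.03],"roll":0},{"translation":[0,0,0.045],"roll":0},{"translation":[0,0,0.025],"roll":0},{"translation":[0,0,0.0085],"roll":0},{"translation":[0,0,0],"roll":0}]' 0.04
python3 -m inch '[{"translation":[0,0.03,0],"roll":0},{"translation":[0,0,0],"roll":0},{"translation":[0,0,0],"roll":0}]'
python3 - <<'E'
from h import *
snap('wrist','w32',scale=1.5)
snap('side','s32',crop=(250,40,370,200),scale=4.5)
go(.6185,-.0311,.262,-1.531)
E
```

```text
clock: 52.3
eef_pos: [0.618, -0.0309, 0.3573]
tcp_rot: [-1.573, 0.0, -1.531]
wrist_force: [0.5, -0.3, 0.7]
width: 0.04
clock: 52.68
eef_pos: [0.6178, -0.031, 0.33]
tcp_rot: [-1.569, -0.0, -1.531]
wrist_force: [0.1, -0.1, 1.3]
width: 0.0399
pos [ 0.6182 -0.031   0.3303] yaw -1.5309 | tool x 0.0001  z 0.0003 down(y) 0.0683 roll 0.0001
```

View pics/w32.png

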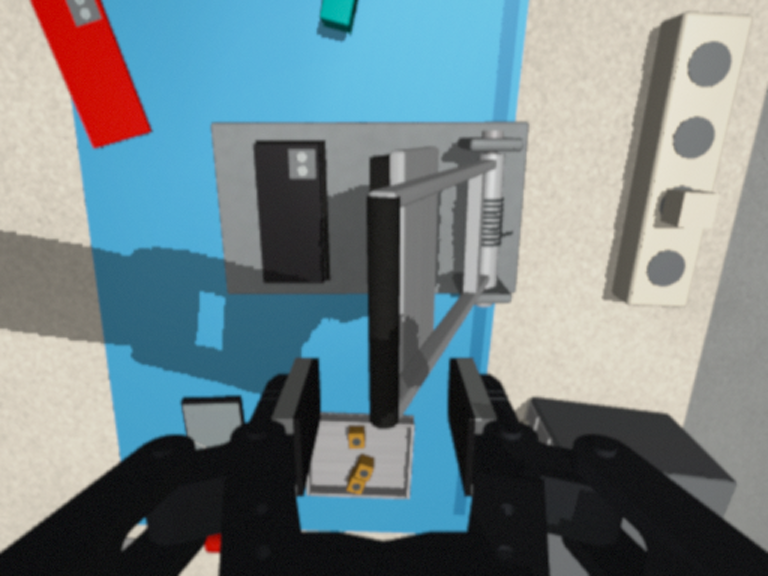

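View pics/s32.png

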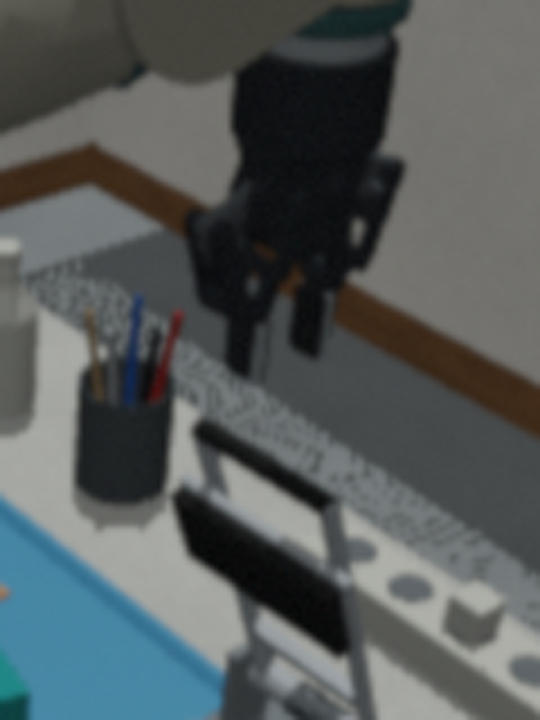

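```bash
python3 -m inch '[{"translation":[0,0.02,0],"roll":0},{"translation":[0,0.02,0],"roll":0},{"translation":[0,0.01,0],"roll":0},{"translation":[0,0,0],"roll":0},{"translation":[0,0,0],"roll":0}]' 0.036
python3 -m inch '[{"translation":[0,0.01,0],"roll":0},{"translation":[0,0.006,0],"roll":0},{"translation":[0,0,0],"roll":0}]'
python3 - <<'E'
from h import *
snap('wrist','w33',scale=1.5)
snap('side','s33',crop=(270,70,350,170),scale=6)
go(.6185,-.0311,.262,-1.531)
E
```

```text
clock: 53.4
eef_pos: [0.6185, -0.0309, 0.2797]
tcp_rot: [-1.569, -0.0, -1.531]
wrist_force: [1.0, -0.8, -0.2]
width: 0.0359
clock: 53.78
eef_pos: [0.6179, -0.0309, 0.2614]
tcp_rot: [-1.572, 0.0, -1.531]
wrist_force: [-0.0, 0.5, -0.9]
width: 0.0361
pos [ 0.6182 -0.0309  0.2624] yaw -1.5308 | tool x 0.0002  z 0.0003 down(y) 0.0004 roll 0.0002
```

View pics/w33.png

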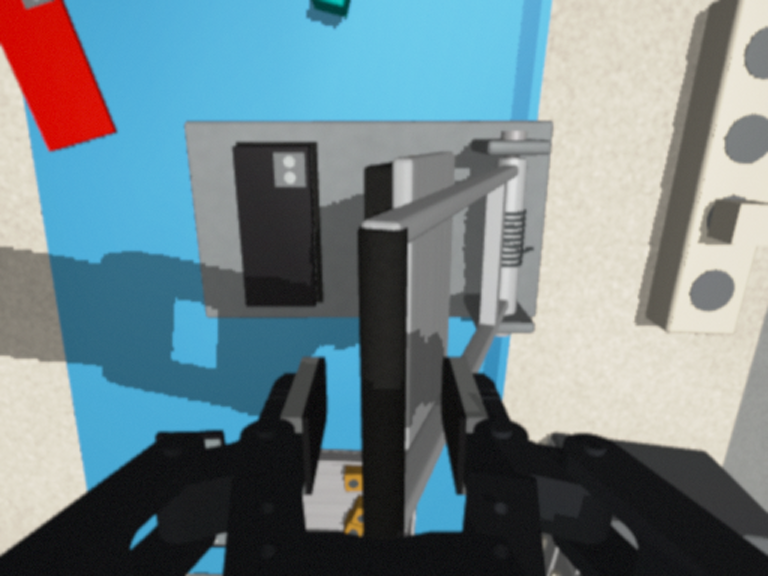

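View pics/s33.png

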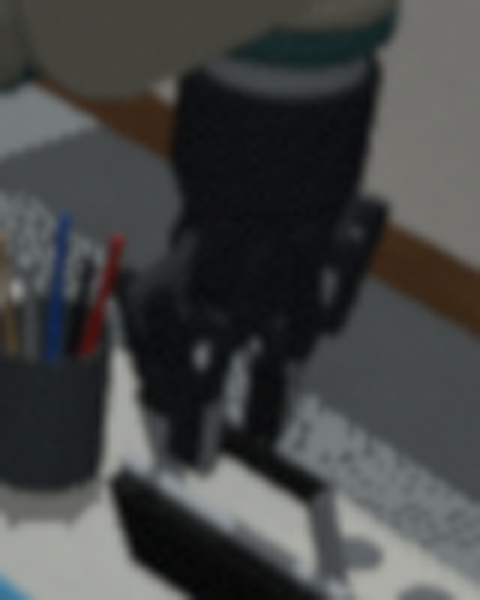

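```bash
python3 -m inch '[{"translation":[0,0,0],"roll":0},{"translation":[0,0,0],"roll":0},{"translation":[0,0,0],"roll":0},{"translation":[0,0,0],"roll":0}]' 0.005 45
python3 - <<'E'
from h import *
s=arm.get_state();print(s['eef_pos'],s['wrist_force'],s['ft_torque'])
a=np.radians(2.3);
q=0
# table of relative moves (tool z = press +x, tool y down) from open
for q in np.arange(0,1.2451,.083):
    print(round(q,3),'tool z %.4f'%(-.255*(np.cos(1.2-q)-np.cos(1.2))),'down %.4f'%(.255*(np.sin(1.2)-np.sin(1.2-q))))
E
```

```text
clock: 54.38
eef_pos: [0.618, -0.0309, 0.2629]
tcp_rot: [-1.571, -0.0, -1.531]
wrist_force: [-3.4, -0.2, 4.3]
width: 0.012
[ 0.61800604 -0.03092871  0.26292149] [-3.42337348 -0.15150829  4.2845606 ] [0.04068859 0.70973867 0.02136695]
0.0 tool z -0.0000 down 0.0000
0.083 tool z -0.0194 down 0.0085
0.166 tool z -0.0380 down 0.0185
0.249 tool z -0.0557 down 0.0301
0.332 tool z -0.0724 down 0.0431
0.415 tool z -0.0880 down 0.0574
0.498 tool z -0.1023 down 0.0730
0.581 tool z -0.1153 down 0.0897
0.664 tool z -0.1268 down 0.1074
0.747 tool z -0.1369 down 0.1261
0.83 tool z -0.1453 down 0.1455
0.913 tool z -0.1522 down 0.1655
0.996 tool z -0.1573 down 0.1860
1.079 tool z -0.1607 down 0.2069
1.162 tool z -0.1624 down 0.2280
1.245 tool z -0.1623 down 0.2491
```

```bash
python3 - <<'E'
import numpy as np
qs=np.arange(0,1.2451,.0415)
z=-.255*np.cos(1.2-qs);d=-.255*np.sin(1.2-qs)
for i in range(1,len(qs)): print(i,round(qs[i],3),'dy %.4f dz %.4f'%(d[i]-d[i-1],z[i]-z[i-1]))
E
```

```text
1 0.042 dy 0.0040 dz -0.0098
2 0.083 dy 0.0044 dz -0.0096
3 0.124 dy 0.0048 dz -0.0094
4 0.166 dy 0.0052 dz -0.0092
5 0.208 dy 0.0056 dz -0.0090
6 0.249 dy 0.0060 dz -0.0087
7 0.291 dy 0.0063 dz -0.0085
8 0.332 dy 0.0067 dz -0.0082
9 0.374 dy 0.0070 dz -0.0079
10 0.415 dy 0.0073 dz -0.0076
11 0.456 dy 0.0076 dz -0.0073
12 0.498 dy 0.0079 dz -0.0070
13 0.54 dy 0.0082 dz -0.0067
14 0.581 dy 0.0085 dz -0.0063
15 0.622 dy 0.0087 dz -0.0060
16 0.664 dy 0.0090 dz -0.0056
17 0.706 dy 0.0092 dz -0.0052
18 0.747 dy 0.0094 dz -0.0048
19 0.789 dy 0.0096 dz -0.0044
20 0.83 dy 0.0098 dz -0.0040
21 0.872 dy 0.0099 dz -0.0036
22 0.913 dy 0.0101 dz -0.0032
23 0.954 dy 0.0102 dz -0.0028
24 0.996 dy 0.0103 dz -0.0024
25 1.038 dy 0.0104 dz -0.0019
26 1.079 dy 0.0105 dz -0.0015
27 1.12 dy 0.0105 dz -0.0011
28 1.162 dy 0.0106 dz -0.0006
29 1.204 dy 0.0106 dz -0.0002
30 1.245 dy 0.0106 dz 0.0003
```

```bash
python3 -m inch '[{"translation":[0,0.0040,-0.0098],"roll":0},{"translation":[0,0.0044,-0.0096],"roll":0},{"translation":[0,0.0048,-0.0094],"roll":0},{"translation":[0,0.0052,-0.0092],"roll":0},{"translation":[0,0.0056,-0.0090],"roll":0}]'
```

```text
clock: 55.0
eef_pos: [0.5721, -0.0329, 0.239]
tcp_rot: [-1.567, -0.0, -1.531]
wrist_force: [2.2, 0.1, 2.2]
width: 0.0119
```

```bash
python3 -m inch '[{"translation":[0,0.0060,-0.0087],"roll":0},{"translation":[0,0.0063,-0.0085],"roll":0},{"translation":[0,0.0067,-0.0082],"roll":0},{"translation":[0,0.0070,-0.0079],"roll":0},{"translation":[0,0.0073,-0.0076],"roll":0}]'; python3 - <<'E'
from h import *
snap('wrist','w34',scale=1)
snap('side','s34',crop=(240,100,360,240),scale=5)
E
```

```text
clock: 55.62
eef_pos: [0.5303, -0.0346, 0.2052]
tcp_rot: [-1.569, -0.0, -1.531]
wrist_force: [5.5, -0.6, -0.8]
width: 0.0118
```

View pics/s34.png

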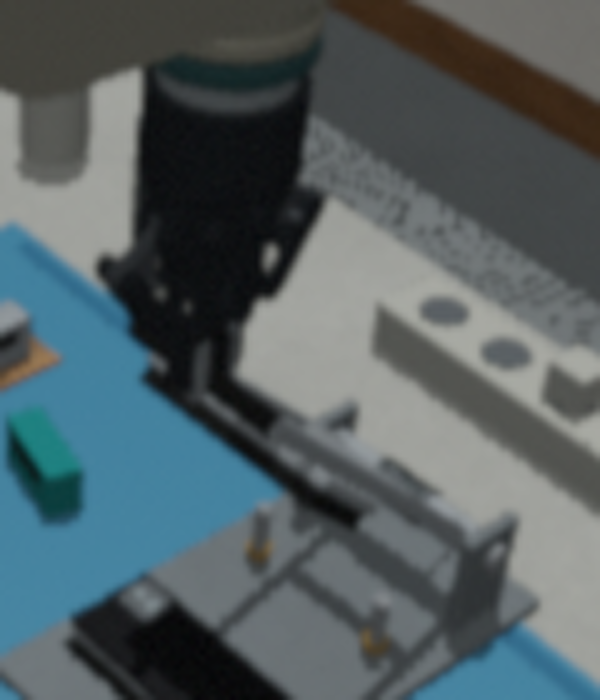

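View pics/w34.png

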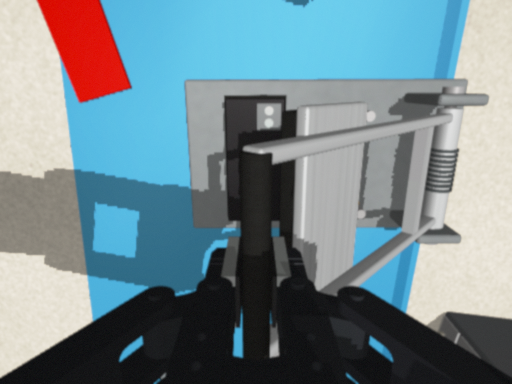

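```bash
python3 -m inch '[{"translation":[0,0.0076,-0.0073],"roll":0},{"translation":[0,0.0079,-0.0070],"roll":0},{"translation":[0,0.0082,-0.0067],"roll":0},{"translation":[0,0.0085,-0.0063],"roll":0},{"translation":[0,0.0087,-0.0060],"roll":0}]'
```

```text
clock: 56.35
eef_pos: [0.4967, -0.0358, 0.1637]
tcp_rot: [-1.571, -0.0, -1.531]
wrist_force: [5.1, -3.5, 1.7]
width: 0.0121
```

```bash
python3 -m inch '[{"translation":[0,0.0090,-0.0056],"roll":0},{"translation":[0,0.0092,-0.0052],"roll":0},{"translation":[0,0.0094,-0.0048],"roll":0},{"translation":[0,0.0096,-0.0044],"roll":0},{"translation":[0,0.0098,-0.0040],"roll":0}]'
```

```text
clock: 56.98
eef_pos: [0.4731, -0.0367, 0.1168]
tcp_rot: [-1.57, 0.0, -1.531]
wrist_force: [-3.9, -0.5, 8.3]
width: 0.0121
```

```bash
python3 -m inch '[{"translation":[0,0.0099,-0.0036],"roll":0},{"translation":[0,0.0101,-0.0032],"roll":0},{"translation":[0,0.0102,-0.0028],"roll":0},{"translation":[0,0.0103,-0.0024],"roll":0},{"translation":[0,0.0104,-0.0019],"roll":0}]'
python3 - <<'E'
from h import *
snap('wrist','w35',scale=1)
snap('side','s35',crop=(225,130,345,260),scale=5)
E
```

```text
clock: 57.6
eef_pos: [0.4591, -0.0372, 0.0661]
tcp_rot: [-1.57, 0.0, -1.531]
wrist_force: [3.2, -2.0, 7.4]
width: 0.012
```

View pics/s35.png

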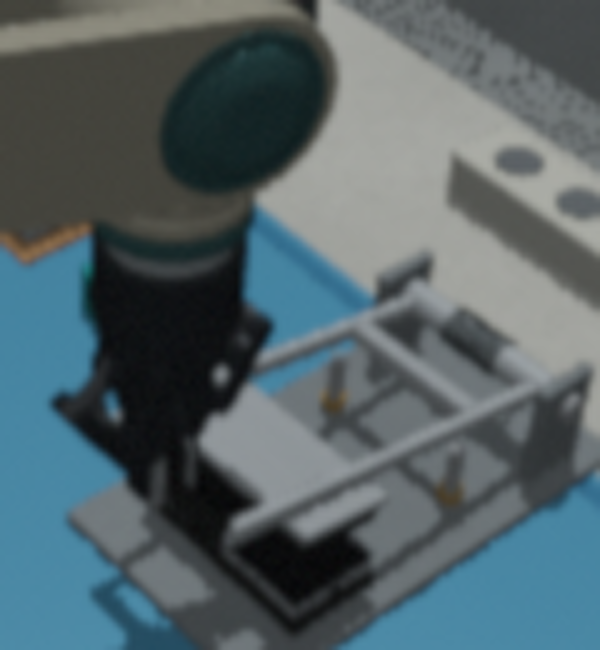

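View pics/w35.png

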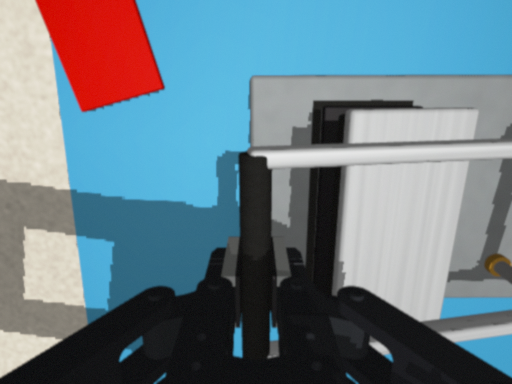

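```bash
python3 -m inch '[{"translation":[0,0.0070,-0.0011],"roll":0},{"translation":[0,0.0070,-0.0010],"roll":0},{"translation":[0,0.0070,-0.0006],"roll":0},{"translation":[0,0.0070,-0.0004],"roll":0},{"translation":[0,0.0070,-0.0002],"roll":0}]'
```

```text
clock: 58.32
eef_pos: [0.4554, -0.0373, 0.0311]
tcp_rot: [-1.572, 0.0, -1.531]
wrist_force: [0.7, -2.3, 7.8]
width: 0.0121
```

```bash
python3 -m inch '[{"translation":[0,0.0050,0],"roll":0},{"translation":[0,0.005,0],"roll":0},{"translation":[0,0.004,0],"roll":0},{"translation":[0,0.0,0],"roll":0}]'
```

```text
clock: 58.82
eef_pos: [0.4552, -0.0372, 0.0173]
tcp_rot: [-1.572, 0.0, -1.531]
wrist_force: [-0.6, -0.8, 9.0]
width: 0.0117
```

```bash
python3 -m inch '[{"translation":[0,0.002,0.0001],"roll":0},{"translation":[0,0.001,0],"roll":0},{"translation":[0,0.0,0],"roll":0}]'; python3 -m inch '[{"translation":[0,0.0015,0],"roll":0},{"translation":[0,0.0,0],"roll":0}]'
```

```text
clock: 59.2
eef_pos: [0.4553, -0.0372, 0.0149]
tcp_rot: [-1.572, 0.0, -1.531]
wrist_force: [-4.0, -1.2, 13.4]
width: 0.0122
clock: 59.45
eef_pos: [0.4554, -0.0372, 0.0136]
tcp_rot: [-1.572, 0.0, -1.531]
wrist_force: [-4.9, -0.6, 14.9]
width: 0.0121
```

```bash
python3 -m inch '[{"translation":[0,0.0015,0],"roll":0},{"translation":[0,0.0,0],"roll":0}]'; python3 -m inch '[{"translation":[0,0.0015,0],"roll":0},{"translation":[0,0.0,0],"roll":0}]'
python3 - <<'E'
from h import *
snap('side','s36',crop=(225,130,345,260),scale=5)
E
```

```text
clock: 59.7
eef_pos: [0.4555, -0.0372, 0.0124]
tcp_rot: [-1.572, 0.0, -1.531]
wrist_force: [-5.7, -1.1, 17.9]
width: 0.0122
clock: 59.95
eef_pos: [0.4555, -0.0372, 0.0111]
tcp_rot: [-1.572, 0.0, -1.531]
wrist_force: [-7.0, -0.6, 20.5]
width: 0.012
```

View pics/s36.png

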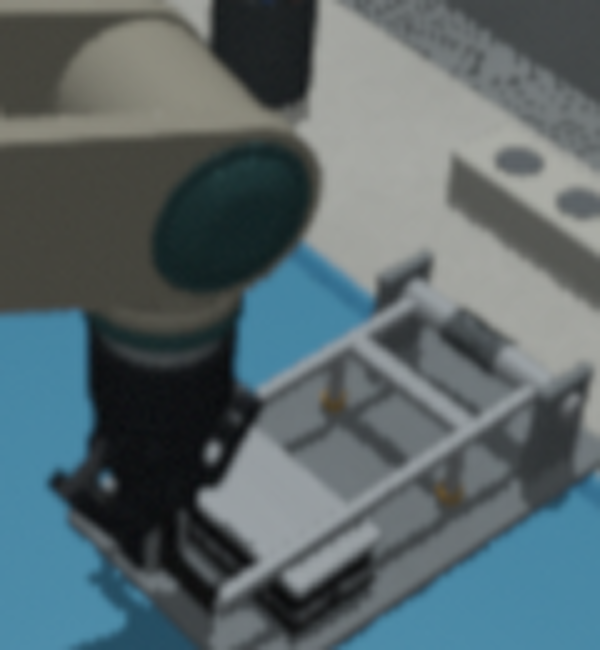

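```bash
python3 -m inch '[{"translation":[0,0.0015,0.0003],"roll":0},{"translation":[0,0.0,0],"roll":0},{"translation":[0,0.0,0],"roll":0},{"translation":[0,0.0,0],"roll":0},{"translation":[0,0.0,0],"roll":0}]'
python3 - <<'E'
from h import *
snap('wrist','w37',scale=1)
recrop('s36','s36b',(255,215,315,262),12)
a=np.radians(2.3);H=np.array([.5303+.18*np.cos(a),-.0346+.18*np.sin(a),.062])
for q in(1.2,1.245):
  for s in(-.05,):
    b=H+np.array([-.255*np.cos(1.2-q)*np.cos(a)-s*np.sin(a),-.255*np.cos(1.2-q)*np.sin(a)+s*np.cos(a),.255*np.sin(1.2-q)]);print(q,b.round(4),(w2px('s36',b)-[255,215])*12,w2px('w37',b),w2px('w37',b+[0,.1,0]))
E
```

```text
clock: 60.62
eef_pos: [0.4555, -0.0372, 0.0096]
tcp_rot: [-1.573, 0.0, -1.531]
wrist_force: [-7.5, -0.6, 20.7]
width: 0.0117
1.2 [ 0.4574 -0.0876  0.062 ] [155.66867969 390.31954408] [254.37086287 376.21616339] [264.8087608  162.63322413]
1.245 [ 0.4576 -0.0876  0.0505] [154.43842678 423.47370254] [255.04094527 356.95574864] [264.77642883 156.53056884]
```

View pics/s36b.png

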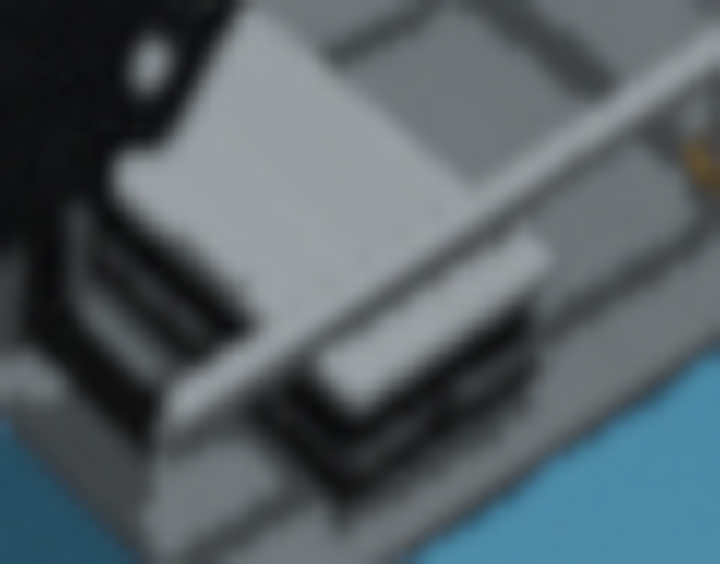

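View pics/w37.png

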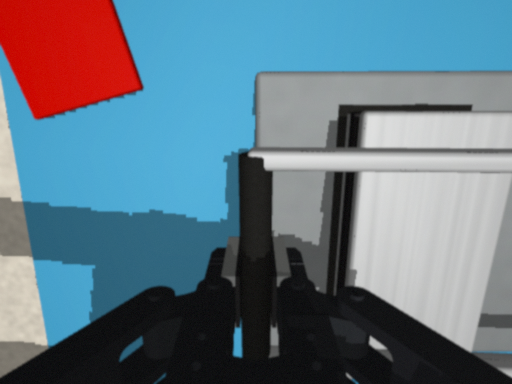

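```bash
python3 - <<'E'
from h import *
ims=[np.load('pics/%s.npz'%n)['im'][145:260,215:300] for n in('w34','w35','w37')]
cv2.imwrite('pics/cmp.png',cv2.resize(np.hstack(ims),None,fx=3,fy=3,interpolation=cv2.INTER_CUBIC))
E
python3 -m inch '[{"translation":[0,0.0015,0],"roll":0},{"translation":[0,0.0,0],"roll":0},{"translation":[0,0.0,0],"roll":0},{"translation":[0,0.0,0],"roll":0}]'
```

```text
clock: 61.18
eef_pos: [0.4555, -0.0372, 0.0088]
tcp_rot: [-1.573, 0.0, -1.531]
wrist_force: [-10.9, -0.2, 27.2]
width: 0.0121
```

View pics/cmp.png

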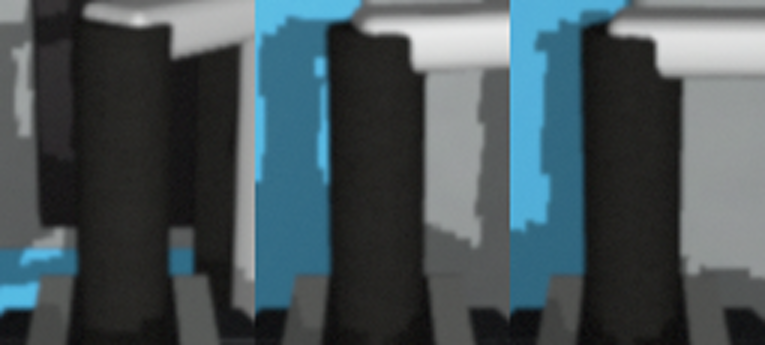

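```bash
for i in 1 2 3 4; do python3 -m inch '[{"translation":[0,0,0],"roll":0},{"translation":[0,0,0],"roll":0},{"translation":[0,0,0],"roll":0},{"translation":[0,0,0],"roll":0},{"translation":[0,0,0],"roll":0}]' | grep -v rot; done
python3 - <<'E'
from h import *
snap('side','s38',crop=(225,130,345,260),scale=5)
E
```

```text
clock: 61.8
eef_pos: [0.4555, -0.0372, 0.0088]
wrist_force: [-11.1, -0.3, 26.4]
width: 0.0121
clock: 62.42
eef_pos: [0.4555, -0.0372, 0.0088]
wrist_force: [-11.3, 0.3, 27.1]
width: 0.0117
clock: 63.05
eef_pos: [0.4555, -0.0372, 0.0088]
wrist_force: [-10.6, -2.3, 26.3]
width: 0.012
clock: 63.68
eef_pos: [0.4555, -0.0373, 0.0088]
wrist_force: [-11.6, 0.4, 26.8]
width: 0.0118
```

View pics/s38.png

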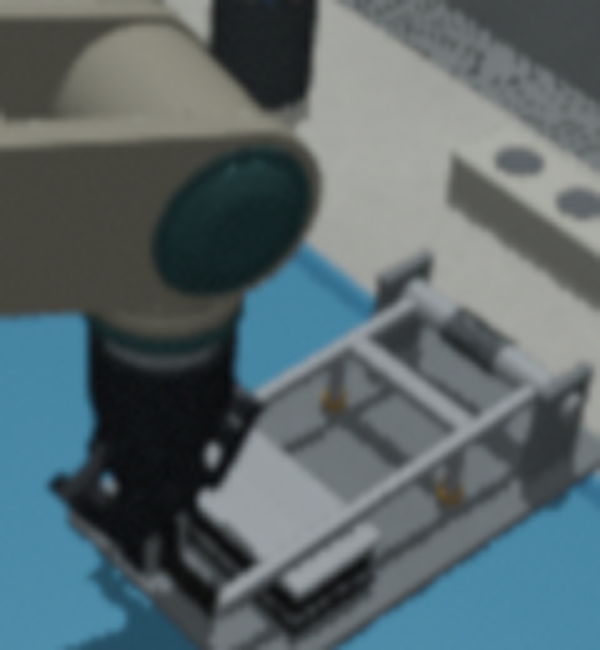

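```bash
python3 -m inch '[{"translation":[0,-0.003,0],"roll":0},{"translation":[0,-0.004,0],"roll":0},{"translation":[0,-0.006,0],"roll":0},{"translation":[0,-0.008,0],"roll":0},{"translation":[0,-0.0085,0.0002],"roll":0}]'
```

```text
clock: 64.35
eef_pos: [0.4555, -0.0372, 0.036]
tcp_rot: [-1.573, 0.0, -1.531]
wrist_force: [0.5, -2.1, 4.5]
width: 0.0123
```

```bash
python3 -m inch '[{"translation":[0,-0.0106,0.0006],"roll":0},{"translation":[0,-0.0105,0.0011],"roll":0},{"translation":[0,-0.0105,0.0015],"roll":0},{"translation":[0,-0.0104,0.0019],"roll":0},{"translation":[0,-0.0103,0.0024],"roll":0}]'
```

```text
clock: 64.97
eef_pos: [0.4648, -0.0369, 0.0894]
tcp_rot: [-1.569, 0.0, -1.531]
wrist_force: [7.1, 0.4, -0.5]
width: 0.0119
```

```bash
python3 -m inch '[{"translation":[0,-0.0102,0.0028],"roll":0},{"translation":[0,-0.0101,0.0032],"roll":0},{"translation":[0,-0.0099,0.0036],"roll":0},{"translation":[0,-0.0098,0.0040],"roll":0},{"translation":[0,-0.0096,0.0044],"roll":0}]'
python3 - <<'E'
from h import *
snap('wrist','w39',scale=1)
E
```

```text
clock: 65.6
eef_pos: [0.4854, -0.036, 0.1383]
tcp_rot: [-1.563, 0.0, -1.53]
wrist_force: [24.5, -0.3, -9.6]
width: 0.012
```

View pics/w39.png

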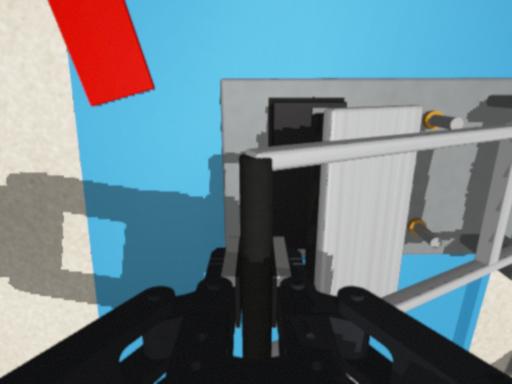

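```bash
python3 -m inch '[{"translation":[0,0.0008,0.002],"roll":0},{"translation":[0,0,0],"roll":0},{"translation":[0,0,0],"roll":0}]'
```

```text
clock: 66.03
eef_pos: [0.4847, -0.036, 0.1373]
tcp_rot: [-1.569, 0.0, -1.531]
wrist_force: [8.6, 0.6, -1.4]
width: 0.0118
```

```bash
python3 -m inch '[{"translation":[0,0.0004,0.001],"roll":0},{"translation":[0,0,0],"roll":0}]'; python3 - <<'E'
import numpy as np
qs=.719-np.arange(0,18)*.0415
z=-.255*np.cos(1.2-qs);d=-.255*np.sin(1.2-qs)
for i in range(1,len(qs)): print(i,round(qs[i],3),'dy %.4f dz %.4f'%(d[i]-d[i-1],z[i]-z[i-1]))
E
```

```text
clock: 66.28
eef_pos: [0.4846, -0.036, 0.137]
tcp_rot: [-1.572, 0.001, -1.531]
wrist_force: [-1.8, 0.9, 3.6]
width: 0.0117
1 0.678 dy -0.0093 dz 0.0051
2 0.636 dy -0.0091 dz 0.0055
3 0.594 dy -0.0088 dz 0.0058
4 0.553 dy -0.0086 dz 0.0062
5 0.511 dy -0.0083 dz 0.0066
6 0.47 dy -0.0080 dz 0.0069
7 0.428 dy -0.0077 dz 0.0072
8 0.387 dy -0.0074 dz 0.0075
9 0.346 dy -0.0071 dz 0.0078
10 0.304 dy -0.0068 dz 0.0081
11 0.262 dy -0.0064 dz 0.0084
12 0.221 dy -0.0061 dz 0.0087
13 0.18 dy -0.0057 dz 0.0089
14 0.138 dy -0.0053 dz 0.0091
15 0.096 dy -0.0050 dz 0.0093
16 0.055 dy -0.0046 dz 0.0095
17 0.013 dy -0.0042 dz 0.0097
```

```bash
python3 -m inch '[{"translation":[0,-0.0093,0.0051],"roll":0},{"translation":[0,-0.0091,0.0055],"roll":0},{"translation":[0,-0.0088,0.0058],"roll":0}]'
```

```text
clock: 66.65
eef_pos: [0.5014, -0.0354, 0.1652]
tcp_rot: [-1.572, 0.0, -1.531]
wrist_force: [-4.3, 1.3, 4.5]
width: 0.0119
```

```bash
python3 -m inch '[{"translation":[0,-0.0086,0.0062],"roll":0},{"translation":[0,-0.0083,0.0066],"roll":0},{"translation":[0,-0.0080,0.0069],"roll":0}]'
```

```text
clock: 67.03
eef_pos: [0.521, -0.0345, 0.1906]
tcp_rot: [-1.571, 0.0, -1.531]
wrist_force: [-7.0, 1.8, 6.3]
width: 0.0121
```

```bash
python3 -m inch '[{"translation":[0,-0.0079,0.0067],"roll":0},{"translation":[0,-0.0076,0.0072],"roll":0},{"translation":[0,-0.0073,0.0075],"roll":0}]'
```

```text
clock: 67.4
eef_pos: [0.5429, -0.0336, 0.2128]
tcp_rot: [-1.57, 0.0, -1.53]
wrist_force: [-2.4, 2.1, 2.8]
width: 0.0117
```

```bash
python3 -m inch '[{"translation":[0,-0.0071,0.0079],"roll":0},{"translation":[0,-0.0066,0.0081],"roll":0},{"translation":[0,-0.0062,0.0085],"roll":0}]'
```

```text
clock: 67.78
eef_pos: [0.5673, -0.0326, 0.2325]
tcp_rot: [-1.571, 0.001, -1.53]
wrist_force: [-4.1, 3.5, 6.4]
width: 0.0119
```

```bash
python3 -m inch '[{"translation":[0,-0.0059,0.0087],"roll":0},{"translation":[0,-0.0055,0.0090],"roll":0},{"translation":[0,-0.0052,0.0092],"roll":0},{"translation":[0,0,0],"roll":0}]'
```

```text
clock: 68.28
eef_pos: [0.5947, -0.0314, 0.2494]
tcp_rot: [-1.569, 0.001, -1.53]
wrist_force: [-3.5, 4.5, 5.9]
width: 0.0123
```

```bash
python3 -m inch '[{"translation":[0,-0.0047,0.0093],"roll":0},{"translation":[0,-0.0030,0.0065],"roll":0},{"translation":[0,0,0],"roll":0}]'
python3 -m inch '[{"translation":[0,-0.0014,0.003],"roll":0},{"translation":[0,0,0],"roll":0}]'
python3 - <<'E'
from h import *
snap('side','s40',crop=(250,40,370,200),scale=4.5)
E
```

```text
clock: 68.65
eef_pos: [0.6105, -0.0308, 0.2566]
tcp_rot: [-1.569, 0.0, -1.53]
wrist_force: [-1.3, 3.2, 5.1]
width: 0.0121
clock: 68.9
eef_pos: [0.6128, -0.0308, 0.2576]
tcp_rot: [-1.57, 0.001, -1.53]
wrist_force: [-2.4, 5.1, 5.1]
width: 0.0115
```

View pics/s40.png

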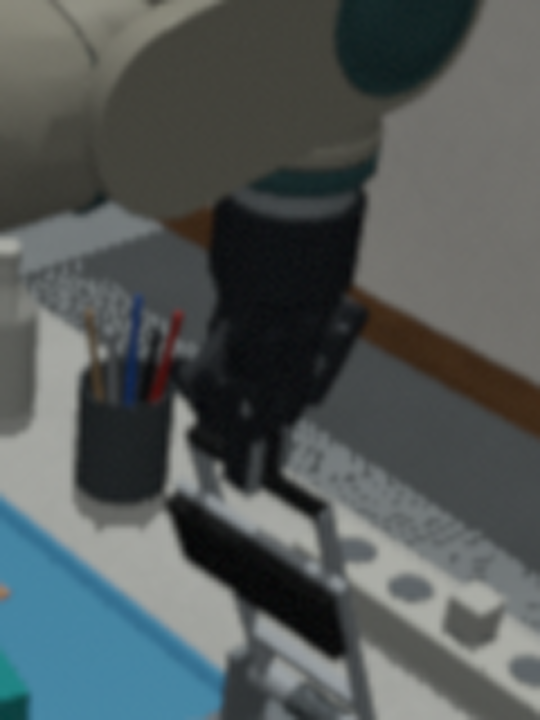

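```bash
python3 -m inch '[{"translation":[0,-0.0012,0.003],"roll":0},{"translation":[0,0,0],"roll":0},{"translation":[0,0,0],"roll":0}]'
python3 -m inch '[{"translation":[0,-0.001,0.002],"roll":0},{"translation":[0,0,0],"roll":0},{"translation":[0,0,0],"roll":0}]'
```

```text
clock: 69.32
eef_pos: [0.6156, -0.0306, 0.2587]
tcp_rot: [-1.571, 0.001, -1.53]
wrist_force: [-1.3, 5.4, 4.7]
width: 0.0119
clock: 69.7
eef_pos: [0.6174, -0.0306, 0.2595]
tcp_rot: [-1.571, 0.001, -1.53]
wrist_force: [-2.4, 5.4, 3.1]
width: 0.0119
```

```bash
python3 -m inch '[{"translation":[0,-0.001,0.002],"roll":0},{"translation":[0,0,0],"roll":0},{"translation":[0,0,0],"roll":0}]'
python3 -m inch '[{"translation":[0,-0.001,0.002],"roll":0},{"translation":[0,0,0],"roll":0},{"translation":[0,0,0],"roll":0}]'
python3 - <<'E'
from h import *
snap('side','s41',crop=(250,40,370,200),scale=4.5)
E
```

```text
clock: 70.08
eef_pos: [0.6182, -0.0305, 0.2599]
tcp_rot: [-1.575, 0.001, -1.53]
wrist_force: [-7.9, 4.7, 3.6]
width: 0.012
clock: 70.45
eef_pos: [0.6189, -0.0305, 0.2602]
tcp_rot: [-1.579, 0.001, -1.531]
wrist_force: [-15.2, 4.2, 2.0]
width: 0.012
```

View pics/s41.png

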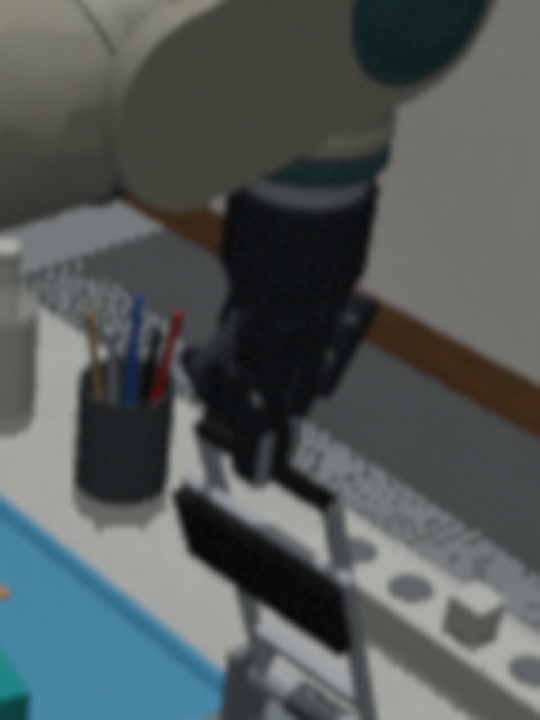

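```bash
python3 -m inch '[{"translation":[0,0.0008,-0.002],"roll":0},{"translation":[0,0,0],"roll":0},{"translation":[0,0,0],"roll":0}]'
python3 -m inch '[{"translation":[0,0,0],"roll":0},{"translation":[0,0,0],"roll":0},{"translation":[0,0,0],"roll":0}]' 0.036
python3 -m inch '[{"translation":[0,-0.02,0],"roll":0},{"translation":[0,-0.04,0],"roll":0},{"translation":[0,-0.05,0],"roll":0},{"translation":[0,0,-0.03],"roll":0},{"translation":[0,0,-0.05],"roll":0}]'
python3 -m inch '[{"translation":[0,0,-0.05],"roll":0},{"translation":[0,0,-0.04],"roll":0},{"translation":[0,0,0],"roll":0},{"translation":[0,0,0],"roll":0}]'
python3 - <<'E'
from h import *
snap('side','s42',scale=1.5)
snap('wrist','w42',scale=1.5)
snap('top','t42',scale=1.5)
E
```

```text
clock: 70.88
eef_pos: [0.6182, -0.0305, 0.2598]
tcp_rot: [-1.576, 0.001, -1.53]
wrist_force: [-8.4, 4.9, 2.6]
width: 0.0122
clock: 71.25
eef_pos: [0.6197, -0.0313, 0.2606]
tcp_rot: [-1.571, -0.0, -1.531]
wrist_force: [-0.0, 0.4, 0.1]
width: 0.0361
clock: 71.88
eef_pos: [0.5398, -0.0344, 0.3702]
tcp_rot: [-1.571, -0.0, -1.531]
wrist_force: [-0.3, -1.0, -0.4]
width: 0.036
clock: 72.38
eef_pos: [0.4501, -0.0378, 0.3709]
tcp_rot: [-1.57, -0.0, -1.531]
wrist_force: [0.4, -0.3, -0.4]
width: 0.036
```

View pics/s42.png

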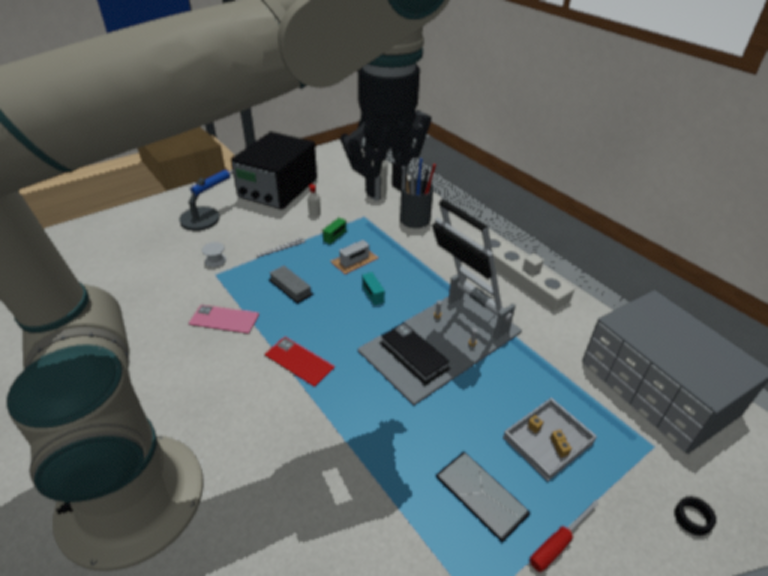

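View pics/w42.png

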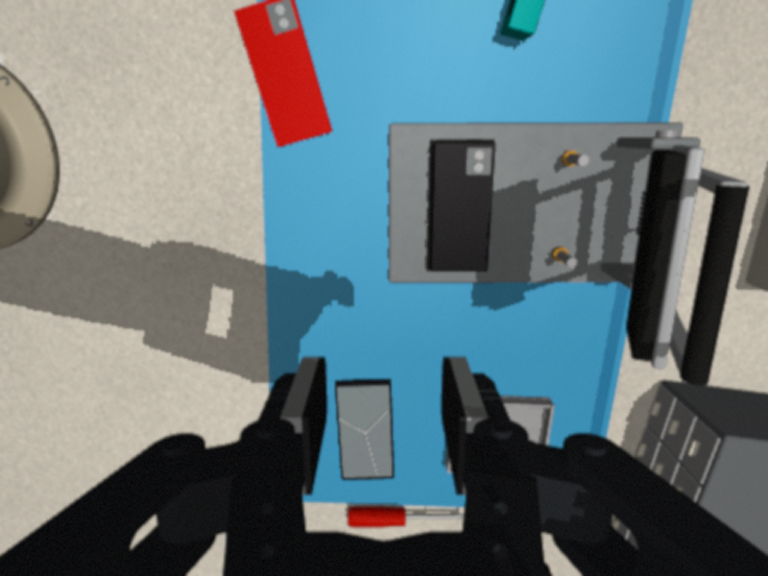

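View pics/t42.png

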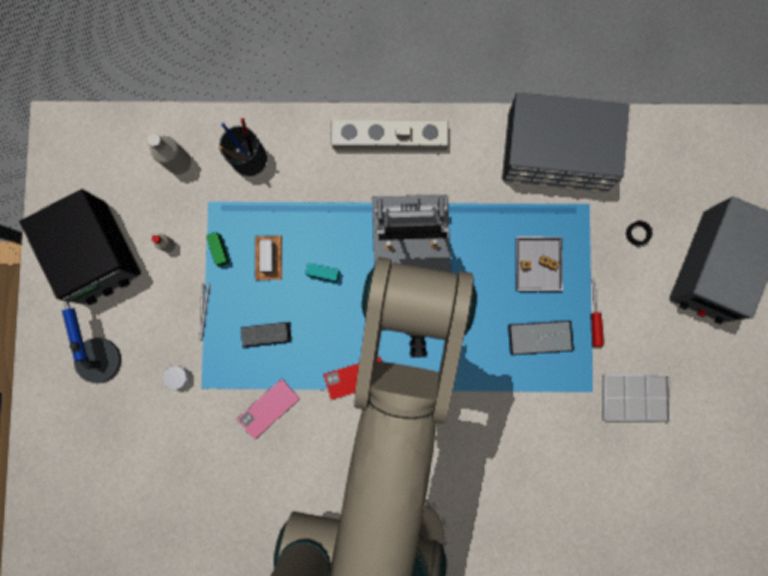

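```bash
python3 - <<'E'
from h import *
Q=np.array([px2w('w42',u/1.5,v/1.5,.034) for u,v in((430,141),(494,141),(488,270),(428,270))]);print(Q.mean(0).round(4))
P=np.array([px2w('w42',u/1.5,v/1.5,.01) for u,v in((389,123),(389,282))]);print(P.round(4), P.mean(0)+[.075,.003,0])
recrop('s42','s42c',(285,120,345,245),5)
recrop('t42','t42c',(335,150,385,200),8)
print(arm.job_done())
E
```

```text
[ 0.5281 -0.033   0.034 ]
[[ 0.4528  0.0466  0.01  ]
 [ 0.46   -0.1215  0.01  ]] [ 0.5313831  -0.03448957  0.01      ]
the job is handed in; nothing more can be done
None
```

View pics/t42c.png

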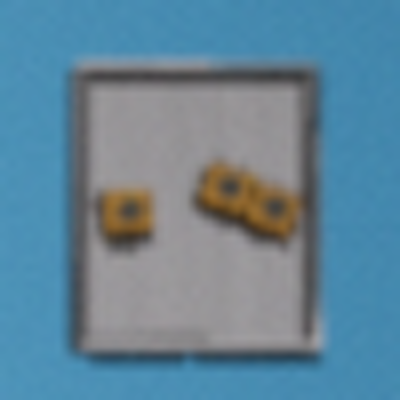

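I finished the job in order and handed it in at about 72 s; the handing-in gave no verdict.

- **Weights:** all three present weights are in the tray. The middle one was knocked aside inside the tray during the run, and the last picture shows all three still there.
- **Lapping:** I drew the block in one stroke from press y = +45 to −45 mm. Contact force worked out at about 6 to 8 N. The block is back on its cork pad.
- **Cover:** it lies on the frame with the camera window over the camera. My measurements put its centre within about 2 to 3 mm of the frame's, and its turn within a degree.
- **Press:** the handle went down to the stop, where the force jumped to about 27 N, and I held it there for more than 2.5 s. It came back up in the grip at about 0.3 rad/s until it met the open stop, and only then did I let go. The pictures show it fully open.

Checks that disagreed or were less certain:
- **Finger tips:** the tips sat about 24 to 30 mm above the reported TCP, so I set grasp heights from pictures and contact force.
- **Return stroke:** the sideways force reached about 25 N at one point, because the bar had probably shifted a little in the pads. I corrected it.
- **Stop angle:** I inferred 1.245 rad from force, handle travel and the side picture; I did not measure it directly.
- **Frame and cover centres:** the pictures disagree by 2 to 4 mm (frame centre x 0.527 to 0.531 m, cover centre x 0.528 to 0.531 m). That is inside the 5 mm allowed sideways.

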